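# Clear the soldering plate, stack a tiered brass finial on it and weight it

## Task

Clear the finished brass knob off the round steel plate of the white soldering board into the wooden pan, then build the next stepped finial: stack all the brass discs that are on the bench flat on that plate, centred on the plate and on one another, largest at the bottom and each next one smaller to the top. Only when the whole stack is built, lift the steel weight by its handle up and off its hook and leave it standing upright, centred on top of the stack. Leave the file block and the jar where they are.

Things in the scene. Friction and masses are not known exactly. Their poses are not given: they have to be found in the camera images.
- disc64: flat plain brass disc, 64 mm diameter, 8 mm thick; origin at its centre (4 mm above its underside), z along its axis. It looks the same from both faces. Five or six of the discs are present; this one may be absent
- disc57: flat plain brass disc, 57 mm diameter, 8 mm thick; origin at its centre (4 mm above its underside), z along its axis. It looks the same from both faces. Five or six of the discs are present; this one may be absent
- disc50: flat plain brass disc, 50 mm diameter, 8 mm thick; origin at its centre (4 mm above its underside), z along its axis. It looks the same from both faces. Five or six of the discs are present; this one may be absent
- disc43: flat plain brass disc, 43 mm diameter, 8 mm thick; origin at its centre (4 mm above its underside), z along its axis. It looks the same from both faces. Five or six of the discs are present; this one may be absent
- disc36: flat plain brass disc, 36 mm diameter, 8 mm thick; origin at its centre (4 mm above its underside), z along its axis. It looks the same from both faces. Five or six of the discs are present; this one may be absent
- disc29: flat plain brass disc, 29 mm diameter, 8 mm thick; origin at its centre (4 mm above its underside), z along its axis. It looks the same from both faces. Five or six of the discs are present; this one may be absent
- plate_top (a point): centre of the top face of the round steel plate, 110 mm diameter, 4 mm thick, fixed on a white square soldering board 130 x 130 x 10 mm; its top face is 14 mm above the bench; z up
- weight: steel weight, 0.4 kg: round body 56 mm diameter, 20 mm high, with a rigid stirrup handle on top; origin at the centre of its underside, z up. It hangs at first with the handle's crossbar on the hook, the hook bar passing through the loop along the weight's x
- weight_handle (a point): middle of the weight's handle, 55 mm above its underside; axes as the weight's. The handle is a flat-bar rectangular loop in the y-z plane, 40 mm wide outside along y (28 mm inside), 10 mm thick along x, its crossbar 62 to 70 mm above the underside. It can be pinched from above over its two outer sides, fingers either side of the hook bar
- hook (a point): point on top of the horizontal hook bar (round, 10 mm thick, top 140 mm above the bench) where the weight hangs; x points from the hook's open tip to its post. The post stands 60 mm behind (+x), no higher than the bar; the bar ends 14 mm in front (-x) in a tip sloping up to 16 mm above the bar's top, 25 mm in front. The stand is fixed
- knob: finished turned brass knob standing on the plate at first: round foot 36 mm diameter and 8 mm high, above it an upright stem 24 mm diameter with a domed top, 52 mm high in all; origin at the centre of its underside, z up
- pan_in (a point): centre of the inner floor of the open dark wooden pan, fixed to the bench: inside 80 mm along its x, 110 mm along its y; the rim is 15 mm above this floor and 20 mm above the bench
- file_block: bystander: blue block 45 x 45 x 60 mm with needle files standing in it to 140 mm; origin under its centre
- flux_jar: bystander: closed jar 48 mm diameter, 50 mm high; origin under its centre

How it is judged (in metres and radians):
On the way, in this order (a step that is already met when the one before it is completed fails the run):
1. the knob is in the pan (x of knob in the frame of pan_in between -0.045 and 0.045 m and y of knob in the frame of pan_in between -0.06 and 0.06 m and z of knob in the frame of pan_in below 0.03 m and linear speed of knob below 0.03 m/s and contact force between the fingers and anything else below 0.3 N), for 0.2 s.
2. all the discs that are present lie let go in a centred stack on the plate, largest at the bottom, smallest on top, while the weight still hangs on its hook (horizontal distance between each of disc64, disc57, disc50, disc43, disc36, disc29 and plate_top below 0.007 m and linear speed of each of disc64, disc57, disc50, disc43, disc36, disc29 below 0.03 m/s and angle between the z axis of each of disc64, disc57, disc50, disc43, disc36, disc29 and the z axis of plate_top, either way round below 0.1 rad and (z of disc57 in the frame of disc64 above 0.006 m or z of disc64 in the frame of disc57 below -0.006 m) and (z of disc50 in the frame of disc64 above 0.006 m or z of disc64 in the frame of disc50 below -0.006 m) and (z of disc50 in the frame of disc57 above 0.006 m or z of disc57 in the frame of disc50 below -0.006 m) and (z of disc43 in the frame of disc57 above 0.006 m or z of disc57 in the frame of disc43 below -0.006 m) and (z of disc43 in the frame of disc50 above 0.006 m or z of disc50 in the frame of disc43 below -0.006 m) and (z of disc36 in the frame of disc50 above 0.006 m or z of disc50 in the frame of disc36 below -0.006 m) and (z of disc36 in the frame of disc43 above 0.006 m or z of disc43 in the frame of disc36 below -0.006 m) and (z of disc29 in the frame of disc43 above 0.006 m or z of disc43 in the frame of disc29 below -0.006 m) and (z of disc29 in the frame of disc36 above 0.006 m or z of disc36 in the frame of disc29 below -0.006 m) and contact force between the fingers and anything else below 0.3 N and horizontal distance between weight and hook below 0.03 m and height (world z) of weight above 0.06 m), for 0.2 s.
3. the weight is lifted up off its hook (horizontal distance between weight and hook above 0.05 m and height (world z) of weight above 0.06 m), for 0.1 s.
At the end, for the whole second after the job is handed in: Each disc present lies flat (0.1 rad), at rest, within 7 mm of the plate's centre seen from above, the smaller above the larger; the weight stands upright (0.1 rad) and at rest on them, within 9 mm of the plate's centre; the knob is at rest inside the pan; nothing is held (horizontal distance between each of disc64, disc57, disc50, disc43, disc36, disc29 and plate_top below 0.007 m and linear speed of each of disc64, disc57, disc50, disc43, disc36, disc29, knob, weight below 0.03 m/s and angle between the z axis of each of disc64, disc57, disc50, disc43, disc36, disc29 and the z axis of plate_top, either way round below 0.1 rad and (z of disc57 in the frame of disc64 above 0.006 m or z of disc64 in the frame of disc57 below -0.006 m) and (z of disc50 in the frame of disc64 above 0.006 m or z of disc64 in the frame of disc50 below -0.006 m) and (z of disc50 in the frame of disc57 above 0.006 m or z of disc57 in the frame of disc50 below -0.006 m) and (z of disc43 in the frame of disc57 above 0.006 m or z of disc57 in the frame of disc43 below -0.006 m) and (z of disc43 in the frame of disc50 above 0.006 m or z of disc50 in the frame of disc43 below -0.006 m) and (z of disc36 in the frame of disc50 above 0.006 m or z of disc50 in the frame of disc36 below -0.006 m) and (z of disc36 in the frame of disc43 above 0.006 m or z of disc43 in the frame of disc36 below -0.006 m) and (z of disc29 in the frame of disc43 above 0.006 m or z of disc43 in the frame of disc29 below -0.006 m) and (z of disc29 in the frame of disc36 above 0.006 m or z of disc36 in the frame of disc29 below -0.006 m) and x of knob in the frame of pan_in between -0.045 and 0.045 m and y of knob in the frame of pan_in between -0.06 and 0.06 m and z of knob in the frame of pan_in below 0.03 m and horizontal distance between weight and plate_top below 0.009 m and angle between weight's own z axis and vertical below 0.1 rad and height (world z) of weight above 0.04 m); the robot touches nothing.
It fails at once if the file block is pushed more than 40 mm away or tipped over (distance of file_block from where it was at the start of the episode above 0.04 m or angle between file_block's own z axis and vertical above 0.5 rad).
It fails at once if the jar is pushed more than 40 mm away or tipped over (distance of flux_jar from where it was at the start of the episode above 0.04 m or angle between flux_jar's own z axis and vertical above 0.5 rad).
Of disc64, disc57, disc50, disc43, disc36, disc29 only 5 to 6 are there at a start; the rules pass over those that are not, and their reading is None.
At some moment in a run one of disc64, disc57, disc50, disc43, disc36, disc29 may be knocked a few centimetres aside while the robot is not near it.
It also fails if it takes over 208 s, if anything falls off the work surface, if the arm or the gripper's body presses on something with over 40 N, if the wrist force passes 120 N, or if a joint passes its speed limit or range.

## Robot

A 6-joint arm with a two-finger parallel gripper is mounted at the origin on the work surface. World frame = base frame: x ahead of the robot, y to its left, z up, the work surface at z = 0. Lengths are in m, angles in degrees, forces in N, time in s.
With the tool pointing down it reaches from about 0.375 to 0.975 m from the base axis. Payload 3.8 kg.
Tool frame: the origin (TCP) lies midway between the tips of the shut fingers; the grasp point (between the pads) lies grasp_offset behind it (grasp_offset is the distance from the TCP to the grasp point, in m); y points along the fingers, x is the direction in which the jaws open and shut, and the axes are right-handed (so a half turn about y gives the same grasp; the last joint's range is limited). The gripper opens to 85 mm and grips with 20 to 120 N. Pads are 22 mm wide; open, the fingers measure 114 mm over their backs; the gripper's body (76 mm by 85 mm) begins 54 mm behind the grasp point. The pads swing forward as they close: fully open they stand 13 mm farther back than shut.
Start: joints at [-65.884, 15.12, 91.902, -0, 72.978, -2.114], TCP at [0.298, -0.605, 0.231] pointing down, gripper open.
Joint ranges: [-150.88, 150.88], [-54.13, 125.18], [17.81, 147.31], [-75.09, 255.09], [0, 152.58], [-146.25, 146.25]. Speed limits (degrees/s): [147.25, 147.25, 180, 180, 180, 180].

## Interface

Orientations are given as a 3x3 rotation matrix whose columns are the frame's x, y, z axes.
In Python, from workcell import * gives the robot as it stands.
- The arm moves only by the tool arm_command, never from a script. Its argument "targets" is one flat list of numbers, 4 for each row, row after row: the shift along the tool's x, y, z in mm, then the turn about the tool's y in degrees. In form: [dx, dy, dz, spin, dx, dy, dz, spin, ...]. A call has 1 to 12 rows; each row shifts and turns the pose as measured when the row begins, along the tool's axes as they then stand; what a row does not reach is not made up. A row lasts 1/10 s, in which the tool goes at most 50 mm and 8.59 degrees, less where a joint would pass 70% of its speed; a pose out of reach is approached as far as the arm can. A call is refused whole if a number of a shift passes 50 or a number of a turn 8.59, either way. A call with a gripper value outside its range is refused whole. "claw" is the finger opening in mm, from 0 to 85.4, set as the call begins (left out, the last holds). The fingers move at their own pace and stop on an object; "newtons" is the grip in N (left out, the last holds). Time passes only in rows, so rows that do not move let the fingers close. It gives the time, the measured TCP pose, the force and the opening at its end, in the units of the state.
- sense(): the state, without advancing time (a new reading comes with each control period).
- get_image(name): name is "scene" or "top"; returns a dict with "img" (480x640x3 uint8, red, green, blue), "fx", "fy", "cx", "cy" (pixels), "origin" and "attitude" of the camera in the world. Camera axes: x right, y down, z forward; pixel columns grow to the right and rows downward; lengths in m; the calibration is good to about 2 mm. A picture is of the moment at which its call begins. There is no depth.
- finish_job(): hands the job in, once; it reports no verdict.
The state is a dict: "clock": time; "q": joint angles; "qd": joint speeds; "joint_efforts": joint torques, N m; "ee_pos": TCP position; "tcp_rot": TCP orientation; "ft_force": force on the tool from outside, world axes, zero at the start; "torque": the same for the moment, N m; "grip_width": finger opening in m.
Only numpy, scipy, OpenCV 4.12 (cv2) and the standard library are available. Lean on these libraries where they do the work, as an engineer would, in place of code of your own. Each camera call takes 0.05 s, during which the arm holds its last target.

## Working session

There is one attempt and no reset: what is moved stays moved. The work goes in short steps, Python scripts to look and compute and a tool call to move; the robot and the scene stay as the last step left them, time stands still between calls to the robot, and variables do not carry over. Pictures are saved under pics/ and viewed, and the job is handed in when it is done.

Besides the shell and the picture viewer there is one more tool, called by a JSON object that holds its "fn" and its "kwargs", one argument or row to a line. arm_command: Moves the arm, as the interface text tells. Its arguments: {"type":"object","properties":{"targets":{"type":"array","items":{"type":"number"}},"claw":{"type":"number"},"newtons":{"type":"number"}},"required":["targets"]}

```bash
ls; mkdir -p pics; python3 - <<'E'
from workcell import *
import cv2
for n in ("scene","top"):
    d=get_image(n); cv2.imwrite(f"pics/{n}0.png",d["img"][:,:,::-1]); print(n,d["fx"],d["fy"],d["cx"],d["cy"],d["origin"],d["attitude"])
print(sense())
import workcell; print([k for k in dir(workcell) if k[0]!='_'])
try: print(grasp_offset)
except Exception as e: print(e)
E
```

```text
pics
scene 553.8847455131607 553.8847455131607 326.5456415306812 246.6440440151298 [ 1.26856822 -0.5584655   0.7854367 ] [[ 0.63343284  0.46826137 -0.61603094]
 [ 0.77370104 -0.39585365  0.49465806]
 [-0.01222883 -0.78995644 -0.61304101]]
top 454.06468553410014 454.06468553410014 324.4546378739725 233.90819144467662 [ 0.42874142 -0.00988594  1.22506206] [[-0.01795962 -0.98733082  0.15765562]
 [-0.99974592  0.01988146  0.01062142]
 [-0.01362128 -0.15742481 -0.98743703]]
{'clock': 0.1, 'q': array([-6.58852665e+01,  1.51648652e+01,  9.19750521e+01,  1.40317983e-03,
        7.29777987e+01, -2.11290932e+00]), 'qd': array([-0.00534185, -0.07253214, -0.27697276, -0.01070054, -0.01197236,
        0.13288727]), 'joint_efforts': array([ 2.98595560e-04, -5.16705751e+01, -3.68590701e+01, -1.24150392e-04,
        6.21015424e-03,  2.43260217e-05]), 'ee_pos': array([ 0.29805208, -0.60487943,  0.23007096]), 'tcp_rot': array([[ 4.41931398e-01, -8.18036185e-04,  8.97048477e-01],
       [-8.97046502e-01,  1.88479767e-03,  4.41932144e-01],
       [-2.05227136e-03, -9.99997889e-01,  9.91347711e-05]]), 'ft_force': array([-0.13714494,  0.00777682,  1.03510263]), 'torque': array([-0.00786129,  0.02357396,  0.0271528 ]), 'grip_width': 0.0849991217917466}
['MotionError', 'finish_job', 'get_image', 'grasp_offset', 'sense']
0.0187
```

View pics/scene0.png

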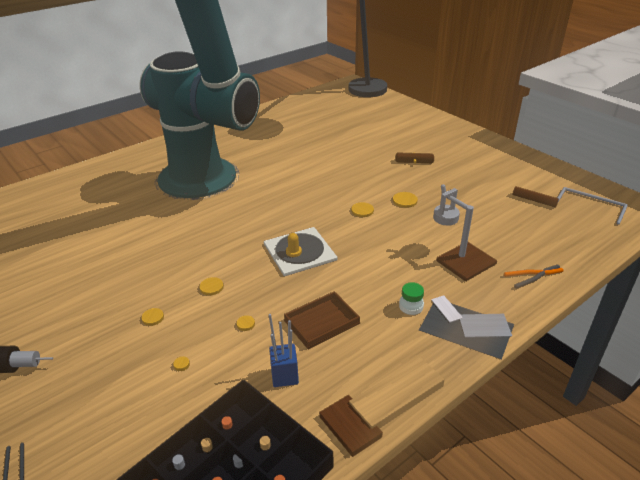

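View pics/top0.png

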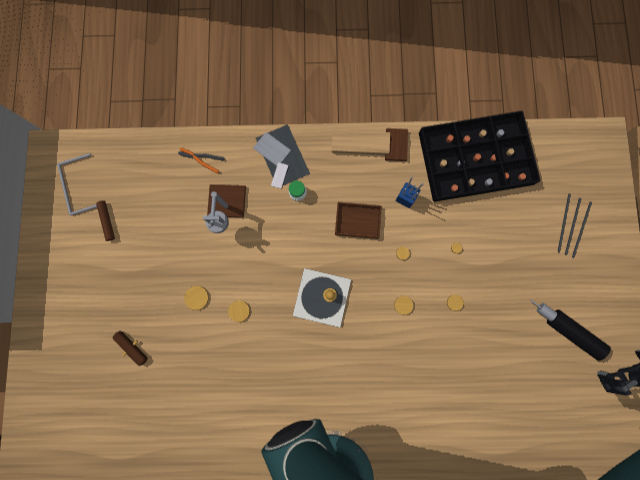

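```bash
cat > h.py <<'E'
from workcell import *
import numpy as np, cv2
def cam(n):
    d=get_image(n); d["R"]=np.array(d["attitude"]); d["o"]=np.array(d["origin"]); return d
def proj(d,P):
    c=(np.asarray(P,float)-d["o"])@d["R"]
    return np.stack([d["fx"]*c[...,0]/c[...,2]+d["cx"],d["fy"]*c[...,1]/c[...,2]+d["cy"]],-1)
def back(d,uv,z):
    uv=np.asarray(uv,float)
    r=np.stack([(uv[...,0]-d["cx"])/d["fx"],(uv[...,1]-d["cy"])/d["fy"],np.ones(uv.shape[:-1])],-1)@d["R"].T
    return d["o"]+r*((z-d["o"][2])/r[...,2])[...,None]
def cyl(x,y,z0,r,h):
    a=np.linspace(0,2*np.pi,73)[:-1]
    return np.concatenate([np.stack([x+r*np.cos(a),y+r*np.sin(a),0*a+z],-1) for z in(z0,z0+h)])
def brass(d):
    h=cv2.cvtColor(d["img"],cv2.COLOR_RGB2HSV); 
    return ((h[...,0]>17)&(h[...,0]<32)&(h[...,1]>170)&(h[...,2]>110)).astype(np.uint8)
def centroid(d,P):
    # centroid & area of silhouette hull
    h=cv2.convexHull(proj(d,P).astype(np.float32)); m=cv2.moments(h)
    return np.array([m["m10"]/m["m00"],m["m01"]/m["m00"]]),m["m00"]
def blobs(d,mn=20,mask=None):
    m=brass(d) if mask is None else mask
    n,l,s,c=cv2.connectedComponentsWithStats(m)
    return [(c[i],s[i,4]) for i in range(1,n) if s[i,4]>=mn]
def locate(d,uv,r,z0=0,h=.008):
    p=back(d,uv,z0+h)[:2]
    for _ in range(6):
        c,a=centroid(d,cyl(p[0],p[1],z0,r,h))
        p=p+back(d,uv,z0+h)[:2]-back(d,c,z0+h)[:2]
    return p,a
def plan(x,y,z,yaw=None,n=None,s=None,maxs=45):
    """rows to bring tool to xyz with jaw axis at yaw deg (mod 180)"""
    s=s or sense(); R=s["tcp_rot"].copy(); p=np.array(s["ee_pos"])
    cur=np.degrees(np.arctan2(R[1,0],R[0,0]))
    d=0 if yaw is None else (yaw-cur+90)%180-90
    q6=s["q"][5]; D=np.array([x,y,z])-p
    k=n or max(1,int(np.ceil(np.linalg.norm(D)*1000/maxs)),int(np.ceil(abs(d)/8)))
    rows=[]
    from scipy.spatial.transform import Rotation as Ro
    for i in range(k):
        t=R.T@(D/k)*1000; rows+= [round(float(v),1) for v in t]+[round(-d/k,2)]
        R=R@Ro.from_euler('y',-d/k,degrees=True).as_matrix()
    print("cur",np.round(p*1000,1),"yaw",round(cur,1),"turn",round(d,1),"q6",round(q6,1),"rows",k); print(rows)
E
python3 - <<'E'
from h import *
for n in("top","scene"):
    d=cam(n); print(n)
    for c,a in blobs(d):
        p=back(d,c,.004); r=None
        # best radius by area
        e=[(abs(locate(d,c,r/2000)[1]-a),r) for r in(64,57,50,43,36,29)]
        r=min(e)[1]; q,ar=locate(d,c,r/2000)
        print(np.round(c,1),a,r,round(ar),np.round(q*1000,1))
E
```

```text
top
scene
[404.6 199.1] 297 57 268 [458.3 352.9]
[362.2 209.1] 248 50 226 [421.8 238.5]
[293.8 244.8] 150 36 158 [428.8  18.7]
[211.  285.8] 322 50 361 [ 429.6 -200.2]
[152.2 316.3] 292 43 327 [ 433.9 -336.1]
[245.2 322.6] 210 36 244 [ 568.1 -203.4]
[181.1 363.2] 175 29 205 [ 579.8 -348.8]
```

```bash
python3 - <<'E'
from h import *
for n,pts in(("top",[(197,298),(239,311),(404,305),(403,254),(330,295),(300,340),(250,280)]),("scene",[(404,199),(362,209),(245,322),(404,204)])):
    d=cam(n); h=cv2.cvtColor(d["img"],cv2.COLOR_RGB2HSV)
    for u,v in pts: print(n,u,v,h[v,u],h[v,u-8],h[v,u+25])
d=cam("top");cv2.imwrite("pics/t1.png",cv2.resize(d["img"][180:360,180:480,::-1],None,fx=2.6,fy=2.6,interpolation=cv2.INTER_CUBIC))
d=cam("scene");cv2.imwrite("pics/s1.png",cv2.resize(d["img"][160:390,130:510,::-1],None,fx=2.1,fy=2.1,interpolation=cv2.INTER_CUBIC))
E
```

```text
top 197 298 [ 19 151 182] [ 19 151 182] [ 16 106 178]
top 239 311 [ 19 153 180] [ 19 152 183] [ 16 108 156]
top 404 305 [ 19 153 182] [ 19 151 182] [ 16 109 154]
top 403 254 [ 19 153 183] [ 17 108 180] [ 16 108 180]
top 330 295 [ 19 153 175] [90  7 74] [ 17 107 177]
top 300 340 [ 17 106 173] [ 16 106 173] [ 16 108 166]
top 250 280 [ 16 107 167] [ 16 107 167] [ 17 106 166]
scene 404 199 [ 20 193 201] [ 21 196 202] [ 17 132 179]
scene 362 209 [ 21 195 200] [ 21 193 196] [ 17 131 202]
scene 245 322 [ 21 196 200] [ 20 193 198] [ 12  32 104]
scene 404 204 [ 21 196 203] [ 20 173 124] [ 18 130 184]
```

View pics/t1.png

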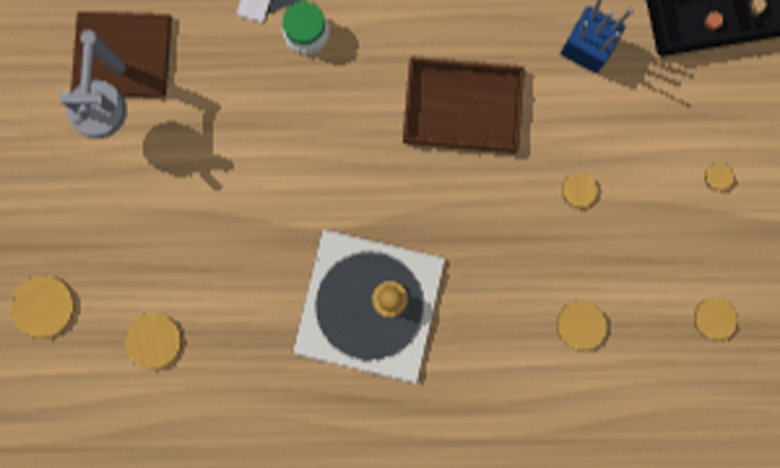

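View pics/s1.png

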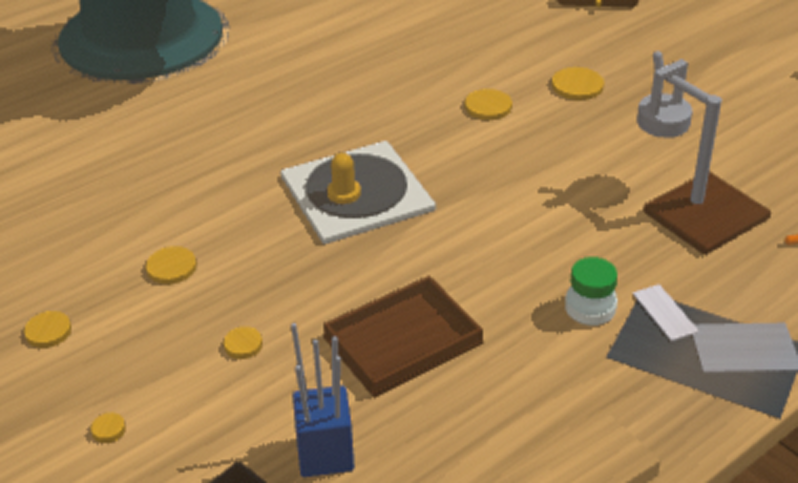

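```bash
cat >> h.py <<'E'
def bmask(d,n):
    h=cv2.cvtColor(d["img"],cv2.COLOR_RGB2HSV)
    S=130 if n=="top" else 163
    return ((h[...,0]>=17)&(h[...,0]<=24)&(h[...,1]>=S)&(h[...,2]>100)).astype(np.uint8)
def discs(n,d=None,z0=0,verbose=True):
    d=d or cam(n); out=[]
    for c,a in blobs(d,60,bmask(d,n)):
        b=back(d,c,.004)
        if not(0.3<b[0]<0.72 and -.55<b[1]<.5): continue
        r=min((abs(locate(d,c,r/2000)[1]-a),r) for r in(64,57,50,43,36,29))[1]
        q,ar=locate(d,c,r/2000,z0)
        out.append((r,q)); print(n,np.round(c,1),a,r,round(ar),np.round(q*1000,1))
    return out
def plate(n,d=None):
    d=d or cam(n); h=cv2.cvtColor(d["img"],cv2.COLOR_RGB2HSV)
    m=((h[...,1]<60)&(h[...,2]<130)).astype(np.uint8)
    w=((h[...,1]<60)&(h[...,2]>150)).astype(np.uint8)
    nn,l,s,c=cv2.connectedComponentsWithStats(w)
    for i in range(1,nn):
        if s[i,4]>150:
            cnt=np.argwhere(l==i)[:,::-1].astype(np.float32)
            hull=cv2.convexHull(cnt); M=cv2.moments(hull); cc=np.array([M["m10"],M["m01"]])/M["m00"]
            b=back(d,cc,.01)
            if .3<b[0]<.55 and abs(b[1])<.15:
                print(n,"board",cc,M["m00"],np.round(b*1000,1), "rect", cv2.minAreaRect(cnt))
    nn,l,s,c=cv2.connectedComponentsWithStats(m)
    for i in range(1,nn):
        b=back(d,c[i],.014)
        if s[i,4]>200 and .3<b[0]<.55 and abs(b[1])<.15:
            cnt=np.argwhere(l==i)[:,::-1].astype(np.float32)
            print(n,"plate",c[i],s[i,4],np.round(b*1000,1),np.round(back(d,np.array(cv2.fitEllipse(cv2.convexHull(cnt))[0]),.014)*1000,1))
E
python3 - <<'E'
from h import *
for n in("top","scene"):
    d=cam(n); discs(n,d); plate(n,d)
E
```

```text
top [456.2 247.6] 93 29 100 [ 579.1 -351.6]
top [402.4 252.8] 144 36 147 [ 567.7 -206.2]
top [195.7 297.6] 460 64 473 [458.4 350.4]
top [329.4 294.5] 136 36 145 [459.8  -7. ]
top [454.9 302.4] 217 43 223 [ 433.1 -339. ]
top [403.5 304.9] 287 50 292 [ 429.  -202.7]
top [238.4 310.8] 371 57 378 [421.6 235.7]
top board [321.51903571 297.36070585] 2399.0 [452.6  14.   10. ] rect ((321.5536193847656, 297.274658203125), (48.82560729980469, 49.7520866394043), 13.392496109008789)
top plate [320.97444353 297.76174773] 1213 [451.5  15.4  14. ] [452.2  12.4  14. ]
scene [404.7 199.1] 305 64 330 [458.3 353. ]
scene [362.1 209.1] 266 57 285 [421.5 238.4]
scene [293.  245.5] 243 43 217 [429.9  15.7]
scene [211.  285.6] 333 50 360 [ 429.2 -199.9]
scene [152.3 316.2] 302 43 327 [ 433.9 -335.9]
scene [245.4 322.7] 222 36 245 [ 568.5 -203.4]
scene [181.  363.3] 184 29 205 [ 580. -349.]
scene board [304.20495356 251.00629515] 1615.0 [469.2  18.4  10. ] rect ((302.9513854980469, 248.5918731689453), (36.54016876220703, 58.817176818847656), 72.89727020263672)
scene board [274.63445693 243.52808989] 222.5 [403.  -16.7  10. ] rect ((274.02685546875, 240.3188018798828), (15.647329330444336, 26.379268646240234), 34.99202346801758)
scene plate [301.38534279 249.00118203] 846 [463.4  15.   14. ] [457.8  12.6  14. ]
```

```bash
cat >> h.py <<'E'
from scipy.optimize import minimize
def sil(d,parts,shape=(480,640)):
    m=np.zeros(shape,np.uint8)
    for P in parts:
        hh=cv2.convexHull((proj(d,P)).astype(np.float32))
        cv2.fillPoly(m,[np.round(hh*16).astype(np.int32)],255,cv2.LINE_AA,shift=4)
    return m/255.
def fit(d,mask,parts,p0,step=.004):
    f=lambda p:(lambda s:1-np.minimum(s,mask).sum()/np.maximum(s,mask).sum())(sil(d,parts(p)))
    r=minimize(f,p0,method="Nelder-Mead",options=dict(initial_simplex=[p0]+[np.add(p0,step*np.eye(len(p0))[i]) for i in range(len(p0))],xatol=1e-5,fatol=1e-5))
    return r.x,r.fun
def near(mask,uv,rad):
    n,l,s,c=cv2.connectedComponentsWithStats(mask); i=min(range(1,n),key=lambda i:np.hypot(*(c[i]-uv))+(1e3 if s[i,4]<30 else 0)); return (l==i).astype(float)
E
python3 - <<'E'
from h import *
kn=lambda p:[cyl(p[0],p[1],.014,.018,.008),np.concatenate([cyl(p[0],p[1],.022,.012,.036),cyl(p[0],p[1],.022,.006,.043)])]
for n,uv in(("top",(329,294)),("scene",(293,245))):
    d=cam(n); m=near(bmask(d,n),uv,0); print(n,fit(d,m,kn,[.44,-.0]))
d=cam("top"); h=cv2.cvtColor(d["img"],cv2.COLOR_RGB2HSV)
print(back(d,np.array([[336,203],[382,204],[382,241],[335,238]]),.02))
E
```

```text
top (array([ 0.45955908, -0.00740991]), np.float64(0.23122146754258976))
scene (array([ 0.45862717, -0.00381295]), np.float64(0.28747459497125594))
[[ 0.70551235 -0.02980712  0.02      ]
 [ 0.70010699 -0.15441272  0.02      ]
 [ 0.59882554 -0.15057431  0.02      ]
 [ 0.60945855 -0.02501407  0.02      ]]
```

```bash
python3 - <<'E'
from h import *
plan(.459,-.005,.2,90,n=20)
E
```

```text
cur [ 298.3 -605.5  231.3] yaw -63.8 turn -26.2 q6 -2.1 rows 20
[-23.4, 1.6, 20.5, np.float64(1.31), -23.8, 1.6, 19.9, np.float64(1.31), -24.3, 1.6, 19.4, np.float64(1.31), -24.7, 1.6, 18.8, np.float64(1.31), -25.2, 1.6, 18.3, np.float64(1.31), -25.6, 1.6, 17.7, np.float64(1.31), -26.0, 1.6, 17.1, np.float64(1.31), -26.4, 1.6, 16.5, np.float64(1.31), -26.7, 1.6, 15.9, np.float64(1.31), -27.1, 1.6, 15.3, np.float64(1.31), -27.4, 1.6, 14.6, np.float64(1.31), -27.7, 1.6, 14.0, np.float64(1.31), -28.1, 1.6, 13.4, np.float64(1.31), -28.4, 1.6, 12.7, np.float64(1.31), -28.6, 1.6, 12.1, np.float64(1.31), -28.9, 1.6, 11.4, np.float64(1.31), -29.2, 1.6, 10.7, np.float64(1.31), -29.4, 1.6, 10.1, np.float64(1.31), -29.6, 1.6, 9.4, np.float64(1.31), -29.8, 1.6, 8.7, np.float64(1.31)]
```

```bash
cat >> h.py <<'E'
def go(x,y,z,yaw=None,maxs=45,s=None):
    s=s or sense(); R=s["tcp_rot"]; p=np.array(s["ee_pos"]); D=(np.array([x,y,z])-p)*1000
    cur=np.degrees(np.arctan2(R[1,0],R[0,0])); d=0 if yaw is None else (yaw-cur+90)%180-90
    k=max(1,int(np.ceil(np.linalg.norm(D)/maxs))); ks=int(np.ceil(abs(d)/8.5)) if abs(d)>.3 else 0
    c,sn=np.cos(np.radians(-d)),np.sin(np.radians(-d))
    t=R.T@D; from scipy.spatial.transform import Rotation as Ro
    t2=(R@Ro.from_euler('y',-d,degrees=True).as_matrix()).T@D
    print("t",round(s["clock"],2),"cur",np.round(p*1000,1),"yaw",round(cur,1),"q1 %.1f q6 %.1f"%(s["q"][0],s["q"][5]),"F",np.round(s["ft_force"],1),"w",round(s["grip_width"]*1000,1))
    print("  move",k,"x",np.round(t/k,1),"(tot",np.round(t,1),") | spin",ks,"x",round(-d/max(ks,1),2),"| after spin: move",k,"x",np.round(t2/k,1),"| tilt",np.round(R[:2,1]*1000,1))
E
python3 - <<'E'
from h import *
go(.459,-.005,.2,90)
E
```

```text
t 0.65 cur [ 298.3 -605.5  231.3] yaw -63.8 q1 -65.9 q6 -2.1 F [-0.6 -0.3  0.5] w 85.2
  move 14 x [-33.4   2.2  29.3] (tot [-467.7   31.3  409.5] ) | spin 4 x 6.56 | after spin: move 14 x [-42.9   2.2  11.5] | tilt [ 0.1 -0. ]
```

{"fn": "arm_command", "kwargs": {
  "targets": [0, 0, 0, 6.5, 0, 0, 0, 6.5, 0, 0, 0, 6.5, 0, 0, 0, 6.7, -43, 2, 11.5, 0, -43, 2, 11.5, 0, -43, 2, 11.5, 0, -43, 2, 11.5, 0, -43, 2, 11.5, 0, -43, 2, 11.5, 0, -43, 2, 11.5, 0, -43, 2, 11.5, 0],
  "claw": 50,
  "newtons": 40
}}

```text
clock: 1.85
ee_pos: [0.3991, -0.2585, 0.2146]
tcp_rot: [[-0.029, 0.004, 1.0], [-1.0, -0.006, -0.029], [0.005, -1.0, 0.004]]
ft_force: [1.0, -0.6, 0.7]
grip_width: 0.0498
```

```bash
python3 - <<'E'
from h import *
go(.459,-.005,.2,90)
E
```

```text
t 1.85 cur [ 399.1 -258.5  214.6] yaw -91.7 q1 -35.8 q6 55.9 F [ 1.  -0.6  0.7] w 49.8
  move 6 x [-42.5   2.2   8.7] (tot [-255.3   13.4   52.4] ) | spin 1 x -1.69 | after spin: move 6 x [-42.3   2.2  10. ] | tilt [ 4.  -5.6]
```

{"fn": "arm_command", "kwargs": {
  "targets": [-42, 2, 9.5, -1.6, -42, 2, 9.5, 0, -42, 2, 9.5, 0, -42, 2, 9.5, 0, -42, 2, 9.5, 0, -42, 2, 9.5, 0, 0, 0, 0, 0, 0, 0, 0, 0]
}}

```text
clock: 2.65
ee_pos: [0.4599, 0.0086, 0.2041]
tcp_rot: [[0.007, 0.013, 1.0], [-1.0, -0.006, 0.007], [0.006, -1.0, 0.013]]
ft_force: [0.4, 0.5, -0.5]
grip_width: 0.0502
```

```bash
python3 - <<'E'
from h import *
go(.459,-.0055,.2,90); go(.459,-.0055,.031,90)
E
```

```text
t 2.65 cur [459.9   8.6 204.1] yaw -89.6 q1 -1.8 q6 87.9 F [ 0.4  0.5 -0.5] w 50.2
  move 1 x [14.1  4.2 -1. ] (tot [14.1  4.2 -1. ] ) | spin 1 x 0.41 | after spin: move 1 x [14.1  4.2 -0.9] | tilt [13.2 -6.2]
t 2.65 cur [459.9   8.6 204.1] yaw -89.6 q1 -1.8 q6 87.9 F [ 0.4  0.5 -0.5] w 50.2
  move 4 x [ 3.3 43.3 -0.8] (tot [ 13.  173.2  -3.2] ) | spin 1 x 0.41 | after spin: move 4 x [ 3.3 43.3 -0.8] | tilt [13.2 -6.2]
```

{"fn": "arm_command", "kwargs": {
  "targets": [14, 4, -1, 0.4, 0, 35, 0, 0, 0, 35, 0, 0, 0, 35, 0, 0, 0, 0, 0, 0]
}}

```text
clock: 3.15
ee_pos: [0.462, -0.0163, 0.0947]
tcp_rot: [[-0.008, 0.02, 1.0], [-1.0, -0.01, -0.008], [0.01, -1.0, 0.02]]
ft_force: [-1.8, -0.7, -0.2]
grip_width: 0.0503
```

```bash
python3 - <<'E'
from h import *
go(.459,-.0055,.031,90)
E
```

```text
t 3.15 cur [462.  -16.3  94.7] yaw -90.5 q1 -4.7 q6 86.1 F [-1.8 -0.7 -0.2] w 50.3
  move 2 x [-5.7 31.7 -2.2] (tot [-11.4  63.5  -4.4] ) | spin 1 x -0.48 | after spin: move 2 x [-5.7 31.7 -2.2] | tilt [ 19.9 -10.3]
```

{"fn": "arm_command", "kwargs": {
  "targets": [-5, 0, 0, 0, 0, 0, 0, 0, 0, 0, 0, 0, 0, 0, 0, 0, 0, 0, 0, 0, 0, 0, 0, 0]
}}

```text
clock: 3.75
ee_pos: [0.4666, -0.0151, 0.1017]
tcp_rot: [[-0.014, 0.03, 0.999], [-1.0, -0.012, -0.013], [0.012, -0.999, 0.03]]
ft_force: [0.5, -0.4, -0.6]
grip_width: 0.0499
```

```bash
python3 - <<'E'
from h import *
go(.459,-.0055,.031,90)
E
```

```text
t 3.75 cur [466.6 -15.1 101.7] yaw -90.8 q1 -4.5 q6 86.7 F [ 0.5 -0.4 -0.6] w 49.9
  move 2 x [-5.2 35.1 -4.9] (tot [-10.3  70.3  -9.9] ) | spin 1 x -0.79 | after spin: move 2 x [-5.2 35.1 -4.9] | tilt [ 30.  -12.1]
```

```bash
python3 - <<'E'
from h import *
cam("top");cam("top")
go(.459,-.0055,.031,90)
E
```

```text
t 3.85 cur [466.4 -15.1 101.4] yaw -90.8 q1 -4.5 q6 86.7 F [-0.3  0.8 -0.1] w 49.7
  move 2 x [-5.1 35.  -4.8] (tot [-10.3  70.   -9.6] ) | spin 1 x -0.79 | after spin: move 2 x [-5.2 35.  -4.7] | tilt [ 29.4 -12.1]
```

```bash
python3 - <<'E'
from h import *
s=sense(); print(s["clock"],np.round(s["q"],2),np.round(s["ee_pos"]*1000,1),np.round(s["tcp_rot"][:2,1]*1000,1))
E
```

```text
3.85 [ -4.5   -1.69 125.31  -0.68  54.64  86.67] [466.4 -15.1 101.4] [ 29.4 -12.1]
```

{"fn": "arm_command", "kwargs": {
  "targets": [0, 0, 0, 0]
}}

```text
clock: 3.95
ee_pos: [0.4664, -0.015, 0.1015]
tcp_rot: [[-0.013, 0.03, 0.999], [-1.0, -0.012, -0.013], [0.012, -0.999, 0.03]]
ft_force: [-0.5, 0.0, -0.4]
grip_width: 0.0503
```

```bash
python3 - <<'E'
from h import *
s=sense(); print(s["clock"],np.round(s["q"],2),np.round(s["ee_pos"]*1000,1),np.round(s["tcp_rot"][:2,1]*1000,1))
E
```

```text
3.95 [ -4.48  -1.7  125.31  -0.68  54.65  86.67] [466.4 -15.  101.5] [ 29.6 -12. ]
```

{"fn": "arm_command", "kwargs": {
  "targets": [0, 0, 0, 0, 0, 0, 0, 0, 0, 0, 0, 0]
}}

```text
clock: 4.25
ee_pos: [0.4662, -0.0147, 0.1012]
tcp_rot: [[-0.013, 0.029, 0.999], [-1.0, -0.012, -0.013], [0.012, -1.0, 0.029]]
ft_force: [-0.4, -0.3, 0.1]
grip_width: 0.05
```

```bash
python3 - <<'E'
from h import *
s=sense(); print(s["clock"],np.round(s["q"],2),np.round(s["ee_pos"]*1000,1),np.round(s["tcp_rot"][:2,1]*1000,1))
E
```

```text
4.25 [ -4.45  -1.69 125.33  -0.68  54.65  86.66] [466.2 -14.7 101.2] [ 29. -12.]
```

{"fn": "arm_command", "kwargs": {
  "targets": [-5, 4, -4, -0.8, -4, 10, -3, 0, 0, 12, 0, 0, 0, 12, 0, 0, 0, 8, 0, 0, 0, 4, 0, 0, 0, 0, 0, 0]
}}

```text
clock: 4.95
ee_pos: [0.4581, -0.0052, 0.0445]
tcp_rot: [[0.003, 0.025, 1.0], [-1.0, -0.012, 0.003], [0.012, -1.0, 0.025]]
ft_force: [-0.1, 0.0, -0.3]
grip_width: 0.0499
```

```bash
python3 - <<'E'
from h import *
go(.459,-.0055,.031,90)
E
```

```text
t 4.95 cur [458.1  -5.2  44.5] yaw -89.8 q1 -3.3 q6 87.0 F [-0.1  0.  -0.3] w 49.9
  move 1 x [ 0.1 13.6  0.5] (tot [ 0.1 13.6  0.5] ) | spin 0 x 0.16 | after spin: move 1 x [ 0.1 13.6  0.5] | tilt [ 25.  -11.7]
```

{"fn": "arm_command", "kwargs": {
  "targets": [0, 6, 0, 0, 0, 5, 0, 0, 0, 2, 0, 0, 0, 0, 0, 0]
}}

```text
clock: 5.35
ee_pos: [0.4594, -0.0056, 0.031]
tcp_rot: [[0.002, 0.026, 1.0], [-1.0, -0.012, 0.003], [0.012, -1.0, 0.026]]
ft_force: [-0.6, 0.6, -0.6]
grip_width: 0.0499
```

{"fn": "arm_command", "kwargs": {
  "targets": [0, 0, 0, 0, 0, 0, 0, 0, 0, 0, 0, 0, 0, 0, 0, 0, 0, 0, 0, 0, 0, 0, 0, 0],
  "claw": 10,
  "newtons": 40
}}

```text
clock: 5.95
ee_pos: [0.4598, -0.0057, 0.0315]
tcp_rot: [[0.002, 0.027, 1.0], [-1.0, -0.012, 0.003], [0.012, -1.0, 0.027]]
ft_force: [-0.3, 0.2, -1.4]
grip_width: 0.0228
```

{"fn": "arm_command", "kwargs": {
  "targets": [0, -5, 0, 0, 0, -12, 0, 0, 0, -20, 0, 0, 0, -20, 0, 0, 0, -12, 0, 0, 0, -5, 0, 0, 0, 0, 0, 0]
}}

```text
clock: 6.65
ee_pos: [0.4572, -0.0046, 0.1111]
tcp_rot: [[0.002, 0.027, 1.0], [-1.0, -0.012, 0.003], [0.012, -1.0, 0.027]]
ft_force: [0.3, 0.8, -1.1]
grip_width: 0.0225
```

```bash
python3 - <<'E'
from h import *
go(.654,-.088,.11,90,maxs=20)
d=cam("top");cv2.imwrite("pics/t2.png",cv2.resize(d["img"][180:360,280:480,::-1],None,fx=3,fy=3))
d=cam("scene");cv2.imwrite("pics/s2.png",cv2.resize(d["img"][160:390,130:510,::-1],None,fx=2.1,fy=2.1,interpolation=cv2.INTER_CUBIC))
E
```

```text
t 6.65 cur [457.2  -4.6 111.1] yaw -89.9 q1 -3.3 q6 87.0 F [ 0.3  0.8 -1.1] w 22.5
  move 11 x [ 7.6  0.7 17.9] (tot [ 83.8   7.4 196.5] ) | spin 0 x 0.14 | after spin: move 11 x [ 7.6  0.7 17.9] | tilt [ 27.3 -11.8]
```

View pics/s2.png

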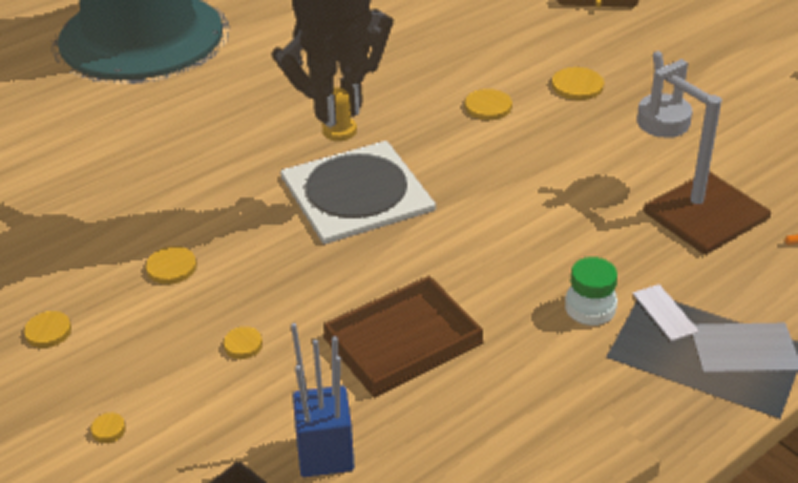

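{"fn": "arm_command", "kwargs": {
  "targets": [2, 0, 5, 0, 5, 0.5, 12, 0, 8, 0.7, 20, 0, 8, 0.7, 22, 0, 8, 0.7, 22, 0, 8, 0.7, 22, 0, 8, 0.7, 22, 0, 8, 0.7, 22, 0, 7, 0.7, 18, 0, 5, 0.7, 12, 0, 3, 0.7, 6, 0, 0, 0, 0, 0]
}}

```text
clock: 7.95
ee_pos: [0.6493, -0.0816, 0.0923]
tcp_rot: [[0.002, 0.01, 1.0], [-1.0, -0.011, 0.002], [0.011, -1.0, 0.01]]
ft_force: [-0.7, 0.2, -1.5]
grip_width: 0.0227
```

```bash
python3 - <<'E'
from h import *
go(.649,-.082,.023,90,maxs=20)
E
```

```text
t 7.95 cur [649.3 -81.6  92.3] yaw -89.9 q1 -9.1 q6 81.2 F [-0.7  0.2 -1.5] w 22.7
  move 4 x [-0.1 17.3 -0.2] (tot [-0.4 69.3 -1. ] ) | spin 0 x 0.1 | after spin: move 4 x [-0.1 17.3 -0.2] | tilt [  9.8 -11. ]
```

Tilt shrank with outward motion. Lower.

{"fn": "arm_command", "kwargs": {
  "targets": [0, 6, 0, 0, 0, 12, 0, 0, 0, 16, 0, 0, 0, 14, 0, 0, 0, 10, 0, 0, 0, 6, 0, 0, 0, 3, 0, 0, 0, 0, 0, 0]
}}

```text
clock: 8.75
ee_pos: [0.647, -0.0818, 0.0233]
tcp_rot: [[0.003, 0.005, 1.0], [-1.0, -0.011, 0.003], [0.011, -1.0, 0.005]]
ft_force: [0.6, 0.3, -1.9]
grip_width: 0.0229
```

```bash
python3 - <<'E'
from h import *
go(.649,-.082,.0235,90,maxs=20)
d=cam("scene");cv2.imwrite("pics/s3.png",cv2.resize(d["img"][240:390,200:400,::-1],None,fx=3.5,fy=3.5,interpolation=cv2.INTER_CUBIC))
E
```

```text
t 8.75 cur [647.  -81.8  23.3] yaw -89.8 q1 -9.1 q6 81.2 F [ 0.6  0.3 -1.9] w 22.9
  move 1 x [ 0.2 -0.2  2. ] (tot [ 0.2 -0.2  2. ] ) | spin 0 x 0.16 | after spin: move 1 x [ 0.2 -0.2  2. ] | tilt [  4.9 -10.9]
```

View pics/s3.png

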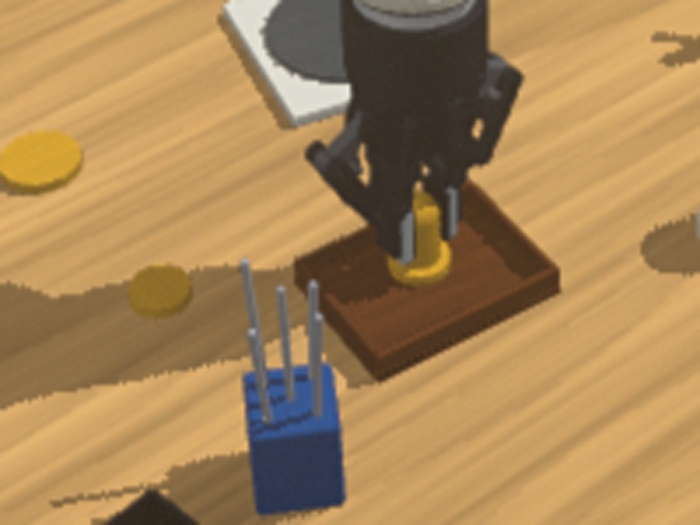

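{"fn": "arm_command", "kwargs": {
  "targets": [0, 0, 0, 0, 0, 0, 0, 0, 0, 0, 0, 0, 0, 0, 0, 0, 0, 0, 0, 0],
  "claw": 45
}}

```text
clock: 9.3
ee_pos: [0.6476, -0.0817, 0.0225]
tcp_rot: [[0.003, 0.006, 1.0], [-1.0, -0.011, 0.003], [0.011, -1.0, 0.006]]
ft_force: [1.3, 0.5, 0.3]
grip_width: 0.0449
```

{"fn": "arm_command", "kwargs": {
  "targets": [0, -6, 0, 0, 0, -14, 0, 0, 0, -22, 0, 0, 0, -22, 0, 0, 0, -22, 0, 0, 0, -22, 0, 0, 0, -22, 0, 0, 0, -14, 0, 0, 0, -6, 0, 0, 0, 0, 0, 0]
}}

```text
clock: 10.3
ee_pos: [0.6473, -0.08, 0.1866]
tcp_rot: [[0.003, 0.011, 1.0], [-1.0, -0.012, 0.003], [0.012, -1.0, 0.011]]
ft_force: [0.2, 0.1, -0.0]
grip_width: 0.0449
```

```bash
python3 - <<'E'
from h import *
go(.458,.352,.1,None,maxs=22)
d=cam("scene");cv2.imwrite("pics/s4.png",cv2.resize(d["img"][240:390,200:400,::-1],None,fx=3.5,fy=3.5,interpolation=cv2.INTER_CUBIC))
n="scene";discs(n,d);plate(n,d)
d=cam("top"); n="top"; discs(n,d);plate(n,d)
cv2.imwrite("pics/t4.png",cv2.resize(d["img"][180:360,280:480,::-1],None,fx=3,fy=3))
E
```

```text
t 10.3 cur [647.3 -80.  186.6] yaw -89.8 q1 -8.9 q6 81.1 F [ 0.2  0.1 -0. ] w 44.9
  move 22 x [-19.7   3.6  -8.6] (tot [-433.6   79.4 -189. ] ) | spin 0 x 0.0 | after spin: move 22 x [-19.7   3.6  -8.6] | tilt [ 11.  -11.8]
scene [404.6 199.1] 304 64 330 [458.3 352.9]
scene [362.2 209.1] 266 57 285 [421.6 238.5]
scene [211.1 285.7] 332 50 360 [ 429.4 -199.9]
scene [319.3 309.2] 373 50 412 [632.3 -68.8]
scene [152.2 316.2] 304 43 327 [ 433.9 -336.1]
scene [245.2 322.9] 215 36 245 [ 568.9 -204. ]
scene [180.9 363.3] 187 29 205 [ 579.9 -349. ]
scene board [299.34267758 249.97056148] 2015.5 [459.   12.3  10. ] rect ((299.97247314453125, 249.40829467773438), (37.54679489135742, 65.22797393798828), 73.3007583618164)
scene plate [298.8547329 248.7760075] 1067 [459.   11.2  14. ] [454.3  17.9  14. ]
top [356.  224.5] 134 36 142 [647.8 -83.3]
top [456.2 247.5] 91 29 100 [ 579.3 -351.7]
top [195.8 297.6] 463 64 473 [458.4 350.2]
top [454.9 302.4] 214 43 223 [ 433.  -338.9]
top [403.5 305. ] 284 50 292 [ 428.9 -202.7]
top [238.4 310.8] 369 57 378 [421.5 235.6]
top board [353.80538922 269.54840319] 334.0 [524.7 -73.6  10. ] rect ((356.0, 269.0), (54.0, 8.0), 0.0)
top board [306.4093633  296.17172285] 890.0 [456.4  54.1  10. ] rect ((308.99017333984375, 294.29180908203125), (23.01845359802246, 49.701534271240234), 13.240520477294922)
top plate [310.97843137 297.22745098] 510 [453.4  41.8  14. ] [453.2  39.8  14. ]
```

View pics/s4.png

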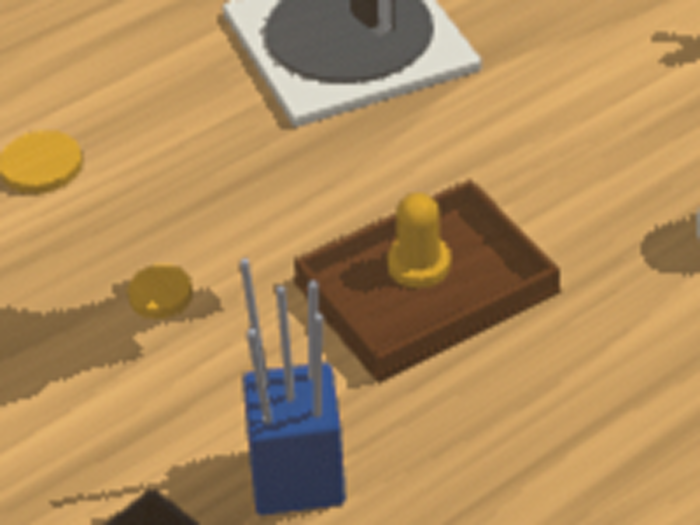

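{"fn": "arm_command", "kwargs": {
  "targets": [-5, 0, -2, 0, -12, 0, -5, 0, -22, 0, -9.5, 0, -26, 0, -11.5, 0, -26, 0, -11.5, 0, -26, 0, -11.5, 0, -26, 0, -11.5, 0, -26, 0, -11.5, 0, -26, 0, -11.5, 0, -26, 0, -11.5, 0, -26, 0, -11.5, 0, -26, 0, -11.5, 0],
  "claw": 80
}}

```text
clock: 11.6
ee_pos: [0.5072, 0.2068, 0.1663]
tcp_rot: [[-0.0, -0.02, 1.0], [-1.0, -0.011, -0.001], [0.011, -1.0, -0.02]]
ft_force: [-0.3, 0.0, -0.2]
grip_width: 0.0802
```

```bash
python3 - <<'E'
from h import *
go(.458,.3515,.18,None,maxs=22)
E
```

```text
t 11.6 cur [507.2 206.8 166.3] yaw -90.0 q1 19.7 q6 109.8 F [-0.3  0.  -0.2] w 80.2
  move 7 x [-20.6  -2.   -7.1] (tot [-144.5  -14.3  -49.6] ) | spin 0 x 0.0 | after spin: move 7 x [-20.6  -2.   -7.1] | tilt [-19.6 -10.8]
```

{"fn": "arm_command", "kwargs": {
  "targets": [-24, -2, -8, 0, -24, -2, -8, 0, -24, -2, -8, 0, -22, 0, -8, 0, -18, 0, -7, 0, -13, 0, -5, 0, -8, 0, -3, 0, -4, 0, -1, 0, 0, 0, 0, 0]
}}

```text
clock: 12.5
ee_pos: [0.4431, 0.3533, 0.163]
tcp_rot: [[0.008, -0.036, 0.999], [-1.0, -0.018, 0.007], [0.018, -0.999, -0.036]]
ft_force: [-0.6, -0.6, 0.8]
grip_width: 0.0804
```

```bash
python3 - <<'E'
from h import *
go(.458,.3515,.05,-90,maxs=22)
E
```

```text
t 12.5 cur [443.1 353.3 163. ] yaw -89.5 q1 35.8 q6 125.2 F [-0.6 -0.6  0.8] w 80.4
  move 6 x [-0.  18.7  3.2] (tot [-1.000e-01  1.124e+02  1.890e+01] ) | spin 1 x 0.46 | after spin: move 6 x [-0.  18.7  3.2] | tilt [-35.7 -17.8]
```

{"fn": "arm_command", "kwargs": {
  "targets": [0, 5, 1, 0.4, 0, 10, 2, 0, 0, 15, 3, 0, 0, 18, 3, 0, 0, 18, 3, 0, 0, 15, 2, 0, 0, 10, 2, 0, 0, 6, 1, 0, 0, 3, 0, 0, 0, 0, 0, 0]
}}

```text
clock: 13.5
ee_pos: [0.4586, 0.3451, 0.0511]
tcp_rot: [[-0.006, -0.039, 0.999], [-1.0, -0.022, -0.007], [0.022, -0.999, -0.039]]
ft_force: [1.0, 0.9, 0.3]
grip_width: 0.0798
```

```bash
python3 - <<'E'
from h import *
go(.458,.3515,-.0035,-90,maxs=22)
d=cam("scene");cv2.imwrite("pics/s5.png",cv2.resize(d["img"][130:260,320:500,::-1],None,fx=4,fy=4,interpolation=cv2.INTER_CUBIC))
E
```

```text
t 13.5 cur [458.6 345.1  51.1] yaw -90.4 q1 34.3 q6 124.5 F [1.  0.9 0.3] w 79.8
  move 3 x [-2.5 18.1  0.5] (tot [-7.6 54.4  1.5] ) | spin 1 x -0.37 | after spin: move 3 x [-2.5 18.1  0.5] | tilt [-39.2 -21.5]
```

View pics/s5.png

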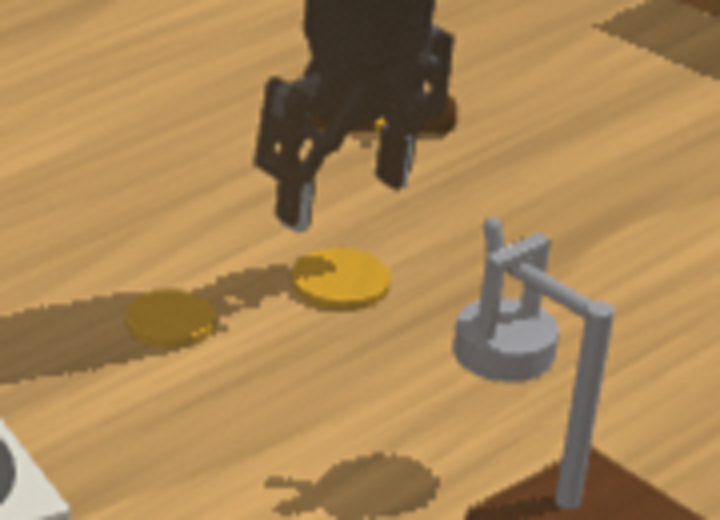

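{"fn": "arm_command", "kwargs": {
  "targets": [-3, 4, 0, -0.4, -4, 8, 0.5, 0, -1, 10, 1, 0, 0, 10, 0, 0, 0, 10, 0, 0, 0, 6, 0, 0, 0, 2, 0, 0, 0, 0, 0, 0]
}}

```text
clock: 14.35
ee_pos: [0.4592, 0.3542, -0.0016]
tcp_rot: [[0.002, -0.036, 0.999], [-1.0, -0.019, 0.001], [0.019, -0.999, -0.036]]
ft_force: [-0.1, 0.1, -0.1]
grip_width: 0.0801
```

```bash
python3 - <<'E'
from h import *
go(.4583,.3515,-.0035,-90,maxs=22)
E
```

```text
t 14.35 cur [459.2 354.2  -1.6] yaw -89.9 q1 35.0 q6 124.7 F [-0.1  0.1 -0.1] w 80.1
  move 1 x [ 2.6  1.9 -0.8] (tot [ 2.6  1.9 -0.8] ) | spin 0 x 0.12 | after spin: move 1 x [ 2.6  1.9 -0.8] | tilt [-36.2 -19.5]
```

{"fn": "arm_command", "kwargs": {
  "targets": [2.5, 1.5, -0.8, 0, 0, 0, 0, 0]
}}

```text
clock: 14.55
ee_pos: [0.4584, 0.3515, -0.003]
tcp_rot: [[0.002, -0.036, 0.999], [-1.0, -0.019, 0.001], [0.019, -0.999, -0.036]]
ft_force: [-0.5, 0.2, -0.2]
grip_width: 0.0801
```

{"fn": "arm_command", "kwargs": {
  "targets": [0, 0, 0, 0, 0, 0, 0, 0, 0, 0, 0, 0, 0, 0, 0, 0, 0, 0, 0, 0, 0, 0, 0, 0],
  "claw": 55,
  "newtons": 40
}}

```text
clock: 15.15
ee_pos: [0.459, 0.3516, -0.0019]
tcp_rot: [[0.002, -0.035, 0.999], [-1.0, -0.018, 0.001], [0.018, -0.999, -0.035]]
ft_force: [-0.4, 0.2, -1.0]
grip_width: 0.0619
```

```bash
python3 - <<'E'
from h import *
go(.452,.015,.1,-90,maxs=22)
d=cam("scene");cv2.imwrite("pics/s6.png",cv2.resize(d["img"][130:260,320:500,::-1],None,fx=4,fy=4,interpolation=cv2.INTER_CUBIC))
E
```

```text
t 15.15 cur [459.  351.6  -1.9] yaw -89.9 q1 34.8 q6 124.5 F [-0.4  0.2 -1. ] w 61.9
  move 16 x [21.2 -6.  -0.7] (tot [338.4 -95.4 -10.9] ) | spin 0 x 0.1 | after spin: move 16 x [21.2 -6.  -0.6] | tilt [-34.6 -18.5]
```

View pics/s6.png

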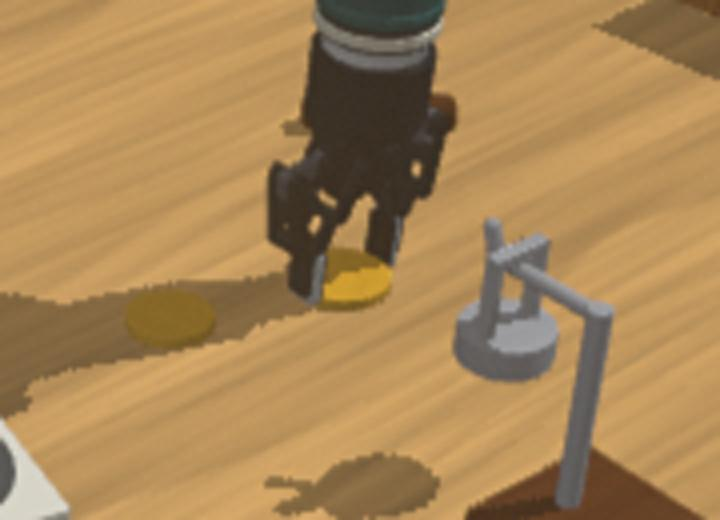

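{"fn": "arm_command", "kwargs": {
  "targets": [0, -4, 0, 0, 0, -10, 0, 0, 0, -16, 0, 0, 0, -18, 0, 0, 0, -16, 0, 0, 0, -10, 0, 0, 0, -4, 0, 0, 0, 0, 0, 0]
}}

```text
clock: 16.0
ee_pos: [0.4606, 0.3524, 0.0803]
tcp_rot: [[0.002, -0.037, 0.999], [-1.0, -0.02, 0.001], [0.02, -0.999, -0.037]]
ft_force: [0.6, -0.9, -2.2]
grip_width: 0.0613
```

```bash
python3 - <<'E'
from h import *
go(.452,.015,.08,-90,maxs=22)
d=cam("scene");cv2.imwrite("pics/s6.png",cv2.resize(d["img"][100:260,320:500,::-1],None,fx=3.5,fy=3.5,interpolation=cv2.INTER_CUBIC))
E
```

```text
t 16.0 cur [460.6 352.4  80.3] yaw -89.9 q1 34.8 q6 124.5 F [ 0.6 -0.9 -2.2] w 61.3
  move 16 x [21.1  0.5 -0.6] (tot [337.3   7.3  -9. ] ) | spin 0 x 0.1 | after spin: move 16 x [21.1  0.5 -0.5] | tilt [-36.7 -19.8]
```

View pics/s6.png

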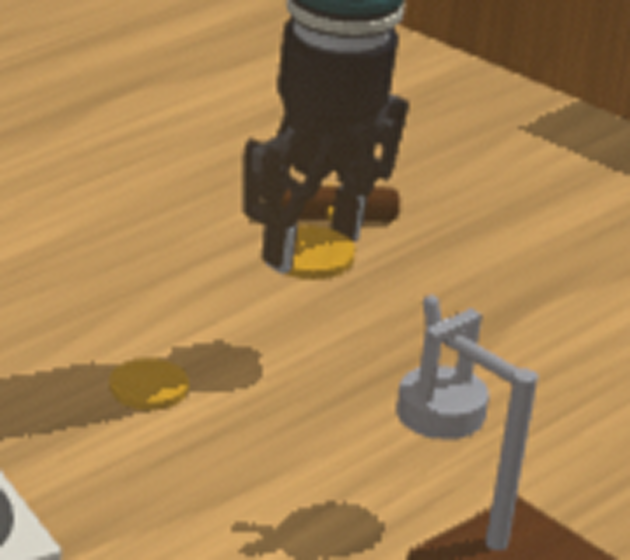

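{"fn": "arm_command", "kwargs": {
  "targets": [4, 0, 0, 0, 10, 0, 0, 0, 17, 0, 0, 0, 22, 0, 0, 0, 24, 0, 0, 0, 24, 0, 0, 0, 24, 0, 0, 0, 24, 0, 0, 0, 24, 0, 0, 0, 24, 0, 0, 0, 24, 0, 0, 0, 24, 0, 0, 0]
}}

```text
clock: 17.25
ee_pos: [0.4514, 0.0858, 0.0784]
tcp_rot: [[0.004, -0.051, 0.999], [-1.0, -0.029, 0.002], [0.029, -0.998, -0.051]]
ft_force: [-0.3, 0.5, -2.7]
grip_width: 0.0613
```

```bash
python3 - <<'E'
from h import *
go(.452,.015,.08,-90,maxs=22)
E
```

```text
t 17.25 cur [451.4  85.8  78.4] yaw -89.8 q1 8.6 q6 99.3 F [-0.3  0.5 -2.7] w 61.3
  move 4 x [17.7  0.1  0.1] (tot [70.9  0.5  0.3] ) | spin 0 x 0.22 | after spin: move 4 x [17.7  0.1  0.1] | tilt [-51.4 -29.4]
```

```bash
cat >> h.py <<'E'
def boardpts(p):
    x,y,a=p; c,s=np.cos(a*10),np.sin(a*10); q=np.array([[-1,-1],[1,-1],[1,1],[-1,1]])*.065
    q=q@np.array([[c,s],[-s,c]])+[x,y]
    return [np.concatenate([np.c_[q,np.full(4,z)] for z in(0,.01)])]
def boardfit(d,p0=(.4525,.014,0.02)):
    h=cv2.cvtColor(d["img"],cv2.COLOR_RGB2HSV)
    m=(h[...,1]<60).astype(np.uint8)
    n,l,s,c=cv2.connectedComponentsWithStats(m)
    uv=proj(d,np.array([.4525,.014,.012]))
    i=min((i for i in range(1,n) if s[i,4]>1000),key=lambda i:np.hypot(*(c[i]-uv)))
    cnt=cv2.convexHull(np.argwhere(l==i)[:,::-1].astype(np.int32)); M=np.zeros(l.shape,np.uint8); cv2.fillConvexPoly(M,cnt,1)
    best=min((fit(d,M.astype(float),boardpts,[p0[0],p0[1],a]) for a in(-.03,0,.03)),key=lambda r:r[1])
    return best
E
python3 - <<'E'
from h import *
for n in("top","scene"):
    d=cam(n); d2=dict(d); d2["img"]=cv2.imread(f"pics/{n}0.png")[:,:,::-1].copy()
    print(n,boardfit(d2)); 
    try: print(n,boardfit(d))
    except Exception as e: print(e)
E
```

```text
top (array([ 0.45339207,  0.01358445, -0.02558449]), np.float64(0.027702373174569472))
top (array([ 0.46203519,  0.02428308, -0.03729478]), np.float64(0.21888129160659964))
scene (array([ 0.45316995,  0.01704277, -0.02627307]), np.float64(0.060831089967958274))
scene (array([ 0.45316995,  0.01704277, -0.02627307]), np.float64(0.060831089967958274))
```

{"fn": "arm_command", "kwargs": {
  "targets": [20, 0, 1, 0, 18, 0, 0.5, 0, 14, 0, 0.5, 0, 9, 0, 0, 0, 5, 0, 0, 0, 2, 0, 0, 0, 0, 0, 0, 0]
}}

```text
clock: 18.05
ee_pos: [0.4488, 0.012, 0.0784]
tcp_rot: [[-0.003, -0.056, 0.998], [-1.0, -0.029, -0.005], [0.029, -0.998, -0.056]]
ft_force: [0.2, 0.7, -2.7]
grip_width: 0.0616
```

```bash
python3 - <<'E'
from h import *
go(.454,.0153,.013,-90,maxs=22); print(np.round(sense()["q"],2))
E
```

```text
t 18.05 cur [448.8  12.   78.4] yaw -90.2 q1 -0.4 q6 91.0 F [ 0.2  0.7 -2.7] w 61.6
  move 3 x [-1.7 21.6  2.9] (tot [-5.2 64.9  8.8] ) | spin 0 x -0.19 | after spin: move 3 x [-1.7 21.6  2.9] | tilt [-56.2 -28.7]
[ -0.36   1.58 124.96  -2.    56.69  91.02]
```

{"fn": "arm_command", "kwargs": {
  "targets": [-3, 4, 4, 0, -2, 9, 3, 0, 0, 14, 1, 0, 0, 14, 1, 0, 0, 10, 0.5, 0, 0, 5, 0, 0, 0, 2, 0, 0, 0, 0, 0, 0]
}}

```text
clock: 18.85
ee_pos: [0.4567, 0.0191, 0.0149]
tcp_rot: [[0.001, -0.056, 0.998], [-1.0, -0.028, -0.001], [0.028, -0.998, -0.056]]
ft_force: [0.4, -1.2, -3.3]
grip_width: 0.0616
```

```bash
python3 - <<'E'
from h import *
go(.454,.0153,.013,-90,maxs=22)
E
```

```text
t 18.85 cur [456.7  19.1  14.9] yaw -89.9 q1 0.5 q6 91.9 F [ 0.4 -1.2 -3.3] w 61.6
  move 1 x [ 3.8  2.2 -2.6] (tot [ 3.8  2.2 -2.6] ) | spin 0 x 0.05 | after spin: move 1 x [ 3.8  2.2 -2.6] | tilt [-56.  -27.8]
```

{"fn": "arm_command", "kwargs": {
  "targets": [3.7, 0, -2.6, 0, 0, 1, 0, 0, 0, 0.5, 0, 0, 0, 0, 0, 0]
}}

```text
clock: 19.25
ee_pos: [0.4552, 0.015, 0.0151]
tcp_rot: [[0.001, -0.053, 0.999], [-1.0, -0.028, -0.001], [0.028, -0.998, -0.053]]
ft_force: [-0.4, -0.0, -2.6]
grip_width: 0.0615
```

```bash
python3 - <<'E'
from h import *
go(.454,.0153,.013,-90,maxs=22)
d=cam("scene");cv2.imwrite("pics/s7.png",cv2.resize(d["img"][190:290,240:370,::-1],None,fx=5,fy=5,interpolation=cv2.INTER_CUBIC))
E
```

```text
t 19.25 cur [455.2  15.   15.1] yaw -90.0 q1 -0.0 q6 91.4 F [-0.4 -0.  -2.6] w 61.5
  move 1 x [-0.4  2.2 -1.1] (tot [-0.4  2.2 -1.1] ) | spin 0 x 0.04 | after spin: move 1 x [-0.4  2.2 -1.1] | tilt [-52.9 -27.9]
```

View pics/s7.png

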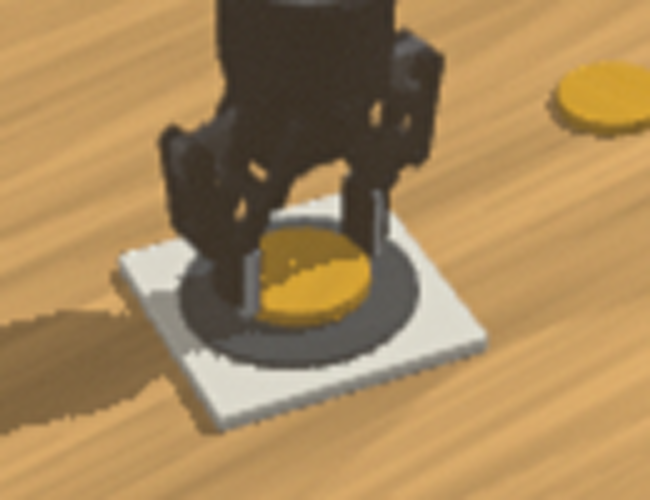

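{"fn": "arm_command", "kwargs": {
  "targets": [0, 1.3, -1, 0, 0, 1, 0, 0, 0, 0, 0, 0]
}}

```text
clock: 19.6
ee_pos: [0.4545, 0.0149, 0.0132]
tcp_rot: [[0.001, -0.052, 0.999], [-1.0, -0.028, -0.001], [0.028, -0.998, -0.052]]
ft_force: [0.3, -0.6, -3.0]
grip_width: 0.0614
```

```bash
python3 - <<'E'
from h import *
go(.454,.0153,.013,-90,maxs=22)
E
```

```text
t 19.6 cur [454.5  14.9  13.2] yaw -90.0 q1 -0.0 q6 91.4 F [ 0.3 -0.6 -3. ] w 61.4
  move 1 x [-0.4  0.2 -0.5] (tot [-0.4  0.2 -0.5] ) | spin 0 x 0.03 | after spin: move 1 x [-0.4  0.2 -0.5] | tilt [-51.6 -27.9]
```

{"fn": "arm_command", "kwargs": {
  "targets": [0, 1, 0, 0, 0, 0, 0, 0]
}}

```text
clock: 19.8
ee_pos: [0.4546, 0.0149, 0.0124]
tcp_rot: [[0.001, -0.052, 0.999], [-1.0, -0.028, -0.001], [0.028, -0.998, -0.052]]
ft_force: [-0.3, 0.3, -2.1]
grip_width: 0.0614
```

{"fn": "arm_command", "kwargs": {
  "targets": [0, 0, 0, 0, 0, 0, 0, 0, 0, 0, 0, 0, 0, 0, 0, 0],
  "claw": 80
}}

```text
clock: 20.2
ee_pos: [0.456, 0.0149, 0.0133]
tcp_rot: [[0.001, -0.049, 0.999], [-1.0, -0.028, -0.001], [0.028, -0.998, -0.049]]
ft_force: [0.8, 0.7, -0.3]
grip_width: 0.0799
```

{"fn": "arm_command", "kwargs": {
  "targets": [0, -4, 0, 0, 0, -10, 0, 0, 0, -18, 0, 0, 0, -18, 0, 0, 0, -18, 0, 0, 0, -10, 0, 0, 0, -4, 0, 0, 0, 0, 0, 0]
}}

```text
clock: 21.0
ee_pos: [0.4609, 0.0174, 0.102]
tcp_rot: [[0.001, -0.047, 0.999], [-1.0, -0.028, -0.001], [0.028, -0.999, -0.047]]
ft_force: [0.2, -0.6, 0.6]
grip_width: 0.0803
```

```bash
python3 - <<'E'
from h import *
go(.4216,.237,.09,-90,maxs=22)
d=cam("scene");cv2.imwrite("pics/s8.png",cv2.resize(d["img"][190:290,240:370,::-1],None,fx=5,fy=5,interpolation=cv2.INTER_CUBIC))
for n in("scene","top"):
    d=cam(n); m=bmask(d,n)
    for c,a in blobs(d,60,m):
        b=back(d,c,.02)
        if abs(b[0]-.453)<.04 and abs(b[1]-.015)<.05: print(n,a,locate(d,c,.032,.014))
E
```

```text
t 21.0 cur [460.9  17.4 102. ] yaw -90.0 q1 0.3 q6 91.2 F [ 0.2 -0.6  0.6] w 80.3
  move 11 x [-20.    0.7  -3.5] (tot [-219.9    7.7  -38.8] ) | spin 0 x 0.04 | after spin: move 11 x [-20.    0.7  -3.5] | tilt [-47.1 -27.9]
scene 418 (array([0.4547947 , 0.01615926]), 460.9315134410281)
```

View pics/s8.png

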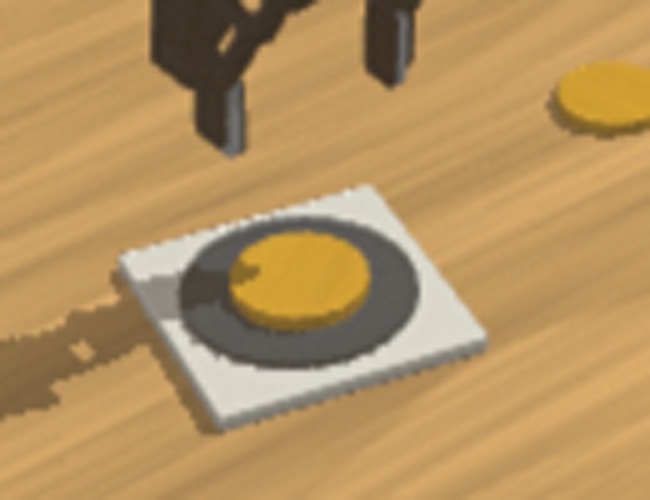

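{"fn": "arm_command", "kwargs": {
  "targets": [-5, -2, -1, 0, -12, -5, -2, 0, -20, -8, -3, 0, -24, -8, -4, 0, -24, -8, -4, 0, -24, -8, -4, 0, -24, -8, -4, 0, -22, -6, -4, 0, -18, 0, -3, 0, -12, 0, -3, 0, -6, 0, -2, 0, 0, 0, 0, 0]
}}

```text
clock: 22.35
ee_pos: [0.4199, 0.224, 0.1484]
tcp_rot: [[0.001, -0.062, 0.998], [-1.0, -0.027, -0.0], [0.027, -0.998, -0.062]]
ft_force: [0.5, -0.4, -0.3]
grip_width: 0.0802
```

```bash
python3 - <<'E'
from h import *
go(.4216,.237,.09,-90,maxs=22); print(np.round(sense()["q"],2))
for n in("scene","top"):
    d=cam(n); m=bmask(d,n)
    for c,a in blobs(d,60,m):
        b=back(d,c,.02)
        if abs(b[0]-.453)<.04 and abs(b[1]-.015)<.05: print(n,a,locate(d,c,.032,.014))
    print(n,boardfit(d))
    discs(n,d)
E
```

```text
t 22.35 cur [419.9 224.  148.4] yaw -89.9 q1 25.0 q6 114.9 F [ 0.5 -0.4 -0.3] w 80.2
  move 3 x [-4.9 19.3  1.8] (tot [-14.6  57.8   5.4] ) | spin 0 x 0.08 | after spin: move 3 x [-4.9 19.3  1.8] | tilt [-62.3 -27.2]
[2.5010e+01 4.0000e-02 1.1813e+02 1.1000e-01 6.5730e+01 1.1493e+02]
scene 419 (array([0.45458005, 0.01614916]), 460.8049139629584)
scene (array([ 0.45265074,  0.01677374, -0.02679339]), np.float64(0.05912240261576185))
scene [362.2 209.1] 268 57 285 [421.7 238.5]
scene [299.4 245.8] 419 64 444 [439.7  26.6]
scene [211.  285.7] 333 50 360 [ 429.3 -200. ]
scene [319.3 309.3] 371 50 412 [632.3 -68.8]
scene [167.7 314.4] 299 43 323 [ 448.9 -310. ]
scene [245.3 322.7] 222 36 245 [ 568.5 -203.5]
scene [180.9 363.3] 183 29 205 [ 579.9 -349.1]
top 453 (array([0.45403682, 0.01354857]), 470.3702889159322)
top (array([ 0.45311255,  0.01381146, -0.0256801 ]), np.float64(0.028302422044515385))
top [356.  224.5] 130 36 142 [648.  -83.3]
top [456.2 247.6] 94 29 100 [ 579.1 -351.7]
top [402.5 252.8] 143 36 147 [ 567.9 -206.3]
top [321.6 296.8] 453 64 460 [454.3  13.8]
top [444.7 296.9] 215 43 221 [ 448.1 -312.8]
top [403.5 304.9] 287 50 292 [ 428.9 -202.6]
```

{"fn": "arm_command", "kwargs": {
  "targets": [0, 35, 0, 0, 0, 35, 0, 0, 0, 0, 0, 0, 0, 0, 0, 0, 0, 0, 0, 0]
}}

```text
clock: 22.95
ee_pos: [0.4186, 0.2187, 0.0796]
tcp_rot: [[-0.004, -0.059, 0.998], [-1.0, -0.027, -0.006], [0.027, -0.998, -0.059]]
ft_force: [1.0, 0.3, -0.2]
grip_width: 0.0801
```

```bash
python3 - <<'E'
from h import *
go(.4216,.237,.09,-90,maxs=22); print(np.round(sense()["q"],2))
E
```

```text
t 22.95 cur [418.6 218.7  79.6] yaw -90.2 q1 24.6 q6 114.9 F [ 1.   0.3 -0.2] w 80.1
  move 1 x [-18.  -11.1   2.2] (tot [-18.  -11.1   2.2] ) | spin 0 x -0.24 | after spin: move 1 x [-18.  -11.1   2.3] | tilt [-58.7 -26.9]
[ 24.56   4.28 121.95  -0.    57.47 114.85]
```

{"fn": "arm_command", "kwargs": {
  "targets": [0, -25, 0, 0, 0, -25, 0, 0, 0, -15, 0, 0, 0, 0, 0, 0, 0, 0, 0, 0]
}}

```text
clock: 23.45
ee_pos: [0.4269, 0.2211, 0.1542]
tcp_rot: [[-0.006, -0.049, 0.999], [-1.0, -0.023, -0.008], [0.023, -0.999, -0.049]]
ft_force: [-0.3, 0.1, 0.1]
grip_width: 0.0797
```

{"fn": "arm_command", "kwargs": {
  "targets": [45, 0, 0, 0, 45, 0, 0, 0, 45, 0, 0, 0, 45, 0, 0, 0]
}}

```text
clock: 23.85
ee_pos: [0.4267, 0.0412, 0.1579]
tcp_rot: [[0.005, -0.046, 0.999], [-1.0, -0.021, 0.004], [0.02, -0.999, -0.046]]
ft_force: [1.9, -0.1, 0.9]
grip_width: 0.08
```

{"fn": "arm_command", "kwargs": {
  "targets": [0, 0, 0, 0, 0, 0, 0, 0, 0, 0, 0, 0]
}}

```text
clock: 24.15
ee_pos: [0.4254, 0.0362, 0.1566]
tcp_rot: [[-0.004, -0.048, 0.999], [-1.0, -0.022, -0.005], [0.022, -0.999, -0.048]]
ft_force: [-0.2, 0.4, 1.0]
grip_width: 0.0801
```

{"fn": "arm_command", "kwargs": {
  "targets": [-45, 0, 0, 0, -45, 0, 0, 0, -45, 0, 0, 0, -45, 0, 0, 0]
}}

```text
clock: 24.55
ee_pos: [0.4262, 0.2211, 0.1519]
tcp_rot: [[-0.009, -0.047, 0.999], [-1.0, -0.023, -0.01], [0.023, -0.999, -0.047]]
ft_force: [0.9, -0.4, 0.3]
grip_width: 0.0798
```

{"fn": "arm_command", "kwargs": {
  "targets": [0, 0, 0, 0, 0, 0, 0, 0, 0, 0, 0, 0]
}}

```text
clock: 24.85
ee_pos: [0.4239, 0.2298, 0.1509]
tcp_rot: [[0.005, -0.049, 0.999], [-1.0, -0.022, 0.004], [0.022, -0.999, -0.049]]
ft_force: [0.7, -0.2, 0.8]
grip_width: 0.0799
```

{"fn": "arm_command", "kwargs": {
  "targets": [0, 35, 0, 0, 0, 35, 0, 0, 0, 0, 0, 0, 0, 0, 0, 0, 0, 0, 0, 0, 0, -25, 0, 0, 0, -25, 0, 0, 0, -20, 0, 0, 0, 0, 0, 0, 0, 0, 0, 0]
}}

```text
clock: 25.85
ee_pos: [0.4294, 0.2273, 0.1621]
tcp_rot: [[-0.002, -0.036, 0.999], [-1.0, -0.016, -0.002], [0.017, -0.999, -0.036]]
ft_force: [0.4, -0.3, -0.2]
grip_width: 0.08
```

{"fn": "arm_command", "kwargs": {
  "targets": [0, 35, 0, 0, 0, 35, 0, 0, 0, 0, 0, 0, 0, 0, 0, 0, 0, 0, 0, 0, 0, -40, 0, 0, 0, -30, 0, 0, 0, 0, 0, 0, 0, 0, 0, 0]
}}

```text
clock: 26.75
ee_pos: [0.4322, 0.228, 0.1685]
tcp_rot: [[-0.003, -0.028, 1.0], [-1.0, -0.013, -0.003], [0.013, -1.0, -0.028]]
ft_force: [0.6, 0.2, -0.2]
grip_width: 0.0799
```

Jolts reduce the tilt. Two more.

{"fn": "arm_command", "kwargs": {
  "targets": [0, 35, 0, 0, 0, 35, 0, 0, 0, 0, 0, 0, 0, 0, 0, 0, 0, 0, 0, 0, 0, -25, 0, 0, 0, -25, 0, 0, 0, -20, 0, 0, 0, 0, 0, 0, 0, 0, 0, 0]
}}

```text
clock: 27.75
ee_pos: [0.436, 0.2298, 0.1773]
tcp_rot: [[-0.003, -0.017, 1.0], [-1.0, -0.008, -0.003], [0.008, -1.0, -0.017]]
ft_force: [-0.2, -0.3, -0.6]
grip_width: 0.0797
```

{"fn": "arm_command", "kwargs": {
  "targets": [0, 35, 0, 0, 0, 35, 0, 0, 0, 0, 0, 0, 0, 0, 0, 0, 0, 0, 0, 0, 0, -25, 0, 0, 0, -25, 0, 0, 0, -20, 0, 0, 0, 0, 0, 0, 0, 0, 0, 0]
}}

```text
clock: 28.75
ee_pos: [0.4392, 0.2313, 0.1848]
tcp_rot: [[-0.003, -0.008, 1.0], [-1.0, -0.004, -0.003], [0.004, -1.0, -0.008]]
ft_force: [0.0, -0.3, -0.6]
grip_width: 0.08
```

```bash
python3 - <<'E'
from h import *
go(.4216,.237,.04,-90,maxs=22)
E
```

```text
t 28.75 cur [439.2 231.3 184.8] yaw -90.2 q1 24.9 q6 115.1 F [ 0.  -0.3 -0.6] w 80.0
  move 7 x [-0.9 20.7 -2.4] (tot [ -6.1 145.  -16.5] ) | spin 0 x -0.17 | after spin: move 7 x [-0.9 20.7 -2.4] | tilt [-7.9 -3.6]
```

{"fn": "arm_command", "kwargs": {
  "targets": [-3, 20, -8, 0, -3, 30, -8, 0, 0, 35, 0, 0, 0, 35, 0, 0, 0, 15, 0, 0, 0, 5, 0, 0, 0, 0, 0, 0, 0, 0, 0, 0],
  "claw": 76
}}

```text
clock: 29.55
ee_pos: [0.4211, 0.2368, 0.0388]
tcp_rot: [[-0.003, -0.007, 1.0], [-1.0, -0.003, -0.003], [0.003, -1.0, -0.007]]
ft_force: [-0.1, 0.5, 0.2]
grip_width: 0.0763
```

```bash
python3 - <<'E'
from h import *
go(.4216,.237,-.002,-90,maxs=22)
E
```

```text
t 29.55 cur [421.1 236.8  38.8] yaw -90.2 q1 26.4 q6 116.6 F [-0.1  0.5  0.2] w 76.3
  move 2 x [-0.2 20.4  0.4] (tot [-0.4 40.8  0.8] ) | spin 0 x -0.17 | after spin: move 2 x [-0.2 20.4  0.4] | tilt [-7.2 -3.4]
```

{"fn": "arm_command", "kwargs": {
  "targets": [0, 10, 0, 0, 0, 12, 0, 0, 0, 10, 0, 0, 0, 5, 1, 0, 0, 2, 0.5, 0, 0, 0, 0, 0]
}}

```text
clock: 30.15
ee_pos: [0.4253, 0.238, -0.0006]
tcp_rot: [[-0.003, -0.001, 1.0], [-1.0, -0.001, -0.003], [0.001, -1.0, -0.001]]
ft_force: [-0.3, -0.3, -0.6]
grip_width: 0.076
```

```bash
python3 - <<'E'
from h import *
go(.4216,.237,-.002,-90,maxs=22)
E
```

```text
t 30.15 cur [425.3 238.   -0.6] yaw -90.2 q1 26.3 q6 116.5 F [-0.3 -0.3 -0.6] w 76.0
  move 1 x [ 1.   1.4 -3.7] (tot [ 1.   1.4 -3.7] ) | spin 0 x -0.18 | after spin: move 1 x [ 1.   1.4 -3.7] | tilt [-1.4 -0.5]
```

{"fn": "arm_command", "kwargs": {
  "targets": [1, 1.4, -3.7, 0, 0, 0, 0, 0]
}}

```text
clock: 30.35
ee_pos: [0.4215, 0.237, -0.0021]
tcp_rot: [[-0.003, -0.002, 1.0], [-1.0, -0.001, -0.003], [0.001, -1.0, -0.002]]
ft_force: [-0.3, 1.1, -0.2]
grip_width: 0.0763
```

{"fn": "arm_command", "kwargs": {
  "targets": [0, 0, 0, 0, 0, 0, 0, 0, 0, 0, 0, 0, 0, 0, 0, 0, 0, 0, 0, 0, 0, 0, 0, 0],
  "claw": 48
}}

```text
clock: 30.95
ee_pos: [0.4217, 0.2371, -0.0011]
tcp_rot: [[-0.003, -0.0, 1.0], [-1.0, -0.0, -0.003], [0.0, -1.0, -0.0]]
ft_force: [0.6, 0.1, -0.6]
grip_width: 0.0547
```

{"fn": "arm_command", "kwargs": {
  "targets": [0, -10, 0, 0, 0, -20, 0, 0, 0, -25, 0, 0, 0, -25, 0, 0, 0, -10, 0, 0, 0, 0, 0, 0, 20, 0, 2, 0, 42, 0, 5, 0, 44, 0, 6, 0, 44, 0, 6, 0, 40, 0, 6, 0, 20, 0, 3, 0]
}}

```text
clock: 32.15
ee_pos: [0.4466, 0.0227, 0.0889]
tcp_rot: [[0.005, -0.006, 1.0], [-1.0, -0.0, 0.005], [0.0, -1.0, -0.006]]
ft_force: [-0.3, 0.9, -2.1]
grip_width: 0.0543
```

{"fn": "arm_command", "kwargs": {
  "targets": [0, 0, 0, 0, 0, 0, 0, 0, 0, 0, 0, 0]
}}

```text
clock: 32.45
ee_pos: [0.4446, 0.0209, 0.0861]
tcp_rot: [[-0.0, -0.01, 1.0], [-1.0, 0.0, -0.0], [-0.0, -1.0, -0.01]]
ft_force: [-0.7, 1.3, -0.8]
grip_width: 0.0544
```

```bash
python3 - <<'E'
from h import *
go(.4532,.0153,.0215,-90,maxs=22)
E
```

```text
t 32.45 cur [444.6  20.9  86.1] yaw -90.0 q1 -0.5 q6 89.5 F [-0.7  1.3 -0.8] w 54.4
  move 3 x [ 1.9 21.5  3.1] (tot [ 5.6 64.5  9.3] ) | spin 0 x -0.01 | after spin: move 3 x [ 1.9 21.5  3.1] | tilt [-10.4   0.2]
```

Good accuracy now. Descend.

{"fn": "arm_command", "kwargs": {
  "targets": [3, 8, 4, 0, 2, 14, 3, 0, 0, 16, 1, 0, 0, 12, 0, 0, 0, 6, 0, 0, 0, 3, 0, 0, 0, 0, 0, 0]
}}

```text
clock: 33.15
ee_pos: [0.4524, 0.0209, 0.0224]
tcp_rot: [[0.009, -0.011, 1.0], [-1.0, 0.001, 0.009], [-0.001, -1.0, -0.011]]
ft_force: [-0.4, 0.4, -1.6]
grip_width: 0.055
```

```bash
python3 - <<'E'
from h import *
go(.4532,.0153,.0215,-90,maxs=22)
E
```

```text
t 33.15 cur [452.4  20.9  22.4] yaw -89.5 q1 -0.5 q6 88.9 F [-0.4  0.4 -1.6] w 55.0
  move 1 x [5.6 0.9 0.8] (tot [5.6 0.9 0.8] ) | spin 1 x 0.53 | after spin: move 1 x [5.6 0.9 0.9] | tilt [-10.9   0.9]
```

{"fn": "arm_command", "kwargs": {
  "targets": [5.6, 0, 0.8, 0.5, 0, 0, 0, 0]
}}

```text
clock: 33.35
ee_pos: [0.4539, 0.0151, 0.023]
tcp_rot: [[0.001, -0.01, 1.0], [-1.0, 0.001, 0.001], [-0.001, -1.0, -0.01]]
ft_force: [0.1, 0.2, -0.6]
grip_width: 0.054
```

```bash
python3 - <<'E'
from h import *
go(.4532,.0153,.0215,-90,maxs=22)
E
```

```text
t 33.35 cur [453.9  15.1  23. ] yaw -90.0 q1 -1.3 q6 88.7 F [ 0.1  0.2 -0.6] w 54.0
  move 1 x [-0.2  1.5 -0.7] (tot [-0.2  1.5 -0.7] ) | spin 0 x 0.04 | after spin: move 1 x [-0.2  1.5 -0.7] | tilt [-9.6  0.8]
```

{"fn": "arm_command", "kwargs": {
  "targets": [0, 1.8, -0.7, 0, 0, 0.5, 0, 0, 0, 0, 0, 0]
}}

```text
clock: 33.65
ee_pos: [0.4545, 0.0146, 0.0219]
tcp_rot: [[-0.001, -0.007, 1.0], [-1.0, 0.001, -0.001], [-0.001, -1.0, -0.007]]
ft_force: [-0.0, -0.2, -0.2]
grip_width: 0.0545
```

{"fn": "arm_command", "kwargs": {
  "targets": [0, 0, 0, 0, 0, 0, 0, 0, 0, 0, 0, 0, 0, 0, 0, 0],
  "claw": 72
}}

```text
clock: 34.05
ee_pos: [0.4556, 0.0146, 0.023]
tcp_rot: [[-0.001, -0.004, 1.0], [-1.0, 0.001, -0.001], [-0.001, -1.0, -0.004]]
ft_force: [-0.1, 0.1, -0.0]
grip_width: 0.0722
```

{"fn": "arm_command", "kwargs": {
  "targets": [0, -6, 0, 0, 0, -14, 0, 0, 0, -22, 0, 0, 0, -25, 0, 0, 0, -25, 0, 0, 0, -10, 0, 0, 0, 0, 0, 0, 0, 0, 0, 0]
}}

```text
clock: 34.85
ee_pos: [0.4553, 0.0147, 0.1296]
tcp_rot: [[-0.0, -0.006, 1.0], [-1.0, 0.001, -0.0], [-0.001, -1.0, -0.006]]
ft_force: [0.1, -0.7, 0.1]
grip_width: 0.0718
```

```bash
cat >> h.py <<'E'
PL={"top":np.array([.4533,.0137]),"scene":np.array([.4529,.0169])}
def stk(r,lev,d=None):
    for n in("scene","top"):
        d=cam(n); m=bmask(d,n)
        for c,a in blobs(d,60,m):
            b=back(d,c,.02)
            if abs(b[0]-.453)<.05 and abs(b[1]-.015)<.05: print(n,a,c)
        # edge-based: fit top disc ellipse via template IoU not separable -> print whole stack fit
E
python3 - <<'E'
from h import *
go(.4291,-.2013,.1,-90,maxs=44)
for n in("scene","top"):
    d=cam(n); m=near(bmask(d,n),proj(d,np.array([.453,.015,.022])),0)
    st=lambda p:[cyl(p[0],p[1],.014,.032,.008),cyl(p[0],p[1],.022,.0285,.008)]
    p,f=fit(d,m,st,[.453,.015]); print(n,p-PL[n],f)
    discs(n,d)
    u,v=[int(t) for t in proj(d,np.array([.453,.015,.03]))]
    cv2.imwrite(f"pics/{n}9.png",cv2.resize(d["img"][v-40:v+40,u-55:u+55,::-1],None,fx=6,fy=6,interpolation=cv2.INTER_CUBIC))
E
```

```text
t 34.85 cur [455.3  14.7 129.6] yaw -90.0 q1 -1.3 q6 88.7 F [ 0.1 -0.7  0.1] w 71.8
  move 5 x [43.2  5.9 -5.2] (tot [216.   29.5 -25.9] ) | spin 0 x -0.01 | after spin: move 5 x [43.2  5.9 -5.2] | tilt [-5.6  0.8]
scene [0.00116061 0.00051634] 0.16802575107296136
scene [299.3 244.9] 457 64 442 [437.   28.4]
scene [210.9 285.6] 337 50 360 [ 429.1 -200. ]
scene [319.2 309.3] 371 50 412 [632.4 -68.9]
scene [167.6 314.4] 299 43 323 [ 448.9 -310.1]
scene [245.2 322.8] 224 36 245 [ 568.6 -203.7]
scene [181.  363.3] 184 29 205 [ 580. -349.]
top [-0.0003  0.0013] 1.0
top [356.  224.5] 129 36 142 [648.  -83.3]
top [456.2 247.6] 93 29 100 [ 579.1 -351.6]
top [402.5 252.8] 143 36 147 [ 567.9 -206.3]
top [444.7 296.9] 215 43 221 [ 448.1 -312.8]
top [403.4 304.9] 288 50 292 [ 428.9 -202.5]
```

View pics/scene9.png

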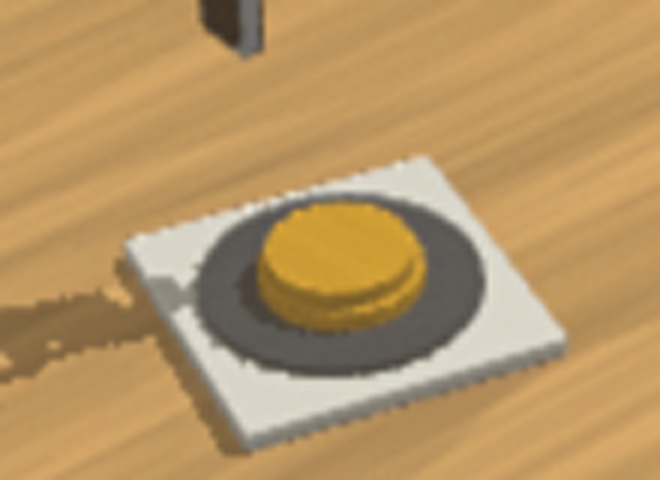

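{"fn": "arm_command", "kwargs": {
  "targets": [20, 0, -2, 0, 42, 0, -5, 0, 44, 0, -6, 0, 44, 0, -6, 0, 40, 0, -4, 0, 18, 0, -2, 0, 0, 0, 0, 0, 0, 0, 0, 0, 0, 0, 0, 0],
  "claw": 68
}}

```text
clock: 35.85
ee_pos: [0.422, -0.1968, 0.1168]
tcp_rot: [[0.003, -0.025, 1.0], [-1.0, 0.009, 0.003], [-0.009, -1.0, -0.025]]
ft_force: [0.3, 1.1, 0.9]
grip_width: 0.0683
```

```bash
python3 - <<'E'
from h import *
go(.4290,-.2013,.03,-90,maxs=44)
E
```

```text
t 35.85 cur [ 422.  -196.8  116.8] yaw -89.9 q1 -27.9 q6 62.1 F [0.3 1.1 0.9] w 68.3
  move 2 x [ 2.7 43.3  4.6] (tot [ 5.4 86.5  9.2] ) | spin 0 x 0.15 | after spin: move 2 x [ 2.7 43.3  4.6] | tilt [-25.4   9.1]
```

{"fn": "arm_command", "kwargs": {
  "targets": [2, 35, 4, 0, 2, 35, 4, 0, 0, 10, 1, 0, 0, 0, 0, 0, 0, 0, 0, 0, 0, 0, 0, 0]
}}

```text
clock: 36.45
ee_pos: [0.4319, -0.1953, 0.0368]
tcp_rot: [[0.01, -0.023, 1.0], [-1.0, 0.009, 0.011], [-0.009, -1.0, -0.023]]
ft_force: [0.0, 0.8, 0.3]
grip_width: 0.0681
```

```bash
python3 - <<'E'
from h import *
go(.4290,-.2013,-.001,-90,maxs=44)
E
```

```text
t 36.45 cur [ 431.9 -195.3   36.8] yaw -89.4 q1 -27.2 q6 62.3 F [0.  0.8 0.3] w 68.1
  move 1 x [ 6.3 37.8 -2.1] (tot [ 6.3 37.8 -2.1] ) | spin 1 x 0.6 | after spin: move 1 x [ 6.4 37.8 -2. ] | tilt [-22.7   8.7]
```

{"fn": "arm_command", "kwargs": {
  "targets": [6, 10, -2, 0.6, 1, 14, 0, 0, 0, 8, 0, 0, 0, 4, 0, 0, 0, 1, 0, 0, 0, 0, 0, 0]
}}

```text
clock: 37.05
ee_pos: [0.4327, -0.2053, 0.0023]
tcp_rot: [[-0.002, -0.014, 1.0], [-1.0, 0.004, -0.002], [-0.004, -1.0, -0.014]]
ft_force: [-0.4, -0.3, 0.8]
grip_width: 0.0683
```

```bash
python3 - <<'E'
from h import *
go(.4290,-.2013,-.001,-90,maxs=44)
E
```

```text
t 37.05 cur [ 432.7 -205.3    2.3] yaw -90.1 q1 -28.2 q6 62.1 F [-0.4 -0.3  0.8] w 68.3
  move 1 x [-4.   3.4 -3.6] (tot [-4.   3.4 -3.6] ) | spin 0 x -0.1 | after spin: move 1 x [-4.   3.4 -3.6] | tilt [-14.1   3.7]
```

{"fn": "arm_command", "kwargs": {
  "targets": [-4, 3.4, -3.6, 0, 0, 0, 0, 0]
}}

```text
clock: 37.25
ee_pos: [0.4291, -0.2012, -0.0008]
tcp_rot: [[-0.002, -0.013, 1.0], [-1.0, 0.003, -0.002], [-0.003, -1.0, -0.014]]
ft_force: [-0.1, 1.3, -0.4]
grip_width: 0.0681
```

{"fn": "arm_command", "kwargs": {
  "targets": [0, 0, 0, 0, 0, 0, 0, 0, 0, 0, 0, 0, 0, 0, 0, 0, 0, 0, 0, 0, 0, 0, 0, 0],
  "claw": 40
}}

```text
clock: 37.85
ee_pos: [0.4295, -0.2012, -0.0001]
tcp_rot: [[-0.001, -0.012, 1.0], [-1.0, 0.003, -0.001], [-0.003, -1.0, -0.012]]
ft_force: [-0.6, -0.3, 0.5]
grip_width: 0.0479
```

{"fn": "arm_command", "kwargs": {
  "targets": [0, -10, 0, 0, 0, -20, 0, 0, 0, -25, 0, 0, 0, -25, 0, 0, 0, -15, 0, 0, 0, 0, 0, 0, -20, 0, 2, 0, -42, 0, 4, 0, -44, 0, 5, 0, -44, 0, 5, 0, -40, 0, 5, 0, -18, 0, 3, 0]
}}

```text
clock: 39.05
ee_pos: [0.4544, 0.0106, 0.0992]
tcp_rot: [[-0.01, -0.013, 1.0], [-1.0, 0.002, -0.01], [-0.002, -1.0, -0.013]]
ft_force: [0.5, -0.3, -1.3]
grip_width: 0.0476
```

{"fn": "arm_command", "kwargs": {
  "targets": [0, 0, 0, 0, 0, 0, 0, 0, 0, 0, 0, 0]
}}

```text
clock: 39.35
ee_pos: [0.4528, 0.0124, 0.0975]
tcp_rot: [[-0.005, -0.016, 1.0], [-1.0, 0.002, -0.005], [-0.002, -1.0, -0.016]]
ft_force: [0.4, -0.9, -1.2]
grip_width: 0.0475
```

```bash
python3 - <<'E'
from h import *
go(.4536,.0153,.0305,-90,maxs=22)
E
```

```text
t 39.35 cur [452.8  12.4  97.5] yaw -90.3 q1 -1.6 q6 88.6 F [ 0.4 -0.9 -1.2] w 47.5
  move 4 x [-0.7 16.7  0.5] (tot [-2.8 66.9  1.8] ) | spin 0 x -0.27 | after spin: move 4 x [-0.7 16.7  0.5] | tilt [-16.   2.]
```

{"fn": "arm_command", "kwargs": {
  "targets": [-2, 8, 1, -0.3, 0, 14, 0, 0, 0, 16, 0, 0, 0, 14, 0, 0, 0, 7, 0, 0, 0, 3, 0, 0, 0, 0, 0, 0]
}}

```text
clock: 40.05
ee_pos: [0.4524, 0.0087, 0.031]
tcp_rot: [[-0.008, -0.017, 1.0], [-1.0, 0.001, -0.008], [-0.001, -1.0, -0.017]]
ft_force: [-0.1, 0.1, -1.8]
grip_width: 0.0473
```

```bash
python3 - <<'E'
from h import *
go(.4536,.0153,.0305,-90,maxs=22)
E
```

```text
t 40.05 cur [452.4   8.7  31. ] yaw -90.5 q1 -2.1 q6 88.4 F [-0.1  0.1 -1.8] w 47.3
  move 1 x [-6.6  0.5  1.1] (tot [-6.6  0.5  1.1] ) | spin 1 x -0.48 | after spin: move 1 x [-6.6  0.5  1.2] | tilt [-16.6   1.2]
```

{"fn": "arm_command", "kwargs": {
  "targets": [-6.6, -1, 1.1, -0.4, 0, 0, 0, 0]
}}

```text
clock: 40.25
ee_pos: [0.4544, 0.0153, 0.0327]
tcp_rot: [[-0.002, -0.015, 1.0], [-1.0, 0.001, -0.002], [-0.001, -1.0, -0.015]]
ft_force: [0.4, 0.6, -1.2]
grip_width: 0.0474
```

```bash
python3 - <<'E'
from h import *
go(.4536,.0153,.0305,-90,maxs=22)
E
```

```text
t 40.25 cur [454.4  15.3  32.7] yaw -90.1 q1 -1.3 q6 88.8 F [ 0.4  0.6 -1.2] w 47.4
  move 1 x [ 0.   2.2 -0.8] (tot [ 0.   2.2 -0.8] ) | spin 0 x -0.12 | after spin: move 1 x [ 0.   2.2 -0.8] | tilt [-15.3   1.3]
```

{"fn": "arm_command", "kwargs": {
  "targets": [0, 2.2, -1, 0, 0, 0.5, 0, 0, 0, 0, 0, 0]
}}

```text
clock: 40.55
ee_pos: [0.4548, 0.0158, 0.0314]
tcp_rot: [[-0.001, -0.012, 1.0], [-1.0, 0.001, -0.001], [-0.001, -1.0, -0.012]]
ft_force: [-0.2, -0.2, -1.0]
grip_width: 0.0475
```

{"fn": "arm_command", "kwargs": {
  "targets": [0, 0, 0, 0, 0, 0, 0, 0, 0, 0, 0, 0, 0, 0, 0, 0],
  "claw": 66
}}

```text
clock: 40.95
ee_pos: [0.4557, 0.0158, 0.0322]
tcp_rot: [[-0.001, -0.01, 1.0], [-1.0, 0.001, -0.001], [-0.001, -1.0, -0.01]]
ft_force: [0.2, -1.1, 0.3]
grip_width: 0.0658
```

{"fn": "arm_command", "kwargs": {
  "targets": [0, -6, 0, 0, 0, -14, 0, 0, 0, -22, 0, 0, 0, -25, 0, 0, 0, -25, 0, 0, 0, -10, 0, 0, 0, 0, 0, 0, 0, 0, 0, 0]
}}

```text
clock: 41.75
ee_pos: [0.4558, 0.0156, 0.1387]
tcp_rot: [[-0.001, -0.012, 1.0], [-1.0, 0.001, -0.001], [-0.001, -1.0, -0.012]]
ft_force: [-0.6, -0.1, -0.4]
grip_width: 0.0659
```

```bash
python3 - <<'E'
from h import *
go(.4485,-.3115,.12,-90,maxs=44)
for n in("scene","top"):
    d=cam(n)
    discs(n,d)
    u,v=[int(t) for t in proj(d,np.array([.453,.015,.03]))]
    cv2.imwrite(f"pics/{n}10.png",cv2.resize(d["img"][v-40:v+40,u-55:u+55,::-1],None,fx=6,fy=6,interpolation=cv2.INTER_CUBIC))
E
```

```text
t 41.75 cur [455.8  15.6 138.7] yaw -90.1 q1 -1.2 q6 88.8 F [-0.6 -0.1 -0.4] w 65.9
  move 8 x [40.9  2.3 -0.8] (tot [327.1  18.4  -6.8] ) | spin 0 x -0.06 | after spin: move 8 x [40.9  2.3 -0.9] | tilt [-11.7   1.1]
scene [299.4 244.4] 476 64 441 [435.6  29.9]
scene [319.3 309.3] 372 50 412 [632.4 -68.9]
scene [167.6 314.4] 300 43 323 [ 448.9 -310.1]
scene [245.3 322.7] 222 36 245 [ 568.5 -203.5]
scene [181.  363.3] 184 29 205 [ 580. -349.]
top [356.  224.5] 129 36 142 [648.  -83.3]
top [456.2 247.6] 93 29 100 [ 579.1 -351.6]
top [402.5 252.8] 143 36 147 [ 567.9 -206.3]
top [444.7 296.9] 215 43 221 [ 448.1 -312.8]
```

View pics/scene10.png

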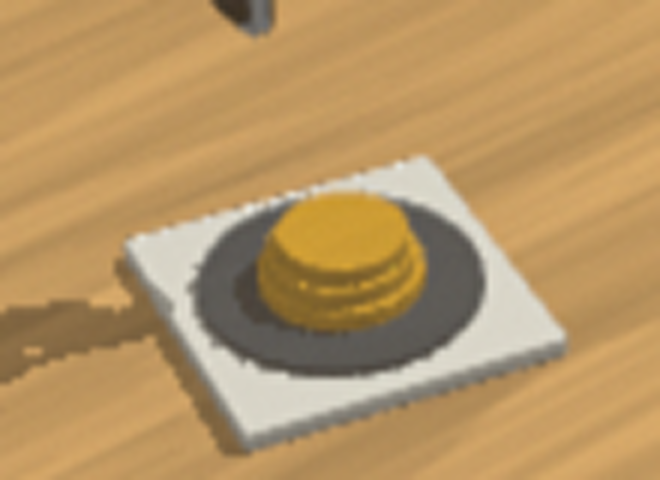

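{"fn": "arm_command", "kwargs": {
  "targets": [20, 0, 0, 0, 42, 0, 0, 0, 44, 0, 0, 0, 44, 0, 0, 0, 44, 0, 0, 0, 44, 0, 0, 0, 40, 0, 0, 0, 24, 0, 0, 0, 8, 0, 0, 0, 0, 0, 0, 0, 0, 0, 0, 0, 0, 0, 0, 0],
  "claw": 62
}}

```text
clock: 43.05
ee_pos: [0.4462, -0.2993, 0.1198]
tcp_rot: [[0.003, -0.037, 0.999], [-1.0, 0.015, 0.003], [-0.015, -0.999, -0.037]]
ft_force: [-0.9, -0.0, -0.0]
grip_width: 0.0618
```

```bash
python3 - <<'E'
from h import *
go(.4485,-.3115,.03,-90,maxs=44)
E
```

```text
t 43.05 cur [ 446.2 -299.3  119.8] yaw -89.8 q1 -36.2 q6 54.0 F [-0.9 -0.  -0. ] w 61.8
  move 3 x [ 4.5 29.8  1.8] (tot [13.6 89.4  5.5] ) | spin 0 x 0.15 | after spin: move 3 x [ 4.5 29.8  1.9] | tilt [-36.8  15.2]
```

{"fn": "arm_command", "kwargs": {
  "targets": [3, -25, 1, 0, 3, -25, 1, 0, 3, -20, 0, 0, 0, 0, 0, 0, 0, 0, 0, 0, 0, 35, 0, 0, 0, 35, 0, 0, 0, 0, 0, 0, 0, 0, 0, 0, 0, 0, 0, 0]
}}

```text
clock: 44.05
ee_pos: [0.4467, -0.2959, 0.1158]
tcp_rot: [[0.015, -0.043, 0.999], [-1.0, 0.022, 0.016], [-0.022, -0.999, -0.043]]
ft_force: [0.6, -0.4, 0.4]
grip_width: 0.0619
```

{"fn": "arm_command", "kwargs": {
  "targets": [0, -25, 0, 0, 0, -25, 0, 0, 0, -20, 0, 0, 0, 0, 0, 0, 0, 0, 0, 0, 0, 35, 0, 0, 0, 35, 0, 0, 0, 0, 0, 0, 0, 0, 0, 0, 0, 0, 0, 0]
}}

```text
clock: 45.05
ee_pos: [0.4502, -0.2979, 0.1234]
tcp_rot: [[0.015, -0.034, 0.999], [-1.0, 0.016, 0.016], [-0.016, -0.999, -0.034]]
ft_force: [-0.2, -0.7, 0.6]
grip_width: 0.0618
```

```bash
python3 - <<'E'
from h import *
go(.4485,-.3115,.03,-90,maxs=44)
E
```

```text
t 45.05 cur [ 450.2 -297.9  123.4] yaw -89.1 q1 -35.9 q6 53.5 F [-0.2 -0.7  0.6] w 61.8
  move 3 x [ 5.  31.1  0.4] (tot [15.  93.2  1.2] ) | spin 1 x 0.86 | after spin: move 3 x [ 5.  31.1  0.5] | tilt [-34.4  15.6]
```

{"fn": "arm_command", "kwargs": {
  "targets": [14, 0, 0, 0.8, 0, 0, 0, 0, 0, -25, 0, 0, 0, -25, 0, 0, 0, -20, 0, 0, 0, 0, 0, 0, 0, 0, 0, 0, 0, 35, 0, 0, 0, 35, 0, 0, 0, 0, 0, 0, 0, 0, 0, 0, 0, 0, 0, 0]
}}

```text
clock: 46.25
ee_pos: [0.4539, -0.3181, 0.13]
tcp_rot: [[-0.003, -0.026, 1.0], [-1.0, 0.009, -0.003], [-0.009, -1.0, -0.026]]
ft_force: [0.5, -0.2, -0.5]
grip_width: 0.062
```

{"fn": "arm_command", "kwargs": {
  "targets": [0, -25, 0, 0, 0, -25, 0, 0, 0, -20, 0, 0, 0, 0, 0, 0, 0, 0, 0, 0, 0, 35, 0, 0, 0, 35, 0, 0, 0, 0, 0, 0, 0, 0, 0, 0, 0, 0, 0, 0]
}}

```text
clock: 47.25
ee_pos: [0.4573, -0.3206, 0.1377]
tcp_rot: [[-0.003, -0.017, 1.0], [-1.0, 0.003, -0.003], [-0.003, -1.0, -0.017]]
ft_force: [0.0, 0.5, 0.2]
grip_width: 0.062
```

```bash
python3 - <<'E'
from h import *
go(.4485,-.3115,.03,-90,maxs=44)
E
```

```text
t 47.25 cur [ 457.3 -320.6  137.7] yaw -90.2 q1 -37.3 q6 53.1 F [0.  0.5 0.2] w 62.0
  move 3 x [-2.9 36.  -2.3] (tot [ -8.8 107.9  -6.9] ) | spin 0 x -0.18 | after spin: move 3 x [-2.9 36.  -2.3] | tilt [-17.3   2.8]
```

{"fn": "arm_command", "kwargs": {
  "targets": [-8, 5, -7, 0, 0, 25, 0, 0, 0, 35, 0, 0, 0, 30, 0, 0, 0, 8, 0, 0, 0, 0, 0, 0, 0, 0, 0, 0]
}}

```text
clock: 47.95
ee_pos: [0.4534, -0.3148, 0.0422]
tcp_rot: [[-0.003, -0.004, 1.0], [-1.0, -0.007, -0.003], [0.007, -1.0, -0.004]]
ft_force: [0.9, -1.0, 0.7]
grip_width: 0.0617
```

```bash
python3 - <<'E'
from h import *
go(.4485,-.3115,.0,-90,maxs=44)
E
```

```text
t 47.95 cur [ 453.4 -314.8   42.2] yaw -90.2 q1 -37.1 q6 53.5 F [ 0.9 -1.   0.7] w 61.7
  move 1 x [-3.6 42.2 -4.7] (tot [-3.6 42.2 -4.7] ) | spin 0 x -0.17 | after spin: move 1 x [-3.6 42.2 -4.7] | tilt [-3.9 -6.9]
```

{"fn": "arm_command", "kwargs": {
  "targets": [-3.6, 10, -5, 0, 0, 14, 0, 0, 0, 10, 0, 0, 0, 6, 0, 0, 0, 2, 0, 0, 0, 0, 0, 0]
}}

```text
clock: 48.55
ee_pos: [0.4506, -0.3133, 0.0009]
tcp_rot: [[-0.003, 0.002, 1.0], [-1.0, -0.011, -0.003], [0.011, -1.0, 0.002]]
ft_force: [0.9, -0.9, 0.4]
grip_width: 0.062
```

```bash
python3 - <<'E'
from h import *
go(.4485,-.3115,.0,-90,maxs=44)
E
```

```text
t 48.55 cur [ 450.6 -313.3    0.9] yaw -90.2 q1 -37.1 q6 53.5 F [ 0.9 -0.9  0.4] w 62.0
  move 1 x [-1.8  0.9 -2.1] (tot [-1.8  0.9 -2.1] ) | spin 0 x -0.17 | after spin: move 1 x [-1.8  0.9 -2.1] | tilt [  1.9 -11.3]
```

{"fn": "arm_command", "kwargs": {
  "targets": [-2, 1.5, -2.1, 0, 0, 0, 0, 0]
}}

```text
clock: 48.75
ee_pos: [0.4485, -0.3112, -0.0007]
tcp_rot: [[-0.003, 0.002, 1.0], [-1.0, -0.011, -0.003], [0.011, -1.0, 0.002]]
ft_force: [0.4, 0.0, 0.6]
grip_width: 0.0621
```

{"fn": "arm_command", "kwargs": {
  "targets": [0, 0, 0, 0, 0, 0, 0, 0, 0, 0, 0, 0, 0, 0, 0, 0, 0, 0, 0, 0, 0, 0, 0, 0],
  "claw": 34
}}

```text
clock: 49.35
ee_pos: [0.4491, -0.3117, 0.0003]
tcp_rot: [[-0.003, 0.003, 1.0], [-1.0, -0.012, -0.003], [0.012, -1.0, 0.003]]
ft_force: [0.3, 0.6, -0.7]
grip_width: 0.0403
```

{"fn": "arm_command", "kwargs": {
  "targets": [0, -10, 0, 0, 0, -20, 0, 0, 0, -25, 0, 0, 0, -25, 0, 0, 0, -20, 0, 0, 0, -10, 0, 0, 0, 0, 0, 0]
}}

```text
clock: 50.05
ee_pos: [0.4479, -0.3096, 0.1163]
tcp_rot: [[-0.003, 0.002, 1.0], [-1.0, -0.011, -0.003], [0.011, -1.0, 0.002]]
ft_force: [-0.0, -0.4, -0.8]
grip_width: 0.0405
```

```bash
python3 - <<'E'
from h import *
go(.4537,.0153,.1,-90,maxs=44)
E
```

```text
t 50.05 cur [ 447.9 -309.6  116.3] yaw -90.2 q1 -37.0 q6 53.5 F [-0.  -0.4 -0.8] w 40.5
  move 8 x [-40.6   1.6   0.6] (tot [-325.1   12.7    4.8] ) | spin 0 x -0.17 | after spin: move 8 x [-40.6   1.6   0.7] | tilt [  1.8 -11.1]
```

{"fn": "arm_command", "kwargs": {
  "targets": [-20, 0, 0, 0, -42, 0, 0.5, 0, -44, 0, 0.5, 0, -44, 0, 0.5, 0, -44, 0, 0.5, 0, -44, 0, 0.5, 0, -40, 0, 0.5, 0, -30, 0, 0, 0, -14, 0, 0, 0, 0, 0, 0, 0, 0, 0, 0, 0, 0, 0, 0, 0]
}}

```text
clock: 51.25
ee_pos: [0.4458, 0.0226, 0.1029]
tcp_rot: [[-0.006, -0.01, 1.0], [-1.0, -0.011, -0.006], [0.011, -1.0, -0.01]]
ft_force: [0.2, -1.0, -0.6]
grip_width: 0.0407
```

```bash
python3 - <<'E'
from h import *
go(.4537,.0153,.039,-90,maxs=44)
E
```

```text
t 51.25 cur [445.8  22.6 102.9] yaw -90.3 q1 0.2 q6 91.0 F [ 0.2 -1.  -0.6] w 40.7
  move 2 x [ 3.3 31.9  4.3] (tot [ 6.6 63.9  8.6] ) | spin 1 x -0.34 | after spin: move 2 x [ 3.3 31.9  4.3] | tilt [-10.  -11.3]
```

{"fn": "arm_command", "kwargs": {
  "targets": [6.6, 0, 8, -0.3, 0, 0, 0, 0, 0, 8, 0, 0, 0, 14, 0, 0, 0, 16, 0, 0, 0, 12, 0, 0, 0, 6, 0, 0, 0, 3, 0, 0, 0, 0, 0, 0]
}}

```text
clock: 52.15
ee_pos: [0.4548, 0.0097, 0.0401]
tcp_rot: [[-0.009, -0.01, 1.0], [-1.0, -0.012, -0.009], [0.012, -1.0, -0.009]]
ft_force: [0.1, 0.4, -1.2]
grip_width: 0.0406
```

```bash
python3 - <<'E'
from h import *
go(.4537,.0153,.0385,-90,maxs=44)
E
```

```text
t 52.15 cur [454.8   9.7  40.1] yaw -90.5 q1 -1.4 q6 89.7 F [ 0.1  0.4 -1.2] w 40.6
  move 1 x [-5.6  1.5 -1.2] (tot [-5.6  1.5 -1.2] ) | spin 1 x -0.5 | after spin: move 1 x [-5.6  1.5 -1.1] | tilt [ -9.5 -12. ]
```

{"fn": "arm_command", "kwargs": {
  "targets": [-5.6, -0.5, -1.2, -0.5, 0, 0, 0, 0]
}}

```text
clock: 52.35
ee_pos: [0.4542, 0.0157, 0.0411]
tcp_rot: [[0.0, -0.009, 1.0], [-1.0, -0.012, 0.0], [0.012, -1.0, -0.009]]
ft_force: [0.7, -0.5, -1.3]
grip_width: 0.0405
```

```bash
python3 - <<'E'
from h import *
go(.4537,.0153,.0385,-90,maxs=44)
E
```

```text
t 52.35 cur [454.2  15.7  41.1] yaw -90.0 q1 -0.6 q6 89.9 F [ 0.7 -0.5 -1.3] w 40.5
  move 1 x [ 0.4  2.7 -0.5] (tot [ 0.4  2.7 -0.5] ) | spin 0 x 0.02 | after spin: move 1 x [ 0.4  2.7 -0.5] | tilt [ -8.5 -11.8]
```

{"fn": "arm_command", "kwargs": {
  "targets": [0, 2.5, -0.6, 0, 0, 0.6, 0, 0, 0, 0, 0, 0]
}}

```text
clock: 52.65
ee_pos: [0.4548, 0.0162, 0.0392]
tcp_rot: [[0.002, -0.005, 1.0], [-1.0, -0.012, 0.001], [0.012, -1.0, -0.005]]
ft_force: [-0.8, -0.2, -1.1]
grip_width: 0.0409
```

{"fn": "arm_command", "kwargs": {
  "targets": [0, 0, 0, 0, 0, 0, 0, 0, 0, 0, 0, 0, 0, 0, 0, 0],
  "claw": 58
}}

```text
clock: 53.05
ee_pos: [0.4556, 0.0161, 0.0399]
tcp_rot: [[0.001, -0.004, 1.0], [-1.0, -0.012, 0.001], [0.012, -1.0, -0.004]]
ft_force: [0.1, 0.0, -0.7]
grip_width: 0.0577
```

{"fn": "arm_command", "kwargs": {
  "targets": [0, -6, 0, 0, 0, -14, 0, 0, 0, -22, 0, 0, 0, -25, 0, 0, 0, -25, 0, 0, 0, -10, 0, 0, 0, 0, 0, 0, 0, 0, 0, 0]
}}

```text
clock: 53.85
ee_pos: [0.4551, 0.0172, 0.1464]
tcp_rot: [[0.001, -0.005, 1.0], [-1.0, -0.012, 0.001], [0.012, -1.0, -0.005]]
ft_force: [-0.7, 0.0, -0.6]
grip_width: 0.0578
```

```bash
python3 - <<'E'
from h import *
go(.5682,-.2049,.14,-90,maxs=44)
for n in("scene","top"):
    d=cam(n)
    discs(n,d)
    u,v=[int(t) for t in proj(d,np.array([.453,.015,.03]))]
    cv2.imwrite(f"pics/{n}11.png",cv2.resize(d["img"][v-40:v+40,u-55:u+55,::-1],None,fx=6,fy=6,interpolation=cv2.INTER_CUBIC))
E
```

```text
t 53.85 cur [455.1  17.2 146.4] yaw -89.9 q1 -0.4 q6 89.9 F [-0.7  0.  -0.6] w 57.8
  move 6 x [37.   1.4 18.8] (tot [222.1   8.5 112.9] ) | spin 0 x 0.06 | after spin: move 6 x [37.   1.4 18.9] | tilt [ -5.3 -12. ]
scene [299.4 243.6] 516 64 438 [433.3  31.7]
scene [319.2 309.3] 371 50 412 [632.4 -68.9]
scene [245.3 322.7] 221 36 245 [ 568.5 -203.5]
scene [181.  363.3] 184 29 205 [ 580. -349.]
top [356.  224.5] 129 36 142 [648.  -83.3]
top [456.2 247.6] 94 29 100 [ 579.1 -351.7]
top [402.4 252.9] 142 36 147 [ 567.7 -206.2]
```

View pics/scene11.png

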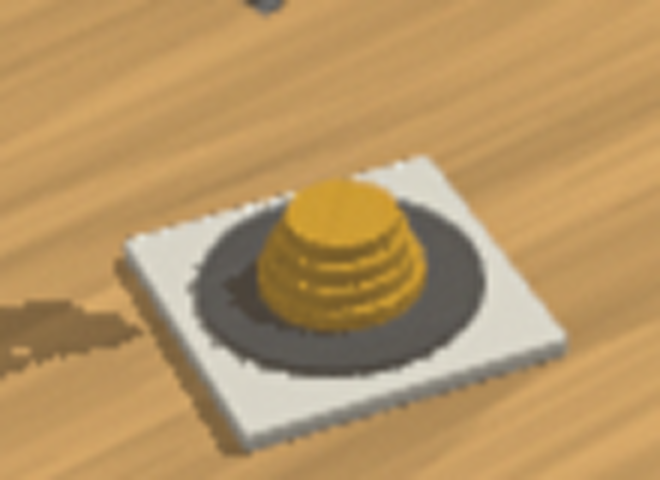

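{"fn": "arm_command", "kwargs": {
  "targets": [18, 0, 9, 0, 36, 0, 18, 0, 38, 0, 19, 0, 38, 0, 19, 0, 38, 0, 19, 0, 30, 0, 15, 0, 16, 0, 8, 0, 0, 0, 0, 0, 0, 0, 0, 0, 0, 0, 0, 0],
  "claw": 55
}}

```text
clock: 54.95
ee_pos: [0.5561, -0.1998, 0.1306]
tcp_rot: [[0.004, -0.031, 1.0], [-1.0, -0.003, 0.004], [0.003, -1.0, -0.031]]
ft_force: [-0.3, -0.4, 1.2]
grip_width: 0.0552
```

```bash
python3 - <<'E'
from h import *
go(.5681,-.2049,.04,-90,maxs=44)
E
```

```text
t 54.95 cur [ 556.1 -199.8  130.6] yaw -89.8 q1 -21.7 q6 68.5 F [-0.3 -0.4  1.2] w 55.2
  move 3 x [ 1.6 30.1  4.9] (tot [ 4.9 90.2 14.8] ) | spin 0 x 0.24 | after spin: move 3 x [ 1.6 30.1  4.9] | tilt [-31.2  -2.7]
```

Correct laterally, one vertical cycle, then down.

{"fn": "arm_command", "kwargs": {
  "targets": [5, 0, 14, 0.2, 0, 0, 0, 0, 0, -25, 0, 0, 0, -25, 0, 0, 0, -20, 0, 0, 0, 0, 0, 0, 0, 0, 0, 0, 0, 35, 0, 0, 0, 35, 0, 0, 0, 0, 0, 0, 0, 0, 0, 0]
}}

```text
clock: 56.05
ee_pos: [0.5608, -0.1917, 0.1263]
tcp_rot: [[0.012, -0.043, 0.999], [-1.0, 0.003, 0.012], [-0.004, -0.999, -0.042]]
ft_force: [0.5, -1.8, 0.3]
grip_width: 0.055
```

```bash
python3 - <<'E'
from h import *
go(.5681,-.2049,.04,-90,maxs=44)
E
```

```text
t 56.05 cur [ 560.8 -191.7  126.3] yaw -89.3 q1 -20.9 q6 68.8 F [ 0.5 -1.8  0.3] w 55.0
  move 2 x [ 6.8 43.   5.4] (tot [13.6 85.9 10.8] ) | spin 1 x 0.68 | after spin: move 2 x [ 6.7 43.   5.5] | tilt [-42.5   3.2]
```

{"fn": "arm_command", "kwargs": {
  "targets": [0, -25, 0, 0, 0, -25, 0, 0, 0, -20, 0, 0, 0, 0, 0, 0, 0, 0, 0, 0, 0, 35, 0, 0, 0, 35, 0, 0, 0, 0, 0, 0, 0, 0, 0, 0, 0, 0, 0, 0]
}}

```text
clock: 57.05
ee_pos: [0.561, -0.1912, 0.1308]
tcp_rot: [[0.013, -0.041, 0.999], [-1.0, 0.003, 0.013], [-0.003, -0.999, -0.041]]
ft_force: [-0.0, -0.2, -1.1]
grip_width: 0.0553
```

{"fn": "arm_command", "kwargs": {
  "targets": [0, -25, 0, 0, 0, -25, 0, 0, 0, -20, 0, 0, 0, 0, 0, 0, 0, 0, 0, 0, 0, 35, 0, 0, 0, 35, 0, 0, 0, 0, 0, 0, 0, 0, 0, 0, 0, 0, 0, 0]
}}

```text
clock: 58.05
ee_pos: [0.5651, -0.1926, 0.1391]
tcp_rot: [[0.013, -0.031, 0.999], [-1.0, -0.001, 0.013], [0.001, -1.0, -0.031]]
ft_force: [0.5, -0.1, 0.1]
grip_width: 0.0551
```

```bash
python3 - <<'E'
from h import *
go(.5681,-.2049,.04,-90,maxs=44)
E
```

```text
t 58.05 cur [ 565.1 -192.6  139.1] yaw -89.3 q1 -20.8 q6 68.8 F [ 0.5 -0.1  0.1] w 55.1
  move 3 x [ 4.1 33.   2. ] (tot [12.3 99.   5.9] ) | spin 1 x 0.72 | after spin: move 3 x [ 4.1 33.   2. ] | tilt [-30.9  -1.1]
```

{"fn": "arm_command", "kwargs": {
  "targets": [12, 0, 6, 0.7, 0, 0, 0, 0, 0, 0, 0, 0, 0, 20, 0, 0, 0, 35, 0, 0, 0, 25, 0, 0, 0, 10, 0, 0, 0, 0, 0, 0, 0, 0, 0, 0]
}}

```text
clock: 58.95
ee_pos: [0.578, -0.2101, 0.0575]
tcp_rot: [[-0.002, -0.013, 1.0], [-1.0, -0.008, -0.002], [0.008, -1.0, -0.013]]
ft_force: [1.0, 0.3, -1.2]
grip_width: 0.0548
```

```bash
python3 - <<'E'
from h import *
go(.5681,-.2049,.001,-90,maxs=44)
E
```

```text
t 58.95 cur [ 578.  -210.1   57.5] yaw -90.1 q1 -21.9 q6 68.7 F [ 1.   0.3 -1.2] w 54.8
  move 2 x [-2.8 28.3 -4.6] (tot [-5.6 56.5 -9.1] ) | spin 0 x -0.11 | after spin: move 2 x [-2.8 28.3 -4.6] | tilt [-13.4  -8. ]
```

{"fn": "arm_command", "kwargs": {
  "targets": [-5.6, 4, -9, 0, 0, 12, 0, 0, 0, 14, 0, 0, 0, 12, 0, 0, 0, 8, 0, 0, 0, 3, 0, 0, 0, 0, 0, 0]
}}

```text
clock: 59.65
ee_pos: [0.5699, -0.2052, 0.0035]
tcp_rot: [[-0.002, -0.008, 1.0], [-1.0, -0.01, -0.002], [0.01, -1.0, -0.008]]
ft_force: [0.4, 0.1, 0.7]
grip_width: 0.0554
```

```bash
python3 - <<'E'
from h import *
go(.5681,-.2049,.001,-90,maxs=44)
E
```

```text
t 59.65 cur [ 569.9 -205.2    3.5] yaw -90.1 q1 -21.8 q6 69.0 F [0.4 0.1 0.7] w 55.4
  move 1 x [-0.4  2.5 -1.8] (tot [-0.4  2.5 -1.8] ) | spin 0 x -0.1 | after spin: move 1 x [-0.4  2.5 -1.8] | tilt [ -8.3 -10. ]
```

{"fn": "arm_command", "kwargs": {
  "targets": [-0.4, 2.8, -2, 0, 0, 0, 0, 0]
}}

```text
clock: 59.85
ee_pos: [0.5679, -0.2049, 0.0004]
tcp_rot: [[-0.002, -0.008, 1.0], [-1.0, -0.01, -0.002], [0.01, -1.0, -0.008]]
ft_force: [-0.6, -0.8, -0.3]
grip_width: 0.055
```

{"fn": "arm_command", "kwargs": {
  "targets": [0, 0, 0, 0, 0, 0, 0, 0, 0, 0, 0, 0, 0, 0, 0, 0, 0, 0, 0, 0, 0, 0, 0, 0],
  "claw": 27
}}

```text
clock: 60.45
ee_pos: [0.569, -0.2054, 0.0019]
tcp_rot: [[-0.002, -0.006, 1.0], [-1.0, -0.011, -0.002], [0.011, -1.0, -0.006]]
ft_force: [0.3, 0.2, -1.3]
grip_width: 0.0331
```

{"fn": "arm_command", "kwargs": {
  "targets": [0, -10, 0, 0, 0, -20, 0, 0, 0, -25, 0, 0, 0, -25, 0, 0, 0, -20, 0, 0, 0, -10, 0, 0, 0, 0, 0, 0]
}}

```text
clock: 61.15
ee_pos: [0.569, -0.2038, 0.1182]
tcp_rot: [[-0.002, -0.007, 1.0], [-1.0, -0.01, -0.002], [0.01, -1.0, -0.007]]
ft_force: [0.3, 0.5, -0.7]
grip_width: 0.0335
```

```bash
python3 - <<'E'
from h import *
go(.4537,.0153,.11,-90,maxs=44)
E
```

```text
t 61.15 cur [ 569.  -203.8  118.2] yaw -90.1 q1 -21.7 q6 68.9 F [ 0.3  0.5 -0.7] w 33.5
  move 6 x [-36.5   1.1 -19.3] (tot [-219.     6.7 -115.7] ) | spin 0 x -0.1 | after spin: move 6 x [-36.5   1.1 -19.2] | tilt [ -7.2 -10.4]
```

{"fn": "arm_command", "kwargs": {
  "targets": [-18, 0, -9, 0, -36, 0, -19, 0, -38, 0, -20, 0, -38, 0, -20, 0, -38, 0, -20, 0, -30, 0, -15, 0, -16, 0, -8, 0, 0, 0, 0, 0, 0, 0, 0, 0, 0, 0, 0, 0]
}}

```text
clock: 62.15
ee_pos: [0.4402, 0.0226, 0.1049]
tcp_rot: [[-0.003, -0.028, 1.0], [-1.0, -0.007, -0.003], [0.007, -1.0, -0.027]]
ft_force: [-0.7, 0.5, 0.1]
grip_width: 0.0338
```

```bash
python3 - <<'E'
from h import *
go(.4541,.0153,.049,-90,maxs=44)
E
```

```text
t 62.15 cur [440.2  22.6 104.9] yaw -90.2 q1 0.0 q6 90.4 F [-0.7  0.5  0.1] w 33.8
  move 2 x [ 3.4 27.8  7.7] (tot [ 6.9 55.6 15.5] ) | spin 0 x -0.17 | after spin: move 2 x [ 3.5 27.8  7.7] | tilt [-27.5  -7.1]
```

{"fn": "arm_command", "kwargs": {
  "targets": [6, 0, 14, 0, 0, 0, 0, 0, 0, 0, 0, 0]
}}

```text
clock: 62.45
ee_pos: [0.4564, 0.0142, 0.1042]
tcp_rot: [[-0.006, -0.027, 1.0], [-1.0, -0.007, -0.006], [0.008, -1.0, -0.027]]
ft_force: [-0.1, 0.2, -0.5]
grip_width: 0.0332
```

```bash
python3 - <<'E'
from h import *
go(.4541,.0153,.049,-90,maxs=44)
E
```

```text
t 62.45 cur [456.4  14.2 104.2] yaw -90.3 q1 -1.0 q6 89.6 F [-0.1  0.2 -0.5] w 33.2
  move 2 x [-0.8 27.6 -0.4] (tot [-1.5 55.3 -0.8] ) | spin 1 x -0.33 | after spin: move 2 x [-0.8 27.6 -0.4] | tilt [-27.5  -7.4]
```

{"fn": "arm_command", "kwargs": {
  "targets": [0, 6, 0, 0, 0, 12, 0, 0, 0, 14, 0, 0, 0, 12, 0, 0, 0, 7, 0, 0, 0, 2, 0, 0, 0, 0, 0, 0]
}}

```text
clock: 63.15
ee_pos: [0.455, 0.0125, 0.047]
tcp_rot: [[-0.008, -0.029, 1.0], [-1.0, -0.007, -0.009], [0.008, -1.0, -0.029]]
ft_force: [-0.9, -0.3, 6.9]
grip_width: 0.0335
```

```bash
python3 - <<'E'
from h import *
go(.4541,.0153,.0485,-90,maxs=44)
E
```

```text
t 63.15 cur [455.   12.5  47. ] yaw -90.5 q1 -1.2 q6 89.7 F [-0.9 -0.3  6.9] w 33.5
  move 1 x [-2.8 -1.4 -0.9] (tot [-2.8 -1.4 -0.9] ) | spin 1 x -0.48 | after spin: move 1 x [-2.8 -1.4 -0.9] | tilt [-29.   -7.4]
```

{"fn": "arm_command", "kwargs": {
  "targets": [0, -2, 0, 0, -2.8, -0.5, -0.9, -0.4, 0, 0, 0, 0, 0, 0, 0, 0]
}}

```text
clock: 63.55
ee_pos: [0.4547, 0.0158, 0.0501]
tcp_rot: [[-0.001, -0.028, 1.0], [-1.0, -0.007, -0.001], [0.007, -1.0, -0.028]]
ft_force: [-0.2, -0.5, -0.9]
grip_width: 0.0334
```

```bash
python3 - <<'E'
from h import *
go(.4541,.0153,.0485,-90,maxs=44)
E
```

```text
t 63.55 cur [454.7  15.8  50.1] yaw -90.0 q1 -0.8 q6 89.6 F [-0.2 -0.5 -0.9] w 33.4
  move 1 x [ 0.5  1.6 -0.6] (tot [ 0.5  1.6 -0.6] ) | spin 0 x -0.03 | after spin: move 1 x [ 0.5  1.6 -0.6] | tilt [-27.7  -7.4]
```

{"fn": "arm_command", "kwargs": {
  "targets": [0.5, 1.5, -0.6, 0, 0, 0, 0, 0]
}}

```text
clock: 63.75
ee_pos: [0.454, 0.0153, 0.0485]
tcp_rot: [[-0.0, -0.028, 1.0], [-1.0, -0.007, -0.0], [0.007, -1.0, -0.028]]
ft_force: [-0.8, 0.7, -0.6]
grip_width: 0.0334
```

{"fn": "arm_command", "kwargs": {
  "targets": [0, 0, 0, 0, 0, 0, 0, 0, 0, 0, 0, 0, 0, 0, 0, 0],
  "claw": 52
}}

```text
clock: 64.15
ee_pos: [0.4542, 0.0152, 0.0487]
tcp_rot: [[-0.0, -0.027, 1.0], [-1.0, -0.007, -0.001], [0.007, -1.0, -0.027]]
ft_force: [-1.2, 0.4, -0.5]
grip_width: 0.052
```

{"fn": "arm_command", "kwargs": {
  "targets": [0, -6, 0, 0, 0, -14, 0, 0, 0, -22, 0, 0, 0, -25, 0, 0, 0, -25, 0, 0, 0, -10, 0, 0, 0, 0, 0, 0, 0, 0, 0, 0]
}}

```text
clock: 64.95
ee_pos: [0.4563, 0.016, 0.1553]
tcp_rot: [[-0.001, -0.028, 1.0], [-1.0, -0.007, -0.001], [0.007, -1.0, -0.028]]
ft_force: [-0.3, 0.3, -0.6]
grip_width: 0.0519
```

```bash
python3 - <<'E'
from h import *
go(.5796,-.3504,.14,-90,maxs=44)
for n in("scene","top"):
    d=cam(n)
    discs(n,d)
    u,v=[int(t) for t in proj(d,np.array([.453,.015,.03]))]
    cv2.imwrite(f"pics/{n}12.png",cv2.resize(d["img"][v-40:v+40,u-55:u+55,::-1],None,fx=6,fy=6,interpolation=cv2.INTER_CUBIC))
E
```

```text
t 64.95 cur [456.3  16.  155.3] yaw -90.0 q1 -0.8 q6 89.5 F [-0.3  0.3 -0.6] w 51.9
  move 9 x [40.7  1.6 13.8] (tot [366.2  14.5 124. ] ) | spin 0 x -0.04 | after spin: move 9 x [40.7  1.6 13.8] | tilt [-28.3  -7.4]
scene [299.3 242.9] 544 64 436 [430.9  33.2]
scene [319.2 309.3] 369 50 412 [632.4 -69. ]
scene [181.  363.3] 183 29 205 [ 580. -349.]
top [356.  224.5] 129 36 142 [648.  -83.3]
top [456.2 247.6] 94 29 100 [ 579.1 -351.7]
```

View pics/scene12.png

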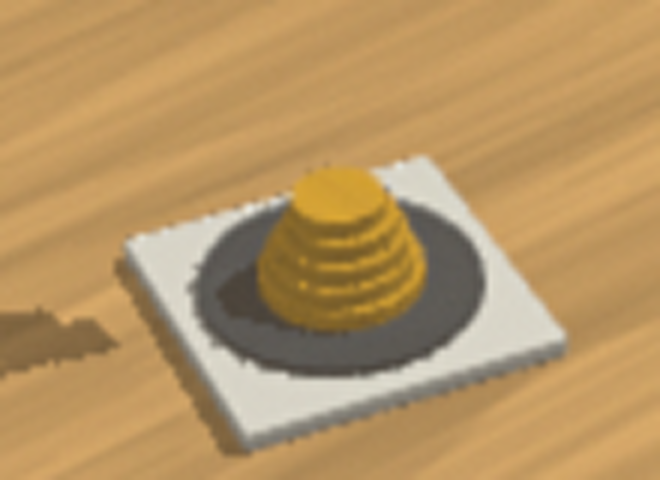

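{"fn": "arm_command", "kwargs": {
  "targets": [20, 0, 7, 0, 40, 0, 14, 0, 44, 0, 15, 0, 44, 0, 15, 0, 44, 0, 15, 0, 44, 0, 15, 0, 44, 0, 15, 0, 40, 0, 13, 0, 26, 0, 8, 0, 10, 0, 4, 0, 0, 0, 0, 0, 0, 0, 0, 0],
  "claw": 48
}}

```text
clock: 66.25
ee_pos: [0.5702, -0.3481, 0.129]
tcp_rot: [[0.002, -0.058, 0.998], [-1.0, 0.008, 0.003], [-0.008, -0.998, -0.058]]
ft_force: [0.4, -0.9, -0.9]
grip_width: 0.0477
```

{"fn": "arm_command", "kwargs": {
  "targets": [0, 0, 0, 0]
}}

```text
clock: 66.35
ee_pos: [0.5696, -0.3464, 0.1284]
tcp_rot: [[0.003, -0.06, 0.998], [-1.0, 0.009, 0.004], [-0.009, -0.998, -0.06]]
ft_force: [0.6, 0.7, 0.1]
grip_width: 0.0482
```

```bash
python3 - <<'E'
from h import *
go(.5796,-.3504,.04,-90,maxs=44)
E
```

```text
t 66.35 cur [ 569.6 -346.4  128.4] yaw -89.8 q1 -32.7 q6 57.8 F [0.6 0.7 0.1] w 48.2
  move 3 x [ 1.6 29.2  5.1] (tot [ 4.8 87.6 15.2] ) | spin 0 x 0.18 | after spin: move 3 x [ 1.6 29.2  5.1] | tilt [-59.7   8.7]
```

Tilt has accumulated; fix with vertical cycles.

{"fn": "arm_command", "kwargs": {
  "targets": [0, 0, 0, 0, 0, -25, 0, 0, 0, -25, 0, 0, 0, -20, 0, 0, 0, 0, 0, 0, 0, 0, 0, 0, 0, 35, 0, 0, 0, 35, 0, 0, 0, 0, 0, 0, 0, 0, 0, 0, 0, 0, 0, 0]
}}

```text
clock: 67.45
ee_pos: [0.5671, -0.3349, 0.1272]
tcp_rot: [[0.013, -0.064, 0.998], [-1.0, 0.012, 0.014], [-0.013, -0.998, -0.064]]
ft_force: [-0.1, 0.1, -0.9]
grip_width: 0.048
```

{"fn": "arm_command", "kwargs": {
  "targets": [0, -25, 0, 0, 0, -25, 0, 0, 0, -20, 0, 0, 0, 0, 0, 0, 0, 0, 0, 0, 0, 35, 0, 0, 0, 35, 0, 0, 0, 0, 0, 0, 0, 0, 0, 0, 0, 0, 0, 0]
}}

```text
clock: 68.45
ee_pos: [0.5707, -0.3369, 0.1354]
tcp_rot: [[0.013, -0.055, 0.998], [-1.0, 0.007, 0.014], [-0.008, -0.998, -0.055]]
ft_force: [0.5, -0.3, -0.6]
grip_width: 0.0478
```

{"fn": "arm_command", "kwargs": {
  "targets": [0, -25, 0, 0, 0, -25, 0, 0, 0, -20, 0, 0, 0, 0, 0, 0, 0, 0, 0, 0, 0, 35, 0, 0, 0, 35, 0, 0, 0, 0, 0, 0, 0, 0, 0, 0, 0, 0, 0, 0]
}}

```text
clock: 69.45
ee_pos: [0.5744, -0.3391, 0.144]
tcp_rot: [[0.013, -0.046, 0.999], [-1.0, 0.001, 0.013], [-0.002, -0.999, -0.046]]
ft_force: [0.3, 0.1, -0.8]
grip_width: 0.0478
```

{"fn": "arm_command", "kwargs": {
  "targets": [0, -25, 0, 0, 0, -25, 0, 0, 0, -20, 0, 0, 0, 0, 0, 0, 0, 0, 0, 0, 0, 35, 0, 0, 0, 35, 0, 0, 0, 0, 0, 0, 0, 0, 0, 0, 0, 0, 0, 0]
}}

```text
clock: 70.45
ee_pos: [0.578, -0.3411, 0.1526]
tcp_rot: [[0.014, -0.036, 0.999], [-1.0, -0.004, 0.013], [0.004, -0.999, -0.036]]
ft_force: [-0.4, 0.8, 0.7]
grip_width: 0.0479
```

```bash
python3 - <<'E'
from h import *
go(.5796,-.3504,.04,-90,maxs=44)
E
```

```text
t 70.45 cur [ 578.  -341.1  152.6] yaw -89.2 q1 -32.0 q6 57.8 F [-0.4  0.8  0.7] w 47.9
  move 3 x [ 3.  37.5  1.8] (tot [  8.9 112.5   5.5] ) | spin 1 x 0.78 | after spin: move 3 x [ 2.9 37.5  1.9] | tilt [-36.4  -4.5]
```

{"fn": "arm_command", "kwargs": {
  "targets": [9, 0, 5, 0.7, 0, 0, 0, 0, 0, 0, 0, 0, 0, 20, 0, 0, 0, 35, 0, 0, 0, 30, 0, 0, 0, 15, 0, 0, 0, 5, 0, 0, 0, 0, 0, 0, 0, 0, 0, 0]
}}

```text
clock: 71.45
ee_pos: [0.5888, -0.3574, 0.0575]
tcp_rot: [[-0.0, -0.018, 1.0], [-1.0, -0.016, -0.001], [0.016, -1.0, -0.018]]
ft_force: [-0.2, -0.2, -0.7]
grip_width: 0.0478
```

```bash
python3 - <<'E'
from h import *
go(.5796,-.3504,.0015,-90,maxs=44)
E
```

```text
t 71.45 cur [ 588.8 -357.4   57.5] yaw -90.0 q1 -32.7 q6 58.2 F [-0.2 -0.2 -0.7] w 47.8
  move 2 x [-4.  28.  -4.1] (tot [-7.9 56.  -8.2] ) | spin 0 x -0.02 | after spin: move 2 x [-4.  28.  -4.1] | tilt [-18.5 -15.9]
```

{"fn": "arm_command", "kwargs": {
  "targets": [-7, 4, -8, 0, 0, 12, 0, 0, 0, 14, 0, 0, 0, 12, 0, 0, 0, 8, 0, 0, 0, 3, 0, 0, 0, 0, 0, 0]
}}

```text
clock: 72.15
ee_pos: [0.5811, -0.3518, 0.0033]
tcp_rot: [[-0.0, -0.014, 1.0], [-1.0, -0.019, -0.001], [0.019, -1.0, -0.014]]
ft_force: [-0.3, 0.3, 0.6]
grip_width: 0.048
```

```bash
python3 - <<'E'
from h import *
go(.5796,-.3504,.0015,-90,maxs=44)
E
```

```text
t 72.15 cur [ 581.1 -351.8    3.3] yaw -90.0 q1 -32.6 q6 58.5 F [-0.3  0.3  0.6] w 48.0
  move 1 x [-1.4  1.8 -1.5] (tot [-1.4  1.8 -1.5] ) | spin 0 x -0.01 | after spin: move 1 x [-1.4  1.8 -1.5] | tilt [-14.2 -18.6]
```

{"fn": "arm_command", "kwargs": {
  "targets": [-1.4, 2, -2, 0, 0, 0, 0, 0]
}}

```text
clock: 72.35
ee_pos: [0.579, -0.3505, 0.0009]
tcp_rot: [[-0.0, -0.015, 1.0], [-1.0, -0.018, -0.001], [0.018, -1.0, -0.015]]
ft_force: [-0.1, 0.1, -0.3]
grip_width: 0.0477
```

{"fn": "arm_command", "kwargs": {
  "targets": [0, 0, 0, 0, 0, 0, 0, 0, 0, 0, 0, 0, 0, 0, 0, 0, 0, 0, 0, 0, 0, 0, 0, 0],
  "claw": 20
}}

```text
clock: 72.95
ee_pos: [0.5802, -0.3512, 0.0029]
tcp_rot: [[-0.0, -0.012, 1.0], [-1.0, -0.02, -0.001], [0.02, -1.0, -0.012]]
ft_force: [1.0, -0.5, -0.5]
grip_width: 0.0261
```

{"fn": "arm_command", "kwargs": {
  "targets": [0, -10, 0, 0, 0, -20, 0, 0, 0, -25, 0, 0, 0, -25, 0, 0, 0, -25, 0, 0, 0, -15, 0, 0, 0, -5, 0, 0, 0, 0, 0, 0]
}}

```text
clock: 73.75
ee_pos: [0.5811, -0.3481, 0.1347]
tcp_rot: [[-0.0, -0.013, 1.0], [-1.0, -0.019, -0.001], [0.019, -1.0, -0.013]]
ft_force: [0.2, 0.3, -0.2]
grip_width: 0.0266
```

```bash
python3 - <<'E'
from h import *
go(.4541,.0153,.13,-90,maxs=44)
E
```

```text
t 73.75 cur [ 581.1 -348.1  134.7] yaw -90.0 q1 -32.3 q6 58.3 F [ 0.2  0.3 -0.2] w 26.6
  move 9 x [-40.4  -0.1 -14.1] (tot [-363.4   -0.7 -127.1] ) | spin 0 x -0.02 | after spin: move 9 x [-40.4  -0.1 -14.1] | tilt [-12.9 -19.3]
```

{"fn": "arm_command", "kwargs": {
  "targets": [-20, 0, -6, 0, -40, 0, -13, 0, -43, 0, -14, 0, -44, 0, -14, 0, -44, 0, -14, 0, -44, 0, -14, 0, -44, 0, -14, 0, -40, 0, -13, 0, -24, 0, -8, 0, -10, 0, -3, 0, 0, 0, 0, 0, 0, 0, 0, 0]
}}

```text
clock: 74.95
ee_pos: [0.4545, 0.0164, 0.1142]
tcp_rot: [[-0.003, -0.034, 0.999], [-1.0, -0.016, -0.004], [0.016, -0.999, -0.034]]
ft_force: [0.4, -0.1, -0.1]
grip_width: 0.0266
```

{"fn": "arm_command", "kwargs": {
  "targets": [0, 0, 0, 0]
}}

```text
clock: 75.05
ee_pos: [0.4549, 0.0155, 0.114]
tcp_rot: [[-0.004, -0.034, 0.999], [-1.0, -0.017, -0.005], [0.017, -0.999, -0.034]]
ft_force: [0.3, 0.7, -0.3]
grip_width: 0.0263
```

```bash
python3 - <<'E'
from h import *
go(.4538,.0153,.060,-90,maxs=44)
E
```

```text
t 75.05 cur [454.9  15.5 114. ] yaw -90.2 q1 -0.4 q6 90.4 F [ 0.3  0.7 -0.3] w 26.3
  move 2 x [-0.4 27.   0.4] (tot [-0.7 54.   0.8] ) | spin 0 x -0.23 | after spin: move 2 x [-0.4 27.   0.4] | tilt [-34.1 -16.7]
```

Excellent. Descend partway.

{"fn": "arm_command", "kwargs": {
  "targets": [0, 6, 0, 0, 0, 12, 0, 0, 0, 14, 0, 0, 0, 10, 0, 0, 0, 5, 0, 0, 0, 2, 0, 0, 0, 0, 0, 0]
}}

```text
clock: 75.75
ee_pos: [0.4542, 0.0104, 0.0601]
tcp_rot: [[-0.011, -0.035, 0.999], [-1.0, -0.017, -0.011], [0.018, -0.999, -0.035]]
ft_force: [-0.0, 0.2, -0.5]
grip_width: 0.0266
```

```bash
python3 - <<'E'
from h import *
go(.4538,.0153,.0575,-90,maxs=44)
E
```

```text
t 75.75 cur [454.2  10.4  60.1] yaw -90.6 q1 -1.0 q6 90.4 F [-0.   0.2 -0.5] w 26.6
  move 1 x [-5.   2.6 -0.4] (tot [-5.   2.6 -0.4] ) | spin 1 x -0.61 | after spin: move 1 x [-5.   2.6 -0.3] | tilt [-35.2 -17.3]
```

{"fn": "arm_command", "kwargs": {
  "targets": [-5, 0, -0.4, -0.6, 0, 0, 0, 0]
}}

```text
clock: 75.95
ee_pos: [0.4544, 0.0157, 0.0606]
tcp_rot: [[0.0, -0.034, 0.999], [-1.0, -0.017, -0.0], [0.017, -0.999, -0.034]]
ft_force: [-0.2, -0.5, -0.7]
grip_width: 0.0262
```

```bash
python3 - <<'E'
from h import *
go(.4538,.0153,.0575,-90,maxs=44)
E
```

```text
t 75.95 cur [454.4  15.7  60.6] yaw -90.0 q1 -0.4 q6 90.4 F [-0.2 -0.5 -0.7] w 26.2
  move 1 x [ 0.3  3.1 -0.5] (tot [ 0.3  3.1 -0.5] ) | spin 0 x 0.02 | after spin: move 1 x [ 0.3  3.1 -0.5] | tilt [-34.3 -17.2]
```

{"fn": "arm_command", "kwargs": {
  "targets": [0.3, 2.8, -0.7, 0, 0, 0.3, 0, 0, 0, 0, 0, 0]
}}

```text
clock: 76.25
ee_pos: [0.4546, 0.0158, 0.0584]
tcp_rot: [[0.001, -0.032, 0.999], [-1.0, -0.017, 0.001], [0.017, -0.999, -0.032]]
ft_force: [0.7, -0.3, -0.6]
grip_width: 0.0263
```

{"fn": "arm_command", "kwargs": {
  "targets": [0, 0, 0, 0, 0, 0, 0, 0, 0, 0, 0, 0, 0, 0, 0, 0],
  "claw": 46
}}

```text
clock: 76.65
ee_pos: [0.4551, 0.0157, 0.059]
tcp_rot: [[0.001, -0.03, 1.0], [-1.0, -0.017, 0.001], [0.017, -0.999, -0.03]]
ft_force: [0.2, -1.2, -0.6]
grip_width: 0.0458
```

{"fn": "arm_command", "kwargs": {
  "targets": [0, -6, 0, 0, 0, -14, 0, 0, 0, -22, 0, 0, 0, -25, 0, 0, 0, -25, 0, 0, 0, -20, 0, 0, 0, -10, 0, 0, 0, -5, 0, 0, 0, 0, 0, 0, 0, 0, 0, 0]
}}

```text
clock: 77.65
ee_pos: [0.4577, 0.0179, 0.1916]
tcp_rot: [[0.001, -0.033, 0.999], [-1.0, -0.017, 0.0], [0.017, -0.999, -0.033]]
ft_force: [-1.0, -0.1, 0.2]
grip_width: 0.0458
```

```bash
python3 - <<'E'
from h import *
go(.55,.3,.25,-90,maxs=44)
for n in("scene","top"):
    d=cam(n)
    u,v=[int(t) for t in proj(d,np.array([.453,.015,.03]))]
    cv2.imwrite(f"pics/{n}13.png",cv2.resize(d["img"][v-40:v+40,u-55:u+55,::-1],None,fx=6,fy=6,interpolation=cv2.INTER_CUBIC))
    p=np.array([.6,.3,.1]); u,v=[int(t) for t in proj(d,p)]
    cv2.imwrite(f"pics/{n}w.png",cv2.resize(d["img"][v-50:v+50,u-65:u+65,::-1],None,fx=6,fy=6,interpolation=cv2.INTER_CUBIC)); print(n,u-65,v-50)
E
```

```text
t 77.65 cur [457.7  17.9 191.6] yaw -89.9 q1 -0.1 q6 90.2 F [-1.  -0.1  0.2] w 45.8
  move 7 x [-40.1  -9.5  12.9] (tot [-280.9  -66.3   90.4] ) | spin 0 x 0.06 | after spin: move 7 x [-40.1  -9.5  12.9] | tilt [-33.  -17.3]
scene 371 147
top 141 189
```

View pics/scene13.png

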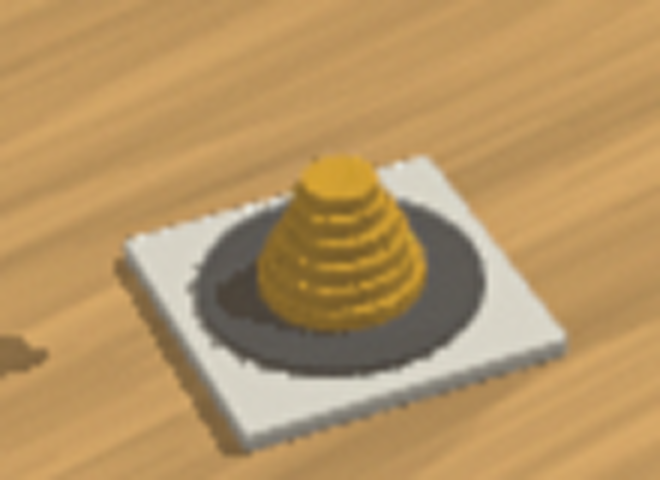

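View pics/scenew.png

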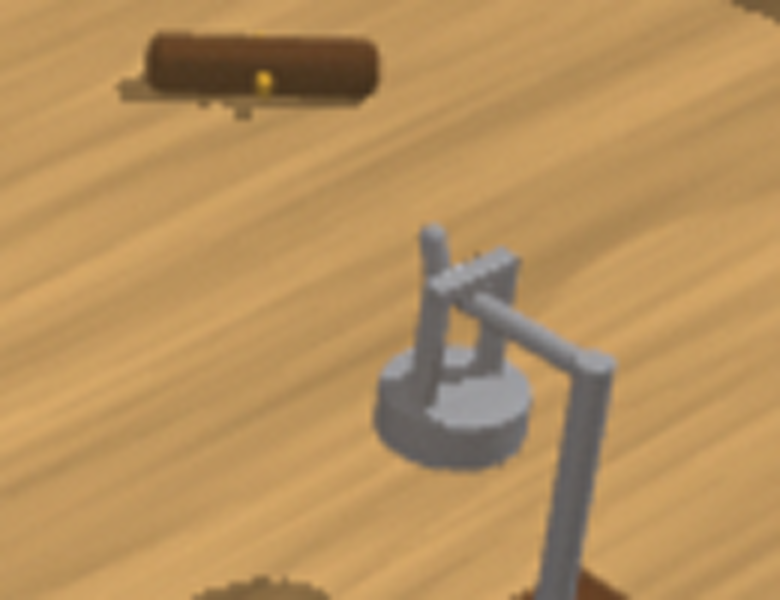

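View pics/topw.png

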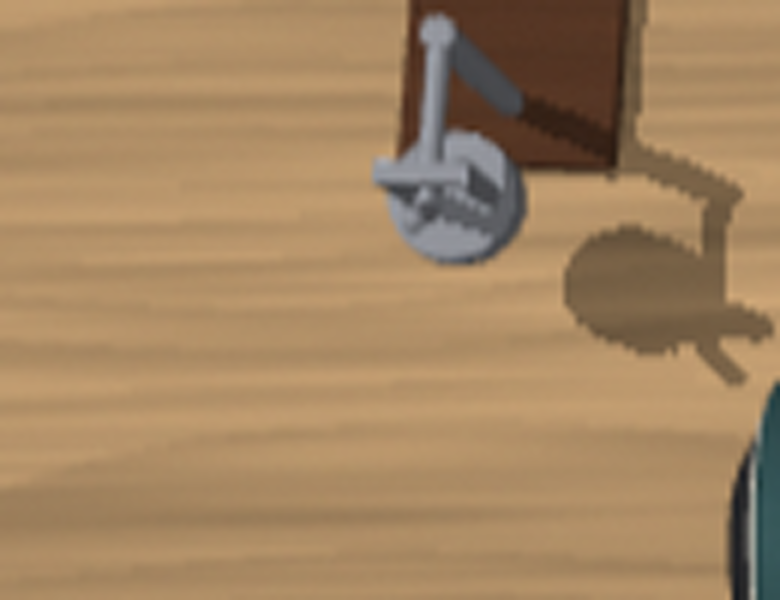

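```bash
python3 - <<'E'
from h import *
T=cam("top");S=cam("scene")
def tt(c):return np.array([141+c[0]/6,189+c[1]/6])
def ss(c):return np.array([371+c[0]/6,147+c[1]/6])
for nm,c in(("L",(376,172)),("R",(470,172)),("mid",(423,172))): print("top bar",nm,np.round(back(T,tt(c),.148)*1000,1))
for nm,c in(("L",(432,287)),("R",(517,258)),("mid",(475,272))): print("scene bar",nm,np.round(back(S,ss(c),.148)*1000,1))
print("post top",back(T,tt((437,28)),.14),back(S,ss((592,362)),.14))
# body fit : cylinder r28 z .078-.098 ; gray mask
for n,d,uv in(("top",T,tt((457,197))),("scene",S,ss((452,410)))):
    h=cv2.cvtColor(d["img"],cv2.COLOR_RGB2HSV); m=(h[...,1]<50).astype(np.uint8)
    M=near(m,uv,0)
    P=lambda p:[cyl(p[0],p[1],.078,.028,.02)]
    # mask only below body region: weight by fit with handle boxes included
    def parts(p):
        x,y,a=p;c,s=np.cos(a*10),np.sin(a*10)
        def box(hx,y0,y1,z0,z1):
            q=np.array([[i,j,k] for i in(-hx,hx) for j in(y0,y1) for k in(z0,z1)])
            return np.c_[x+q[:,0]*c-q[:,1]*s,y+q[:,0]*s+q[:,1]*c,q[:,2]+.078]
        L=[cyl(x,y,.078,.028,.02),box(.005,-.02,-.014,.02,.07),box(.005,.014,.02,.02,.07),box(.005,-.02,.02,.062,.07)]
        b=lambda x0,x1,r,z0,z1:np.array([[x+i*c-j*s,y+i*s+j*c,(z0 if i==x0 else z1)+k] for i in(x0,x1) for j in(-r,r) for k in(-r,r)])
        L+=[b(-.014,.06,.0045,.135,.135),b(-.025,-.014,.0045,.151,.135)]
        L+=[np.concatenate([cyl(x+.06*c,y+.06*s,.005,.005,.13)])]
        return L
    u0,v0=np.round(uv).astype(int)
    lo=int(v0+16) if n=="scene" else 480
    M2=M.copy(); 
    best=min((fit(d,M2,parts,[*back(d,np.array(uv),.088)[:2],a]) for a in(-.03,-.01,.01,.03)),key=lambda r:r[1]); print(n,best)
E
```

```text
top bar L [646.5 293.9 148. ]
top bar R [645.7 255.7 148. ]
top bar mid [646.1 274.8 148. ]
scene bar L [648.9 258.6 148. ]
scene bar R [655.7 296.3 148. ]
scene bar mid [652.1 277.7 148. ]
post top [0.70782656 0.27243007 0.14      ] [0.70903061 0.27426136 0.14      ]
top (array([ 0.64903871,  0.27557883, -0.00148078]), np.float64(0.16011863224005585))
scene (array([ 0.64675191,  0.28175834, -0.00556909]), np.float64(0.2091231948452411))
```

{"fn": "arm_command", "kwargs": {
  "targets": [0, -20, 0, 0, -10, -25, 7, 0, -28, -20, 20, 0, -34, -10, 25, 0, -34, 0, 25, 0, -34, 0, 25, 0, -34, 0, 25, 0, -34, 0, 25, 0, -28, 0, 20, 0, -14, 0, 10, 0, 0, 0, 0, 0, 0, 0, 0, 0],
  "claw": 62
}}

```text
clock: 79.05
ee_pos: [0.6444, 0.278, 0.2431]
tcp_rot: [[-0.001, -0.051, 0.999], [-1.0, -0.022, -0.002], [0.022, -0.998, -0.051]]
ft_force: [0.4, -0.5, -0.2]
grip_width: 0.0624
```

{"fn": "arm_command", "kwargs": {
  "targets": [0, 0, 0, 0]
}}

```text
clock: 79.15
ee_pos: [0.6438, 0.2773, 0.2423]
tcp_rot: [[-0.001, -0.053, 0.999], [-1.0, -0.023, -0.002], [0.023, -0.998, -0.053]]
ft_force: [0.6, -0.0, 0.4]
grip_width: 0.062
```

```bash
python3 - <<'E'
from h import *
go(.6484,.2763,.2,-92,maxs=44)
E
```

```text
t 79.15 cur [643.8 277.3 242.3] yaw -90.1 q1 21.3 q6 111.4 F [ 0.6 -0.   0.4] w 62.0
  move 1 x [-0.  42.   6.9] (tot [-0.  42.   6.9] ) | spin 1 x 1.93 | after spin: move 1 x [-0.2 42.   6.9] | tilt [-52.8 -22.6]
```

Up/down cycles to remove the tilt (starting upward, 70 mm), with yaw trim.

{"fn": "arm_command", "kwargs": {
  "targets": [0, 0, 0, 1.9, 0, -25, 0, 0, 0, -25, 0, 0, 0, -20, 0, 0, 0, 0, 0, 0, 0, 0, 0, 0, 0, 35, 0, 0, 0, 35, 0, 0, 0, 0, 0, 0, 0, 0, 0, 0, 0, 0, 0, 0]
}}

```text
clock: 80.25
ee_pos: [0.6374, 0.2663, 0.2407]
tcp_rot: [[-0.044, -0.06, 0.997], [-0.999, -0.027, -0.046], [0.029, -0.998, -0.058]]
ft_force: [-0.3, 0.1, 0.6]
grip_width: 0.062
```

{"fn": "arm_command", "kwargs": {
  "targets": [0, -25, 0, 0, 0, -25, 0, 0, 0, -20, 0, 0, 0, 0, 0, 0, 0, 0, 0, 0, 0, 35, 0, 0, 0, 35, 0, 0, 0, 0, 0, 0, 0, 0, 0, 0, 0, 0, 0, 0]
}}

```text
clock: 81.25
ee_pos: [0.6404, 0.2674, 0.2491]
tcp_rot: [[-0.044, -0.049, 0.998], [-0.999, -0.023, -0.046], [0.025, -0.999, -0.048]]
ft_force: [-0.2, 0.7, 0.3]
grip_width: 0.0622
```

{"fn": "arm_command", "kwargs": {
  "targets": [0, -25, 0, 0, 0, -25, 0, 0, 0, -20, 0, 0, 0, 0, 0, 0, 0, 0, 0, 0, 0, 35, 0, 0, 0, 35, 0, 0, 0, 0, 0, 0, 0, 0, 0, 0, 0, 0, 0, 0]
}}

```text
clock: 82.25
ee_pos: [0.6437, 0.2687, 0.258]
tcp_rot: [[-0.045, -0.039, 0.998], [-0.999, -0.019, -0.045], [0.021, -0.999, -0.038]]
ft_force: [0.7, 0.8, 1.3]
grip_width: 0.0617
```

{"fn": "arm_command", "kwargs": {
  "targets": [0, -25, 0, 0, 0, -25, 0, 0, 0, -20, 0, 0, 0, 0, 0, 0, 0, 0, 0, 0, 0, 35, 0, 0, 0, 35, 0, 0, 0, 0, 0, 0, 0, 0, 0, 0, 0, 0, 0, 0]
}}

```text
clock: 83.25
ee_pos: [0.6468, 0.2699, 0.2669]
tcp_rot: [[-0.045, -0.028, 0.999], [-0.999, -0.015, -0.045], [0.016, -0.999, -0.028]]
ft_force: [0.1, 0.2, -0.1]
grip_width: 0.0622
```

```bash
python3 - <<'E'
from h import *
go(.6484,.2763,.2,-92,maxs=44)
E
```

```text
t 83.25 cur [646.8 269.9 266.9] yaw -92.6 q1 20.7 q6 113.3 F [ 0.1  0.2 -0.1] w 62.2
  move 2 x [-3.8 33.4  1.6] (tot [-7.6 66.7  3.1] ) | spin 1 x -0.57 | after spin: move 2 x [-3.8 33.4  1.6] | tilt [-28.4 -14.8]
```

{"fn": "arm_command", "kwargs": {
  "targets": [0, -25, 0, 0, 0, -25, 0, 0, 0, -20, 0, 0, 0, 0, 0, 0, 0, 0, 0, 0, 0, 35, 0, 0, 0, 35, 0, 0, 0, 5, 0, 0, 0, 0, 0, 0, 0, 0, 0, 0]
}}

```text
clock: 84.25
ee_pos: [0.6498, 0.271, 0.2703]
tcp_rot: [[-0.045, -0.018, 0.999], [-0.999, -0.011, -0.045], [0.012, -1.0, -0.017]]
ft_force: [0.4, 0.4, 0.3]
grip_width: 0.0621
```

{"fn": "arm_command", "kwargs": {
  "targets": [0, -25, 0, 0, 0, -25, 0, 0, 0, -20, 0, 0, 0, 0, 0, 0, 0, 0, 0, 0, 0, 35, 0, 0, 0, 35, 0, 0, 0, 5, 0, 0, 0, 0, 0, 0, 0, 0, 0, 0]
}}

```text
clock: 85.25
ee_pos: [0.6525, 0.272, 0.2733]
tcp_rot: [[-0.045, -0.008, 0.999], [-0.999, -0.007, -0.045], [0.008, -1.0, -0.008]]
ft_force: [0.5, -0.4, -0.8]
grip_width: 0.0619
```

```bash
python3 - <<'E'
from h import *
go(.6484,.2763,.2,-92.3,maxs=44)
E
```

```text
t 85.25 cur [652.5 272.  273.3] yaw -92.6 q1 20.7 q6 113.3 F [ 0.5 -0.4 -0.8] w 61.9
  move 2 x [-2.3 36.6 -1.9] (tot [-4.6 73.3 -3.7] ) | spin 0 x -0.27 | after spin: move 2 x [-2.3 36.6 -1.8] | tilt [-8.3 -7.2]
```

{"fn": "arm_command", "kwargs": {
  "targets": [-4.6, 0, -3.8, 0, 0, 0, 0, 0, 0, 10, 0, 0, 0, 20, 0, 0, 0, 22, 0, 0, 0, 14, 0, 0, 0, 6, 0, 0, 0, 2, 0, 0, 0, 0, 0, 0]
}}

```text
clock: 86.15
ee_pos: [0.6523, 0.2789, 0.2041]
tcp_rot: [[-0.044, 0.004, 0.999], [-0.999, -0.002, -0.044], [0.002, -1.0, 0.004]]
ft_force: [1.3, 0.2, 0.3]
grip_width: 0.0624
```

```bash
python3 - <<'E'
from h import *
go(.6484,.2763,.113,-92.3,maxs=44)
E
```

```text
t 86.15 cur [652.3 278.9 204.1] yaw -92.5 q1 21.2 q6 113.9 F [1.3 0.2 0.3] w 62.4
  move 3 x [ 0.9 30.4 -1.4] (tot [ 2.6 91.1 -4.2] ) | spin 0 x -0.24 | after spin: move 3 x [ 0.9 30.4 -1.4] | tilt [ 4.4 -2.2]
```

Look before descending.

{"fn": "arm_command", "kwargs": {
  "targets": [2.6, 0, -4.2, 0, 0, 0, 0, 0, 0, 10, 0, 0, 0, 14, 0, 0, 0, 10, 0, 0, 0, 4, 0, 0, 0, 0, 0, 0]
}}

```text
clock: 86.85
ee_pos: [0.6491, 0.2766, 0.1654]
tcp_rot: [[-0.044, 0.008, 0.999], [-0.999, -0.001, -0.044], [0.0, -1.0, 0.008]]
ft_force: [0.4, -0.6, -0.0]
grip_width: 0.062
```

```bash
python3 - <<'E'
from h import *
go(.6484,.2763,.113,-92.3,maxs=44)
d=cam("scene");cv2.imwrite("pics/sw2.png",cv2.resize(d["img"][130:250,380:540,::-1],None,fx=5,fy=5,interpolation=cv2.INTER_CUBIC))
d=cam("top");cv2.imwrite("pics/tw2.png",cv2.resize(d["img"][160:280,150:310,::-1],None,fx=5,fy=5,interpolation=cv2.INTER_CUBIC))
E
```

```text
t 86.85 cur [649.1 276.6 165.4] yaw -92.5 q1 21.2 q6 113.8 F [ 0.4 -0.6 -0. ] w 62.0
  move 2 x [ 0.2 26.2 -0.5] (tot [ 0.3 52.3 -1.1] ) | spin 0 x -0.24 | after spin: move 2 x [ 0.2 26.2 -0.5] | tilt [ 8.1 -0.8]
```

View pics/sw2.png

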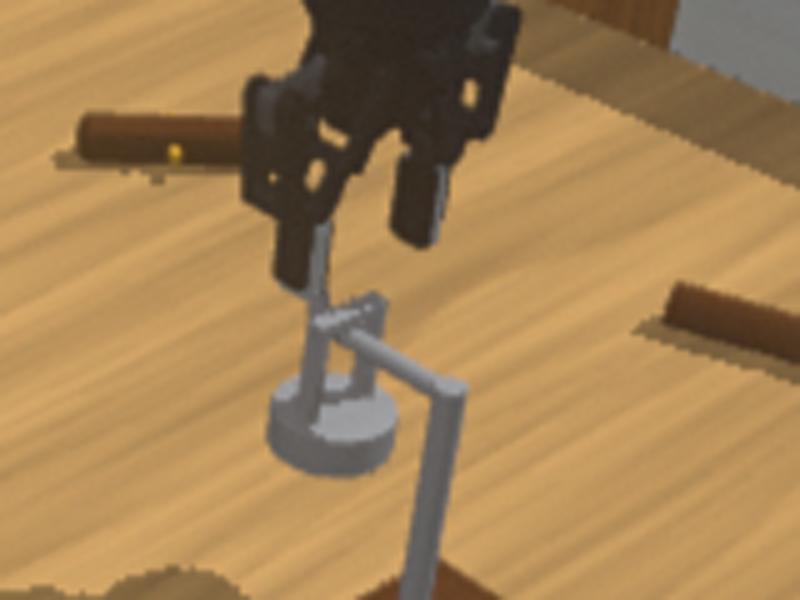

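View pics/tw2.png

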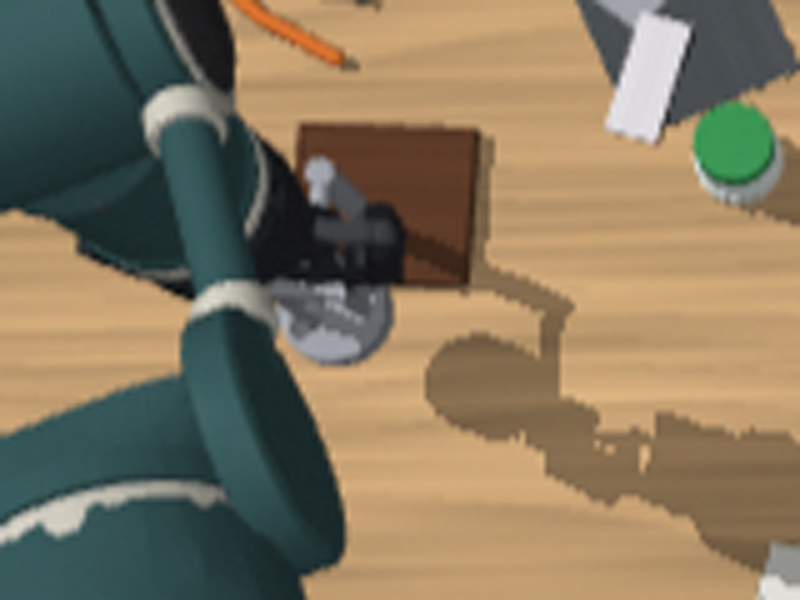

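```bash
python3 - <<'E'
from h import *
d=cam("scene")
for p in([.6491,.2766,.171],[.6491,.2766-.031,.171],[.6491,.2766+.031,.171],[.6491,.2766,.148],[.6484,.2563,.148],[.6484,.2963,.148],[.6484,.2763,.078]):
    print(p,(proj(d,np.array(p))-[380,130])*5)
E
```

```text
[0.6491, 0.2766, 0.171] [350.31077792 263.43065514]
[0.6491, 0.2456, 0.171] [301.043955  288.5867944]
[0.6491, 0.3076, 0.171] [398.30435273 238.92464927]
[0.6491, 0.2766, 0.148] [343.62227423 309.67999916]
[0.6484, 0.2563, 0.148] [310.5788828  325.59875093]
[0.6484, 0.2963, 0.148] [372.70047025 293.18576477]
[0.6484, 0.2763, 0.078] [322.55198212 443.4666982 ]
```

{"fn": "arm_command", "kwargs": {
  "targets": [0, 8, -0.5, 0, 0, 12, 0, 0, 0, 12, 0, 0, 0, 10, 0, 0, 0, 6, 0, 0, 0, 2, 0, 0, 0, 0, 0, 0]
}}

```text
clock: 87.7
ee_pos: [0.65, 0.2771, 0.1125]
tcp_rot: [[-0.044, 0.01, 0.999], [-0.999, 0.0, -0.044], [-0.001, -1.0, 0.01]]
ft_force: [-0.2, -0.9, -0.3]
grip_width: 0.062
```

```bash
python3 - <<'E'
from h import *
go(.6484,.2763,.113,-92.3,maxs=44)
E
```

```text
t 87.7 cur [650.  277.1 112.5] yaw -92.5 q1 21.2 q6 113.8 F [-0.2 -0.9 -0.3] w 62.0
  move 1 x [ 0.8 -0.5 -1.6] (tot [ 0.8 -0.5 -1.6] ) | spin 0 x -0.24 | after spin: move 1 x [ 0.8 -0.5 -1.6] | tilt [10.4  0.1]
```

{"fn": "arm_command", "kwargs": {
  "targets": [0.8, 0, -1.6, 0, 0, 0, 0, 0]
}}

```text
clock: 87.9
ee_pos: [0.6486, 0.2763, 0.1128]
tcp_rot: [[-0.044, 0.011, 0.999], [-0.999, 0.0, -0.044], [-0.001, -1.0, 0.011]]
ft_force: [0.5, -0.2, -0.0]
grip_width: 0.0619
```

{"fn": "arm_command", "kwargs": {
  "targets": [0, 0, 0, 0, 0, 0, 0, 0, 0, 0, 0, 0, 0, 0, 0, 0, 0, 0, 0, 0, 0, 0, 0, 0],
  "claw": 30,
  "newtons": 70
}}

```text
clock: 88.5
ee_pos: [0.6494, 0.2768, 0.1143]
tcp_rot: [[-0.044, 0.013, 0.999], [-0.999, 0.001, -0.044], [-0.002, -1.0, 0.013]]
ft_force: [0.2, 0.2, -0.8]
grip_width: 0.0392
```

```bash
python3 - <<'E'
from h import *
go(.6484,.2763,.113,-92.3,maxs=44)
d=cam("scene");cv2.imwrite("pics/sw3.png",cv2.resize(d["img"][130:250,380:540,::-1],None,fx=5,fy=5,interpolation=cv2.INTER_CUBIC))
E
```

```text
t 88.5 cur [649.4 276.8 114.3] yaw -92.5 q1 21.2 q6 113.8 F [ 0.2  0.2 -0.8] w 39.2
  move 1 x [ 0.5  1.3 -1. ] (tot [ 0.5  1.3 -1. ] ) | spin 0 x -0.24 | after spin: move 1 x [ 0.5  1.3 -1. ] | tilt [13.4  1.2]
```

View pics/sw3.png

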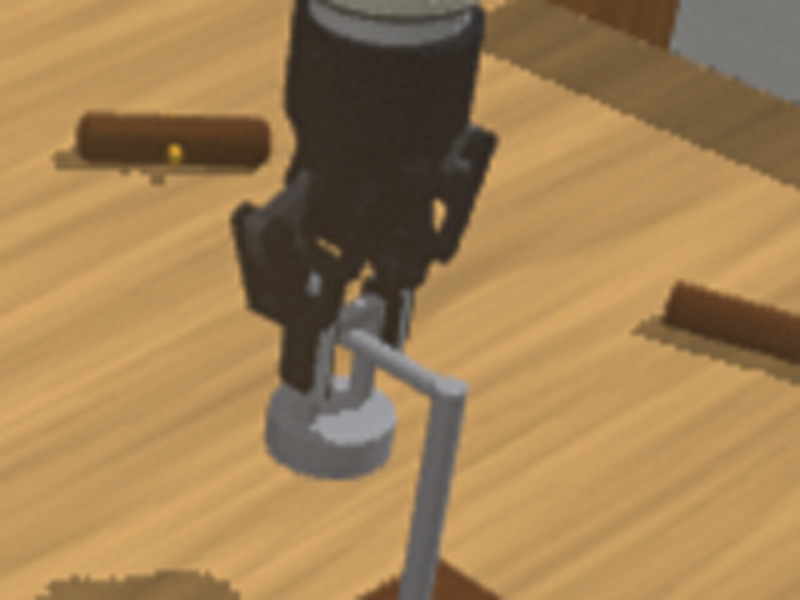

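{"fn": "arm_command", "kwargs": {
  "targets": [0, -3, 0, 0, 0, -5, 0, 0, 0, -5, 0, 0, 0, -3, 0, 0, 0, 0, 0, 0, 0, 0, 0, 0]
}}

```text
clock: 89.15
ee_pos: [0.6468, 0.2757, 0.1285]
tcp_rot: [[-0.044, 0.008, 0.999], [-0.999, -0.001, -0.044], [0.001, -1.0, 0.008]]
ft_force: [-0.1, 0.3, -4.3]
grip_width: 0.0387
```

```bash
python3 - <<'E'
from h import *
go(.6484,.2763,.1355,-92.3,maxs=44)
E
```

```text
t 89.15 cur [646.8 275.7 128.5] yaw -92.5 q1 21.2 q6 113.8 F [-0.1  0.3 -4.3] w 38.7
  move 1 x [-0.7 -7.   1.6] (tot [-0.7 -7.   1.6] ) | spin 0 x -0.24 | after spin: move 1 x [-0.7 -7.   1.6] | tilt [ 7.6 -1.2]
```

{"fn": "arm_command", "kwargs": {
  "targets": [0, -4, 0, 0, 0, -3, 0, 0, 0, -1, 0, 0, 0, 0, 0, 0]
}}

```text
clock: 89.55
ee_pos: [0.6466, 0.2756, 0.1369]
tcp_rot: [[-0.044, 0.007, 0.999], [-0.999, -0.001, -0.044], [0.001, -1.0, 0.007]]
ft_force: [0.7, 0.2, -4.1]
grip_width: 0.0387
```

```bash
python3 - <<'E'
from h import *
go(.6484,.2763,.1358,-92.3,maxs=44)
d=cam("scene");cv2.imwrite("pics/sw4.png",cv2.resize(d["img"][130:250,380:540,::-1],None,fx=5,fy=5,interpolation=cv2.INTER_CUBIC))
E
```

```text
t 89.55 cur [646.6 275.6 136.9] yaw -92.5 q1 21.2 q6 113.8 F [ 0.7  0.2 -4.1] w 38.7
  move 1 x [-0.8  1.1  1.8] (tot [-0.8  1.1  1.8] ) | spin 0 x -0.24 | after spin: move 1 x [-0.8  1.1  1.8] | tilt [ 7.2 -1.4]
```

View pics/sw4.png

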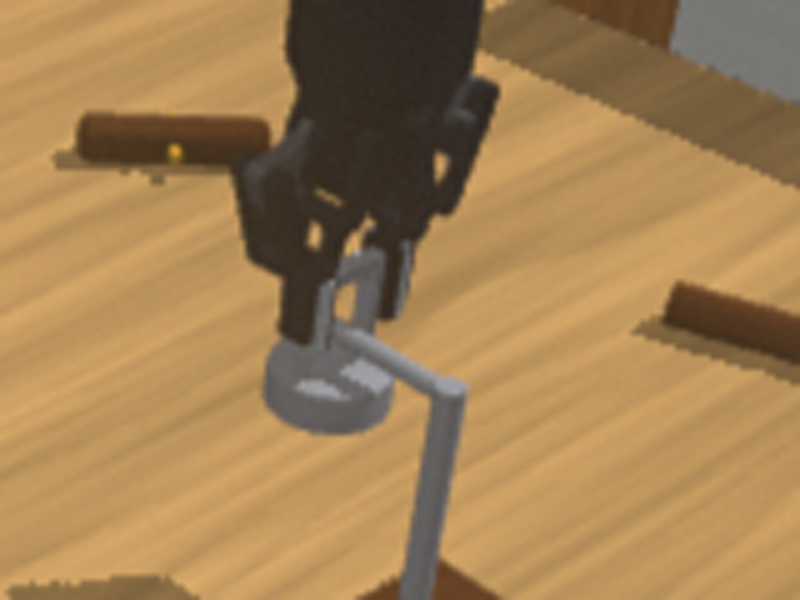

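{"fn": "arm_command", "kwargs": {
  "targets": [0, 0, -3, 0, 0, 0, -6, 0, 0, 0, -8, 0, 0, 0, -6, 0, 0, 0, -2, 0, 0, 0, 0, 0]
}}

```text
clock: 90.2
ee_pos: [0.6181, 0.2767, 0.136]
tcp_rot: [[-0.044, 0.005, 0.999], [-0.999, -0.002, -0.044], [0.002, -1.0, 0.005]]
ft_force: [0.3, -1.2, -4.1]
grip_width: 0.0393
```

```bash
python3 - <<'E'
from h import *
go(.565,.279,.1365,-92.3,maxs=44)
E
```

```text
t 90.2 cur [618.1 276.7 136. ] yaw -92.5 q1 22.1 q6 114.7 F [ 0.3 -1.2 -4.1] w 39.3
  move 2 x [  0.   -0.4 -26.6] (tot [  0.   -0.8 -53.2] ) | spin 0 x -0.22 | after spin: move 2 x [ -0.1  -0.4 -26.6] | tilt [ 5.4 -1.9]
```

{"fn": "arm_command", "kwargs": {
  "targets": [0, 0, -4, 0, 0, 0, -8, 0, 0, 0, -12, 0, 0, 0, -12, 0, 0, 0, -10, 0, 0, 0, -6, 0, 0, 0, -2, 0, 0, 0, 0, 0, 0]
}}

```text
schema error: expected a multiple of 4 numbers
```

```bash
python3 - <<'E'
from h import *
go(.4532,.0153,.1365,-90,maxs=44)
d=cam("scene");cv2.imwrite("pics/sw5.png",cv2.resize(d["img"][130:290,340:540,::-1],None,fx=4,fy=4,interpolation=cv2.INTER_CUBIC))
E
```

```text
t 90.2 cur [618.1 276.7 136. ] yaw -92.5 q1 22.1 q6 114.7 F [ 0.3 -1.2 -4.1] w 39.3
  move 8 x [ 33.6  -0.1 -19.2] (tot [ 268.4   -0.9 -153.3] ) | spin 1 x -2.52 | after spin: move 8 x [ 32.7  -0.1 -20.6] | tilt [ 5.4 -1.9]
```

View pics/sw5.png

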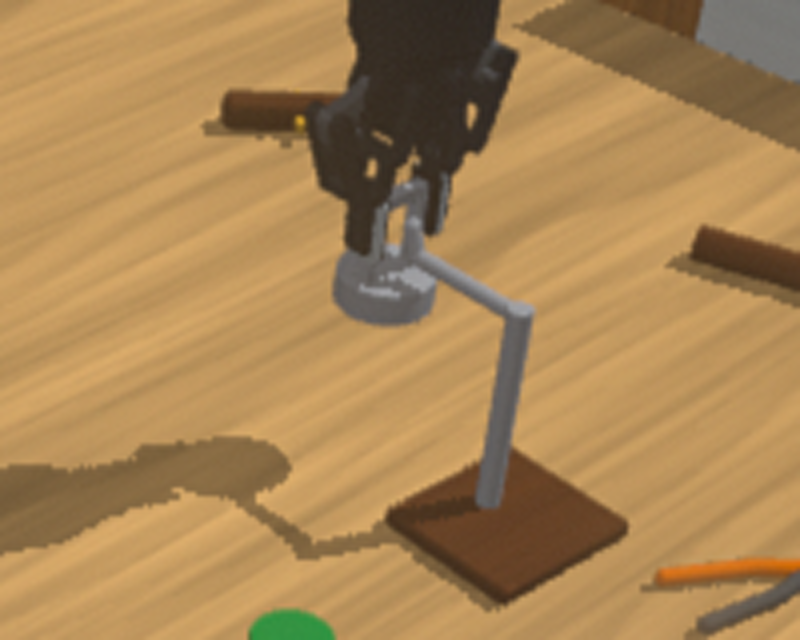

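Loop is at/over the hook's tip with clearance; continue back.

{"fn": "arm_command", "kwargs": {
  "targets": [0, 0, -4, 0, 0, 0, -8, 0, 0, 0, -12, 0, 0, 0, -14, 0, 0, 0, -10, 0, 0, 0, -6, 0, 0, 0, -2, 0, 0, 0, 0, 0]
}}

```text
clock: 91.05
ee_pos: [0.5566, 0.2794, 0.1359]
tcp_rot: [[-0.044, 0.006, 0.999], [-0.999, -0.002, -0.044], [0.001, -1.0, 0.006]]
ft_force: [0.3, 0.1, -4.5]
grip_width: 0.0392
```

```bash
python3 - <<'E'
from h import *
go(.4532,.0153,.14,-92.3,maxs=36)
E
```

```text
t 91.05 cur [556.6 279.4 135.9] yaw -92.5 q1 24.5 q6 117.1 F [ 0.3  0.1 -4.5] w 39.2
  move 8 x [ 33.5  -0.5 -11.5] (tot [268.4  -4.2 -91.7] ) | spin 0 x -0.2 | after spin: move 8 x [ 33.5  -0.5 -11.6] | tilt [ 5.5 -1.7]
```

{"fn": "arm_command", "kwargs": {
  "targets": [10, -3, -3, 0, 24, -4, -8, 0, 34, -2, -11, 0, 37, 0, -12, 0, 37, 0, -12, 0, 37, 0, -12, 0, 36, 0, -12, 0, 26, 0, -8, 0, 14, 0, -4, 0, 6, 0, -2, 0, 0, 0, 0, 0, 0, 0, 0, 0]
}}

```text
clock: 92.25
ee_pos: [0.4614, 0.0081, 0.1496]
tcp_rot: [[-0.045, 0.018, 0.999], [-0.999, -0.004, -0.045], [0.003, -1.0, 0.018]]
ft_force: [-0.2, 0.4, -4.1]
grip_width: 0.0388
```

{"fn": "arm_command", "kwargs": {
  "targets": [0, 0, 0, 0]
}}

```text
clock: 92.35
ee_pos: [0.4619, 0.0086, 0.1498]
tcp_rot: [[-0.045, 0.018, 0.999], [-0.999, -0.003, -0.045], [0.003, -1.0, 0.018]]
ft_force: [-0.2, 0.3, -3.7]
grip_width: 0.0391
```

```bash
python3 - <<'E'
from h import *
go(.454,.0153,.103,-92.3,maxs=36)
E
```

```text
t 92.35 cur [461.9   8.6 149.8] yaw -92.6 q1 -1.9 q6 90.7 F [-0.2  0.3 -3.7] w 39.1
  move 2 x [-3.2 23.3 -4.5] (tot [-6.5 46.6 -9. ] ) | spin 0 x -0.26 | after spin: move 2 x [-3.2 23.3 -4.5] | tilt [18.  -3.5]
```

{"fn": "arm_command", "kwargs": {
  "targets": [-6.5, 0, -8, 0, 0, 0, 0, 0, 0, 0, 0, 0, 0, 6, 0, 0, 0, 10, 0, 0, 0, 10, 0, 0, 0, 8, 0, 0, 0, 4, 0, 0, 0, 0, 0, 0]
}}

```text
clock: 93.25
ee_pos: [0.4538, 0.0185, 0.1068]
tcp_rot: [[-0.04, 0.015, 0.999], [-0.999, -0.003, -0.04], [0.002, -1.0, 0.015]]
ft_force: [-0.1, -0.2, -4.8]
grip_width: 0.0393
```

```bash
python3 - <<'E'
from h import *
go(.454,.0153,.1,-92.3,maxs=36)
for n in("scene","top"):
    d=cam(n)
    u,v=[int(t) for t in proj(d,np.array([.453,.015,.06]))]
    cv2.imwrite(f"pics/{n}14.png",cv2.resize(d["img"][v-40:v+50,u-55:u+55,::-1],None,fx=6,fy=6,interpolation=cv2.INTER_CUBIC))
E
```

```text
t 93.25 cur [453.8  18.5 106.8] yaw -92.3 q1 -0.7 q6 91.7 F [-0.1 -0.2 -4.8] w 39.3
  move 1 x [3.2 6.8 0.2] (tot [3.2 6.8 0.2] ) | spin 0 x -0.0 | after spin: move 1 x [3.2 6.8 0.2] | tilt [15.3 -2.8]
```

View pics/scene14.png

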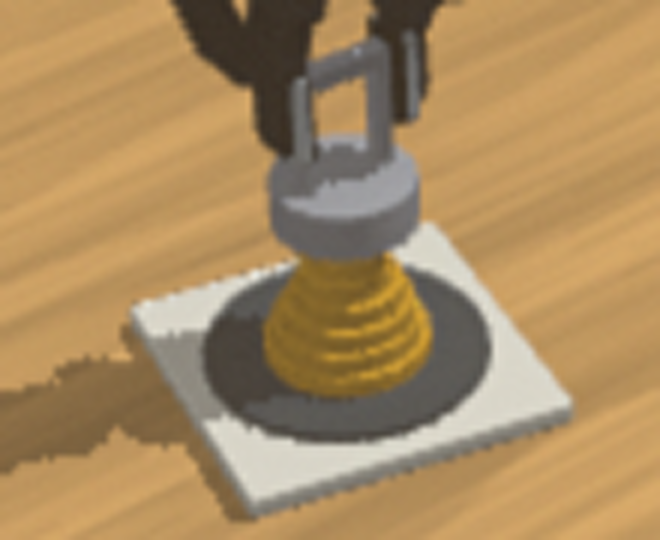

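```bash
python3 - <<'E'
from h import *
zb=.1068-.0363
for n in("scene",):
    d=cam(n); h=cv2.cvtColor(d["img"],cv2.COLOR_RGB2HSV)
    c,_=centroid(d,cyl(.4545,.0185,zb,.028,.02))
    u,v=np.round(c).astype(int); 
    # edges of body: gray columns at row slightly below
    for r in range(v-4,v+12,2):
        row=(h[r,u-40:u+40,1]<60)&(h[r,u-40:u+40,2]>90)
        i=np.where(row)[0]; 
        s=sil(d,[cyl(.4545,.0185,zb,.028,.02)])[r]; j=np.where(s>.5)[0]
        print(r,(i.min()+u-40,i.max()+u-40) if len(i) else None,(j.min(),j.max()) if len(j) else None)
    st=[cyl(.4532,.0153+.0015,.014+.008*k,(32-3.5*k)/1000,.008) for k in range(6)]
    s=sil(d,st); m=bmask(d,n)
    for z in range(0,5):
        r=int(proj(d,np.array([.4532,.0168,.014+.008*z]))[1])+4
        i=np.where(m[r,u-40:u+40])[0]+u-40; j=np.where(s[r]>.5)[0]; print("stack",r,i.min(),i.max(),j.min(),j.max())
E
```

```text
219 (np.int64(287), np.int64(311)) (np.int64(286), np.int64(312))
221 (np.int64(287), np.int64(311)) (np.int64(286), np.int64(312))
223 (np.int64(287), np.int64(311)) (np.int64(286), np.int64(312))
225 (np.int64(287), np.int64(311)) (np.int64(286), np.int64(312))
227 (np.int64(288), np.int64(313)) (np.int64(286), np.int64(312))
229 (np.int64(289), np.int64(315)) (np.int64(287), np.int64(311))
231 (np.int64(292), np.int64(317)) (np.int64(288), np.int64(310))
233 (np.int64(309), np.int64(318)) (np.int64(291), np.int64(306))
stack 250 287 311 286 313
stack 247 286 313 285 314
stack 244 286 312 285 313
stack 242 288 312 285 313
stack 239 289 310 287 312
```

{"fn": "arm_command", "kwargs": {
  "targets": [2.4, 0, 0, 0, 0, 0, 0, 0, 0, 2, 0, 0, 0, 3, 0, 0, 0, 1.5, 0, 0, 0, 0, 0, 0]
}}

```text
clock: 94.0
ee_pos: [0.4566, 0.0157, 0.103]
tcp_rot: [[-0.041, 0.022, 0.999], [-0.999, -0.003, -0.041], [0.002, -1.0, 0.022]]
ft_force: [0.3, -0.3, -2.8]
grip_width: 0.0386
```

```bash
python3 - <<'E'
from h import *
go(.454,.0160,.0985,-92.3,maxs=36)
E
```

```text
t 94.0 cur [456.6  15.7 103. ] yaw -92.3 q1 -1.1 q6 91.4 F [ 0.3 -0.3 -2.8] w 38.6
  move 1 x [-0.2  4.4 -2.7] (tot [-0.2  4.4 -2.7] ) | spin 0 x -0.02 | after spin: move 1 x [-0.3  4.4 -2.7] | tilt [21.8 -2.9]
```

{"fn": "arm_command", "kwargs": {
  "targets": [0, 1.5, -2.5, 0, 0, 0, 0, 0]
}}

```text
clock: 94.2
ee_pos: [0.4537, 0.0158, 0.1011]
tcp_rot: [[-0.04, 0.021, 0.999], [-0.999, -0.003, -0.04], [0.002, -1.0, 0.021]]
ft_force: [-1.0, -0.4, -4.3]
grip_width: 0.0385
```

```bash
python3 - <<'E'
from h import *
go(.454,.0160,.0985,-92.3,maxs=36)
E
```

```text
t 94.2 cur [453.7  15.8 101.1] yaw -92.3 q1 -1.0 q6 91.4 F [-1.  -0.4 -4.3] w 38.5
  move 1 x [-0.2  2.6  0.3] (tot [-0.2  2.6  0.3] ) | spin 0 x -0.02 | after spin: move 1 x [-0.2  2.6  0.3] | tilt [21.2 -2.9]
```

{"fn": "arm_command", "kwargs": {
  "targets": [0, 1.5, 0, 0, 0, 0, 0, 0]
}}

```text
clock: 94.4
ee_pos: [0.4536, 0.0159, 0.0995]
tcp_rot: [[-0.04, 0.021, 0.999], [-0.999, -0.003, -0.04], [0.002, -1.0, 0.021]]
ft_force: [-0.3, -0.1, -4.3]
grip_width: 0.039
```

{"fn": "arm_command", "kwargs": {
  "targets": [0, 1, 0, 0, 0, 0, 0, 0]
}}

```text
clock: 94.6
ee_pos: [0.454, 0.0159, 0.0986]
tcp_rot: [[-0.04, 0.022, 0.999], [-0.999, -0.003, -0.04], [0.002, -1.0, 0.022]]
ft_force: [-0.5, 0.3, -4.3]
grip_width: 0.0392
```

{"fn": "arm_command", "kwargs": {
  "targets": [0, 0.8, 0, 0, 0, 0, 0, 0]
}}

```text
clock: 94.8
ee_pos: [0.4544, 0.0159, 0.0986]
tcp_rot: [[-0.04, 0.022, 0.999], [-0.999, -0.003, -0.04], [0.002, -1.0, 0.023]]
ft_force: [0.6, 0.8, -4.1]
grip_width: 0.0383
```

{"fn": "arm_command", "kwargs": {
  "targets": [0, 0.8, 0, 0, 0, 0, 0, 0]
}}

```text
clock: 95.0
ee_pos: [0.4547, 0.0159, 0.0985]
tcp_rot: [[-0.04, 0.023, 0.999], [-0.999, -0.003, -0.04], [0.002, -1.0, 0.023]]
ft_force: [-2.4, -0.6, -3.3]
grip_width: 0.0388
```

{"fn": "arm_command", "kwargs": {
  "targets": [0, 1.3, -0.6, 0, 0, 0, 0, 0]
}}

```text
clock: 95.2
ee_pos: [0.455, 0.0159, 0.0986]
tcp_rot: [[-0.04, 0.024, 0.999], [-0.999, -0.003, -0.04], [0.002, -1.0, 0.025]]
ft_force: [-0.1, 0.3, -3.6]
grip_width: 0.0386
```

```bash
python3 - <<'E'
from h import *
go(.454,.0160,.0985,-92.3,maxs=36)
d=cam("scene")
u,v=[int(t) for t in proj(d,np.array([.453,.015,.06]))]
cv2.imwrite("pics/scene15.png",cv2.resize(d["img"][v-40:v+50,u-55:u+55,::-1],None,fx=6,fy=6,interpolation=cv2.INTER_CUBIC))
E
```

```text
t 95.2 cur [455.   15.9  98.6] yaw -92.3 q1 -1.0 q6 91.4 F [-0.1  0.3 -3.6] w 38.6
  move 1 x [-0.1  0.1 -1.1] (tot [-0.1  0.1 -1.1] ) | spin 0 x -0.01 | after spin: move 1 x [-0.1  0.1 -1.1] | tilt [24.5 -2.8]
```

View pics/scene15.png

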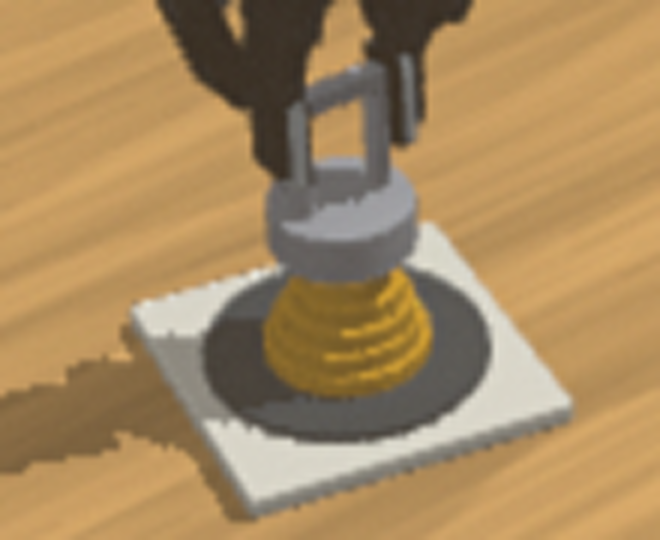

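{"fn": "arm_command", "kwargs": {
  "targets": [0, 0.6, 0, 0, 0, 0, 0, 0]
}}

```text
clock: 95.45
ee_pos: [0.4553, 0.0159, 0.0985]
tcp_rot: [[-0.04, 0.025, 0.999], [-0.999, -0.003, -0.04], [0.002, -1.0, 0.025]]
ft_force: [-2.1, -0.5, -0.3]
grip_width: 0.0391
```

{"fn": "arm_command", "kwargs": {
  "targets": [0, 0, 0, 0, 0, 0, 0, 0, 0, 0, 0, 0, 0, 0, 0, 0],
  "claw": 60
}}

```text
clock: 95.85
ee_pos: [0.457, 0.0158, 0.0987]
tcp_rot: [[-0.04, 0.029, 0.999], [-0.999, -0.003, -0.04], [0.002, -1.0, 0.029]]
ft_force: [-0.7, 0.2, 0.3]
grip_width: 0.0597
```

```bash
python3 - <<'E'
from h import *
go(.454,.0160,.0985,-92.3,maxs=36)
d=cam("scene")
u,v=[int(t) for t in proj(d,np.array([.453,.015,.06]))]
cv2.imwrite("pics/scene16.png",cv2.resize(d["img"][v-40:v+50,u-55:u+55,::-1],None,fx=6,fy=6,interpolation=cv2.INTER_CUBIC))
E
```

```text
t 95.85 cur [457.   15.8  98.7] yaw -92.3 q1 -1.0 q6 91.4 F [-0.7  0.2  0.3] w 59.7
  move 1 x [-0.1  0.1 -3. ] (tot [-0.1  0.1 -3. ] ) | spin 0 x -0.01 | after spin: move 1 x [-0.1  0.1 -3. ] | tilt [28.8 -3. ]
```

View pics/scene16.png

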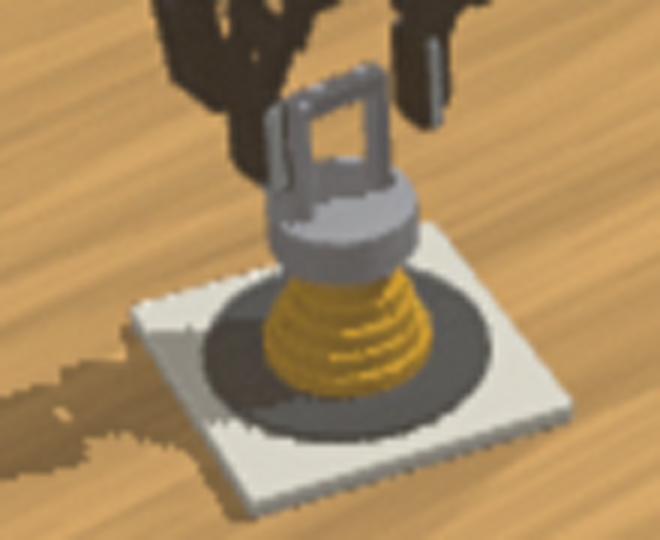

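Released and standing. Retreat straight up, gently.

{"fn": "arm_command", "kwargs": {
  "targets": [0, -4, 0, 0, 0, -10, 0, 0, 0, -16, 0, 0, 0, -20, 0, 0, 0, -22, 0, 0, 0, -22, 0, 0, 0, -22, 0, 0, 0, -18, 0, 0, 0, -8, 0, 0, 0, 0, 0, 0, 0, 0, 0, 0]
}}

```text
clock: 97.0
ee_pos: [0.4529, 0.0163, 0.2524]
tcp_rot: [[-0.04, 0.034, 0.999], [-0.999, -0.003, -0.04], [0.002, -0.999, 0.034]]
ft_force: [0.2, 0.1, -0.4]
grip_width: 0.0602
```

{"fn": "arm_command", "kwargs": {
  "targets": [20, 0, 0, 0, 35, 0, 0, 0, 40, 0, 0, 0, 40, 0, 0, 0, 40, 0, 0, 0, 20, 0, 0, 0, 0, 0, 0, 0, 0, 0, 0, 0, 0, 0, 0, 0]
}}

```text
clock: 97.9
ee_pos: [0.4394, -0.182, 0.2408]
tcp_rot: [[-0.037, 0.017, 0.999], [-0.999, 0.005, -0.037], [-0.006, -1.0, 0.017]]
ft_force: [0.4, -0.9, -0.2]
grip_width: 0.0599
```

```bash
python3 - <<'E'
from h import *
go(.454,.0160,.0985,-92.3,maxs=36)
d=cam("scene");cv2.imwrite("pics/s17.png",cv2.resize(d["img"][150:390,180:500,::-1],None,fx=2.4,fy=2.4,interpolation=cv2.INTER_CUBIC))
d=cam("top");cv2.imwrite("pics/t17.png",cv2.resize(d["img"][180:340,250:450,::-1],None,fx=3.7,fy=3.7,interpolation=cv2.INTER_CUBIC))
h=cv2.cvtColor(d["img"],cv2.COLOR_RGB2HSV)
E
```

```text
t 97.9 cur [ 439.4 -182.   240.8] yaw -92.1 q1 -26.0 q6 65.9 F [ 0.4 -0.9 -0.2] w 59.9
  move 7 x [-28.2  20.5   0.7] (tot [-197.6  143.5    4.9] ) | spin 0 x 0.16 | after spin: move 7 x [-28.2  20.5   0.6] | tilt [16.8  5. ]
```

View pics/s17.png

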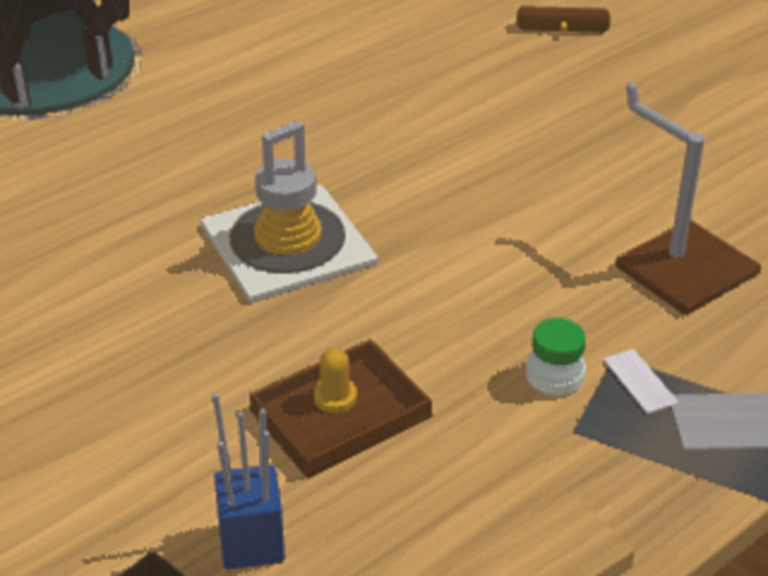

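View pics/t17.png

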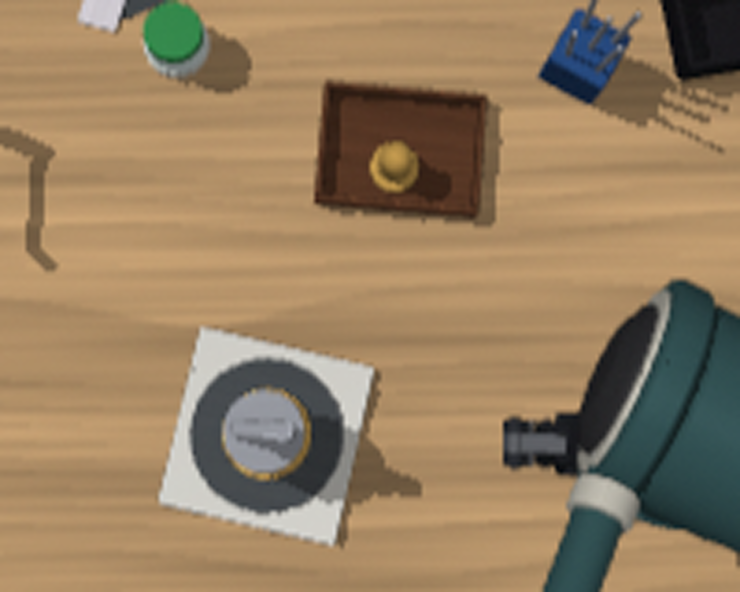

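```bash
python3 - <<'E'
from h import *
d=cam("top"); print("top", (back(d,np.array([250+264.5/3.7,180+432/3.7]),.082)[:2]-PL["top"])*1000)
d=cam("scene"); h=cv2.cvtColor(d["img"],cv2.COLOR_RGB2HSV)
best=None
m=((h[...,1]<60)&(h[...,2]>90)).astype(float)
c,_=centroid(d,cyl(.4532,.0168,.062,.028,.02)); 
W=np.zeros_like(m); r0,c0=int(c[1]),int(c[0]); W[r0-8:r0+6,c0-25:c0+25]=1
def parts(p): return [cyl(p[0],p[1],.062,.028,.02)]
from itertools import product
f=lambda p:(abs(sil(d,parts(p))-m)*W).sum()
r=min((f((.4529+a/1000,.0169+b/1000)),a,b) for a,b in product(np.arange(-8,9),repeat=2)); print("scene diff cost,dx,dy mm",r)
print(sense()["ft_force"])
E
```

```text
top [-0.64322914 -1.03539778]
scene diff cost,dx,dy mm (np.float64(32.294117647058826), np.int64(5), np.int64(-1))
[0.19326877 0.02255895 0.53857555]
```

```bash
python3 - <<'E'
from workcell import *
print(finish_job())
E
```

```text
the job is handed in; nothing more can be done
None
```

The job is done and handed in at about 98 s of the 208 s allowed; no verdict came back.

- **Knob:** I moved it off the plate and it stands upright inside the wooden pan.
- **Discs:** All six were present. I stacked them on the plate from 64 mm at the bottom to 29 mm on top. The 43 mm disc was knocked aside during the run, and I picked it up from its new position.
- **Weight:** I lifted it off the hook, moved it clear, and set it upright on the stack.

The last pictures show the gripper well away and touching nothing, and the file block and jar apparently not moved.

- **Disc centring:** I measured disc64 at about 1 to 2 mm from the plate's centre. The discs above it I judged mainly by eye, and none looked more than 2 to 3 mm off.
- **Weight centring, the cameras disagree:** The top camera puts the weight about 1.3 mm from the plate's centre. The scene camera gave about 5 mm. I trust the top view because the scene camera's angle resolves that direction poorly. Both are inside the 9 mm limit.
- **Tool tilt:** The tool slowly tilted while moving, up to about 65 mrad. I corrected it with quick up-and-down moves, and placements were made at 5 to 60 mrad of tilt.

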